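# Set out the sample station for a gel run

### The arm

A 6-joint arm with a two-finger parallel gripper is mounted at the origin on the work surface. World frame = base frame: x ahead of the robot, y to its left, z up, the work surface at z = 0. Lengths are in m, angles in rad, forces in N, time in s.
With the tool pointing down it reaches from about 0.35 to 0.85 m from the base axis. Payload 8.1 kg.
Tool frame: the origin (TCP) lies at the very end of the fingers, on their centre line; the grasp point (between the pads) lies 19 mm behind it; z points along the fingers, y is the direction in which the jaws open and shut (so a half turn about z gives the same grasp; the last joint's range is limited). The gripper opens to 93 mm and grips with 3 to 60 N. Pads are 15 mm wide; open, the fingers measure 128 mm over their backs; the gripper's body (75 mm by 188 mm) begins 65 mm behind the grasp point.
Start: joints at [1.2, 0.13, 1.488, -0, 1.523, -0.085], TCP at [0.169, 0.576, 0.182] pointing down, gripper open.
Joint ranges: [-2.96, 2.96], [-0.89, 2.26], [0.02, 2.5], [-1.34, 4.48], [0, 2.73], [-2.66, 2.66]. Speed limits (rad/s): [2.39, 2.39, 2.79, 3.14, 3.14, 3.14].

### API

Orientations are given as a rotation vector (axis times angle).
In Python, from plant import robot gives the robot as it stands.
- The arm moves only by the shell command python3 -m pendant 'ROWS' [OPENING] [FORCE]. ROWS is JSON, a list of rows, each an object with "delta_pos": the shift along the tool's x, y, z in m, a list of three; "spin": the turn about the tool's z in rad. In form: [{"delta_pos": [dx, dy, dz], "spin": spin}, ...]. A call has 1 to 10 rows; each row is the pose to reach, as a shift and turn from the pose measured when the call began, along the tool's axes at that moment; what a row does not reach only later rows make up. A row lasts 1/10 s, in which the tool goes at most 50 mm and 8.59 degrees, less where a joint would pass 70% of its speed; a pose out of reach is approached as far as the arm can. A call with a gripper value outside its range is refused whole. OPENING is the closure, from -1 (fully open) to 1 (shut), set as the call begins (- or left out, the last holds). The fingers move at their own pace and stop on an object; FORCE is the grip in N (left out, the last holds). Time passes only in rows, so rows that repeat a pose let the fingers close. It gives the time, the measured TCP pose, the force and the opening at its end, in the units of the state.
- robot.read_state(): the state, without advancing time (a new reading comes with each control period).
- robot.read_camera(name): name is "scene" or "top" or "wrist"; returns a dict with "color" (384x512x3 uint8, blue, green, red), "camera_matrix" (3x3 intrinsics, pixels), "R" (3x3) and "t" (3): a world point X has camera coordinates R X + t. Camera axes: x right, y down, z forward; pixel columns grow to the right and rows downward; lengths in m; the calibration is good to about 2 mm. A picture is of the moment at which its call begins. There is no depth.
- robot.close_job(): hands the job in, once; it reports no verdict.
Trained networks look in the newest picture that a camera, given by its name, has taken for a name from the list of things; names that differ only in an ending like _2 or _b are one class to them, and where a whole thing is asked for, a point or a joint stands for the part that bears it (a point fixed in the world has none). Each returns a list of dicts, best first, with "score" (0 to 1); they miss things now and then, are a little off and sometimes report something else, mostly with a low value. They report only what shows in the picture. A call takes as long as a camera call. They do not tell look-alikes from the thing itself.
- robot.outline_of(camera, label): "mask" (384x512 bool, what is visible of it).
- robot.mark_of(camera, label): "location" ([x, y, z] in m, in the coordinates of the camera as it stood for that picture, good to about 4 mm: a listed point, or the origin of a listed thing).
The state is a dict: "t": time; "q": joint angles; "dq": joint speeds; "joint_torque": joint torques, N m; "tool_pos": TCP position; "orientation": TCP orientation; "force": force on the tool from outside, world axes, zero at the start; "wrist_torque": the same for the moment, N m; "opening": finger opening in m.
Only numpy, scipy, OpenCV 4.12 (cv2) and the standard library are available. Lean on these libraries where they do the work, as an engineer would, in place of code of your own. Each camera call takes 0.05 s, during which the arm holds its last target.

### The job

Set the bench up for a gel run: stand the three sample tubes upright on the floor of the round green holder as a close triangle, as seen from the robot the longest one at the back, the shortest at front left and the middle-sized one at front right. Stand the small jar in front of the gel tank, on the robot's side, at the middle of its long side and one to four centimetres clear of its lid, and lay the timer face up on the middle of the power supply's top. Do not knock any of these over, leave the beaker and the white bottle where they are, and let go of everything.

Things in the scene. Friction and masses are not known exactly. Their poses are not given: they have to be found in the camera images.
- tube_long: upright longest sample tube: amber glass cylinder 20 mm in diameter with a black cap of the same diameter on its top 14 mm, 94 mm tall overall including the cap, flat foot, 35 g; loose. Origin: centre of its underside, z up along the tube.
- tube_medium: upright middle-sized sample tube: amber glass cylinder 20 mm in diameter with a black cap of the same diameter on its top 14 mm, 78 mm tall overall including the cap, flat foot, 35 g; loose. Origin: centre of its underside, z up along the tube.
- tube_short: upright shortest sample tube: amber glass cylinder 20 mm in diameter with a black cap of the same diameter on its top 14 mm, 62 mm tall overall including the cap, flat foot, 35 g; loose. Origin: centre of its underside, z up along the tube.
- jar: small squat amber glass jar with a black screw lid: body 42 mm in diameter and 38 mm tall, lid 39 mm in diameter on top, 52 mm tall overall, 110 g; loose, upright. Origin: centre of its underside, z up.
- timer: flat dark grey bench timer, a rounded box 46 mm (its x) by 64 mm (its y) by 24 mm tall, 90 g, with a light grey display and three small white keys on its upper face; loose, face up. Origin: centre of its underside, z up out of the display face.
- holder: round green open-topped plastic tube holder, fixed: outer diameter 72 mm, inner diameter 64 mm, plain flat inner floor 5 mm above the bench, rim 34 mm above the bench; no separate wells. Origin: centre of its underside, on the bench; it is never turned: its x points away from the robot (the back), its y to the robot's left. Its three places are about 17 mm from its axis, 120 degrees apart: one at the back, two at the front.
- tank: clear plastic gel tank with a clear lid, fixed: body 100 mm (its x) by 180 mm (its y), lid 108 by 188 mm with its upper face 62 mm above the bench, a black and a red terminal to 74 mm near the two ends of the lid; a grey strip across each end of the lid, pale tray faintly visible inside. Origin: centre of its underside, on the bench; its x points away from the robot (so its front long side is at -54 mm, lid edge), turned at most about 12 degrees.
- supply: white box-shaped power supply with a grey front panel, black display and two terminals facing the robot, fixed: 150 mm (its x) by 140 mm (its y), flat top 70 mm above the bench. Origin: centre of its underside, on the bench; its x points away from the robot, turned at most about 12 degrees.
- beaker: empty clear glass beaker, 68 mm across its rim, 85 mm tall, loose; a bystander, leave it alone. Origin: centre of its underside.
- bottle: white reagent bottle with a blue cap and paper label, 58 mm in diameter, 115 mm tall, loose; a bystander, leave it alone. Origin: centre of its underside.
Things that resemble listed ones, but are neither listed nor needed, are in the scene too. Several things have the shape of the holder; the one meant has the colours described above.

How it is judged:
By the outcome, as a careful person would: the job done as asked, in the order asked, and still so for the second after the job is handed in, with the robot touching nothing.
It also fails if it takes over 104 s, if anything falls off the work surface, if the arm or the gripper's body presses on something with over 40 N, if the wrist force passes 120 N, or if a joint passes its speed limit or range.

## Working session

There is one attempt and no reset: what is moved stays moved. The work goes in short steps, Python scripts to look and compute and a shell command to move; the robot and the scene stay as the last step left them, time stands still between calls to the robot, and variables do not carry over. Pictures are saved under pics/ and viewed, and the job is handed in when it is done.

```bash
ls; mkdir -p pics
python3 - <<'E'
from plant import robot
import cv2
s=robot.read_state(); print({k:s[k] for k in ['t','tool_pos','orientation','opening','force']})
for n in ['scene','top','wrist']:
    c=robot.read_camera(n); cv2.imwrite(f'pics/{n}0.png',cv2.resize(c['color'],(800,600),interpolation=cv2.INTER_CUBIC))
    print(n,c['camera_matrix'].tolist(),c['R'].round(3).tolist(),c['t'].round(3).tolist())
E
```

```text
pics
{'t': 0.0, 'tool_pos': array([0.16891732, 0.57508715, 0.18061619]), 'orientation': array([-4.47376827e-01, -3.10916711e+00,  2.73568024e-03]), 'opening': 0.0929253336324461, 'force': array([0.54334444, 0.35441298, 0.66960447])}
scene [[383.77649888285185, 0.0, 258.7834816173558], [0.0, 383.77649888285185, 194.84651306374255], [0.0, 0.0, 1.0]] [[-0.262, 0.965, 0.003], [0.513, 0.142, -0.846], [-0.817, -0.22, -0.533]] [0.191, -0.223, 1.435]
top [[374.07956471157786, 0.0, 254.84971117920773], [0.0, 374.07956471157786, 188.16421666393023], [0.0, 0.0, 1.0]] [[-0.02, -1.0, -0.0], [-0.987, 0.019, -0.161], [0.161, -0.003, -0.987]] [-0.039, 0.534, 0.877]
wrist [[303.3881452012803, 0.0, 251.1302580612194], [0.0, 303.3881452012803, 194.32199300382572], [0.0, 0.0, 1.0]] [[0.281, 0.96, -0.002], [0.926, -0.271, 0.265], [0.253, -0.076, -0.964]] [-0.599, -0.032, 0.391]
```

View pics/scene0.png

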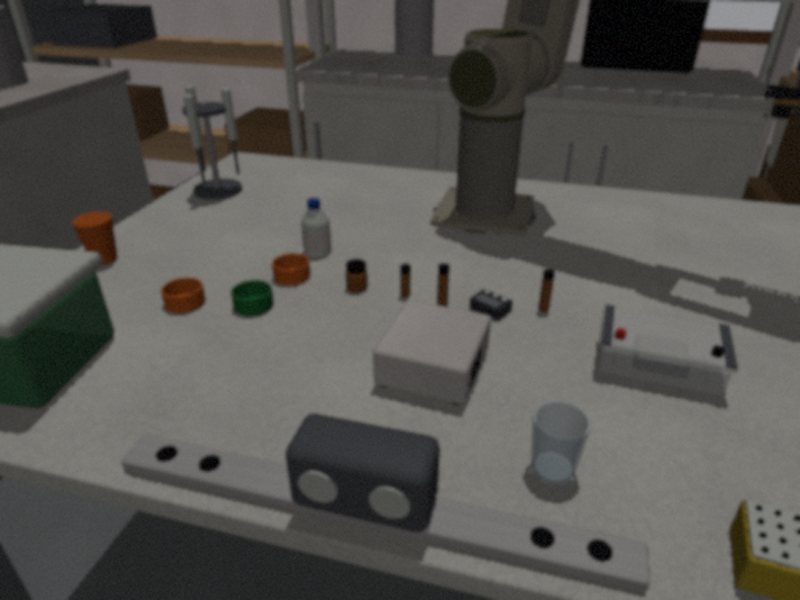

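View pics/top0.png

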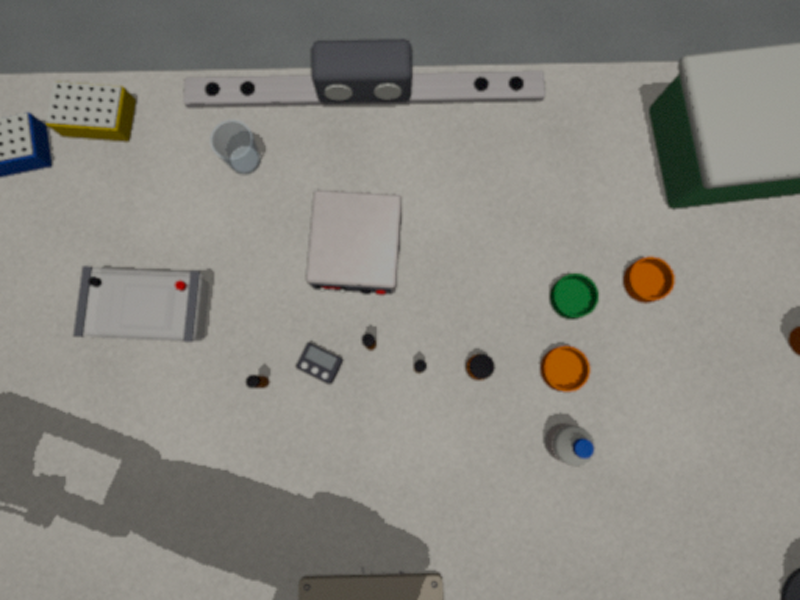

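View pics/wrist0.png

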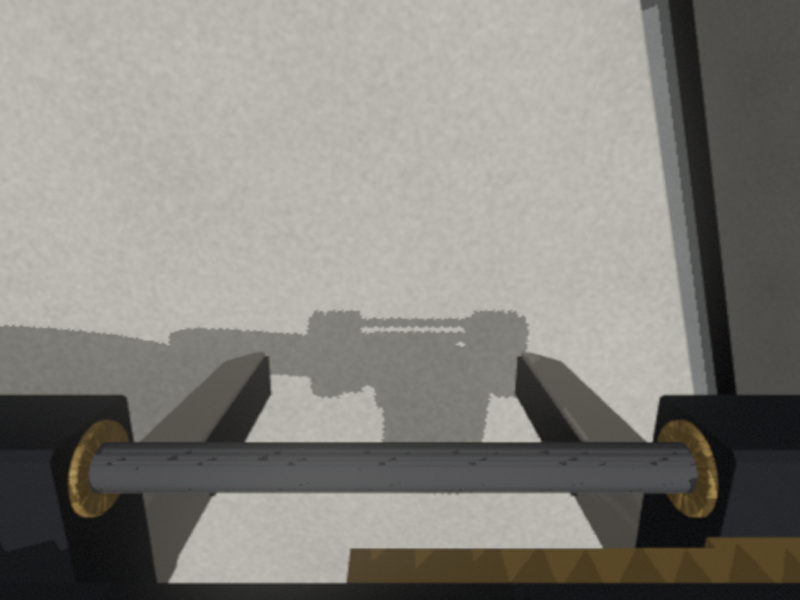

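The scene picture shows tubes at about (545,290), (443,285) and (405,281), the jar at (356,275) and the timer at (490,303). The green holder is at (252,298), with orange look-alikes at (183,295) and (291,270), plus the big green box. The supply is at (435,350) and the tank at (665,345). The top view agrees. Next I'll run the networks.

```bash
cat > h.py <<'E'
import numpy as np, cv2
from plant import robot
def marks(cam,labels,pic=True):
    c=robot.read_camera(cam); K,R,t=c['camera_matrix'],np.array(c['R']),np.array(c['t'])
    for l in labels:
        for d in robot.mark_of(cam,l)[:4]:
            p=np.array(d['location']); u=K@p; u=u[:2]/u[2]
            print(cam,l,round(d['score'],2),'w',(R.T@(p-t)).round(4),'px800',(u*1.5625).round())
    return c
def ray(c,u,v,z):
    K,R,t=c['camera_matrix'],np.array(c['R']),np.array(c['t'])
    d=R.T@np.linalg.inv(K)@[u,v,1]; o=-R.T@t
    return o+d*(z-o[2])/d[2]
def proj(c,X):
    X=np.asarray(X,float); p=X@np.array(c['R']).T+np.array(c['t']); u=p@np.array(c['camera_matrix']).T
    return u[...,:2]/u[...,2:]
E
python3 - <<'E'
from h import *
L=['tube_long','tube_medium','tube_short','jar','timer','holder','tank','supply','beaker','bottle']
for c in ['top','scene']: marks(c,L)
E
```

```text
top tube_long 0.4 w [ 4.557e-01 -5.200e-03  1.000e-04] px800 [372. 346.]
top tube_medium 0.7 w [0.4025 0.169  0.0022] px800 [264. 381.]
top tube_medium 0.31 w [ 0.4176 -0.1767  0.0009] px800 [478. 367.]
top tube_medium 0.25 w [0.7765 0.2094 0.0012] px800 [244. 160.]
top tube_short 0.45 w [ 4.205e-01 -8.290e-02 -1.000e-04] px800 [420. 366.]
top jar 0.59 w [ 0.4181 -0.1764 -0.0006] px800 [478. 367.]
top timer 0.72 w [0.4305 0.0756 0.0028] px800 [322. 362.]
top holder 0.85 w [ 0.5272 -0.334  -0.0014] px800 [571. 298.]
top holder 0.75 w [ 0.5551 -0.4574  0.0017] px800 [645. 280.]
top holder 0.68 w [ 0.4101 -0.3112  0.001 ] px800 [562. 370.]
top tank 0.88 w [ 0.5218  0.3545 -0.0024] px800 [153. 310.]
top beaker 0.89 w [0.7721 0.2087 0.0019] px800 [244. 163.]
top bottle 0.7 w [ 0.3002 -0.3027 -0.0004] px800 [561. 440.]
scene tube_long 0.56 w [ 0.4618 -0.0059 -0.0034] px800 [441. 314.]
scene tube_long 0.2 w [ 0.5303 -0.337   0.0035] px800 [252. 304.]
scene tube_medium 0.56 w [ 0.4047  0.1642 -0.0013] px800 [541. 310.]
scene tube_short 0.7 w [ 0.422  -0.0856  0.0029] px800 [403. 293.]
scene jar 0.72 w [ 0.4146 -0.1769 -0.0009] px800 [358. 286.]
scene timer 0.63 w [ 0.4293  0.0776 -0.0011] px800 [491. 310.]
scene holder 0.64 w [ 0.5538 -0.4587 -0.0016] px800 [185. 303.]
scene holder 0.61 w [ 0.5295 -0.3372  0.0037] px800 [252. 303.]
scene tank 0.59 w [ 0.5262  0.3506 -0.0034] px800 [657. 369.]
scene supply 0.57 w [ 0.6184  0.0175 -0.0035] px800 [434. 369.]
scene beaker 0.9 w [0.7738 0.2056 0.0016] px800 [552. 465.]
scene bottle 0.7 w [ 0.3019 -0.3019 -0.001 ] px800 [319. 252.]
scene bottle 0.28 w [ 0.4623 -0.0046 -0.0038] px800 [441. 314.]
```

Possible confusions, in 800-px scene pixels:
- Holder: green (252,298), orange (183,295) and (291,270). I choose green.
- Tubes: (545,290), (443,285), (405,281). I still need to check their heights.
- Jar: only (356,275).

I'll overlay the hypotheses on a close crop.

Run:
```python
from h import *
c=robot.read_camera('scene'); im=c['color']
for n,b in dict(A=(.404,.1665),B=(.459,-.0055),C=(.421,-.084)).items():
    print(n,[proj(c,[*b,z]).round(1).tolist() for z in (0,.062,.078,.094)])
x0,y0,x1,y1=120,150,370,220
cv2.imwrite('pics/crop1.png',cv2.resize(im[y0:y1,x0:x1],None,fx=3.2,fy=3.2,interpolation=cv2.INTER_CUBIC))
# black cap top rows
g=cv2.cvtColor(im,cv2.COLOR_BGR2GRAY)
for n,(u) in dict(A=349,B=283,C=259).items():
    print(n,g[165:205,u-1:u+2].mean(1).round().astype(int).tolist())
c=robot.read_camera('top'); im=c['color']
a=cv2.resize(im[110:280,40:300],None,fx=3,fy=3,interpolation=cv2.INTER_CUBIC)
cv2.imwrite('pics/crop2.png',a)
```

```text
A [[347.1, 197.8], [350.0, 178.4], [350.8, 173.2], [351.6, 168.0]]
B [[282.5, 199.2], [283.3, 179.7], [283.5, 174.5], [283.7, 169.2]]
C [[258.7, 188.4], [258.7, 169.5], [258.8, 164.4], [258.8, 159.3]]
A [67, 66, 65, 66, 67, 72, 76, 66, 44, 26, 20, 22, 21, 20, 32, 35, 33, 37, 35, 37, 38, 36, 37, 36, 37, 37, 35, 37, 39, 40, 38, 40, 42, 46, 54, 66, 74, 87, 104, 115]
B [124, 122, 111, 86, 49, 20, 11, 7, 6, 14, 22, 30, 36, 38, 37, 37, 37, 37, 38, 38, 39, 37, 37, 35, 36, 38, 38, 40, 35, 43, 67, 98, 116, 122, 123, 121, 121, 123, 122, 122]
C [127, 125, 116, 90, 56, 24, 14, 6, 11, 11, 25, 31, 38, 38, 37, 38, 37, 36, 37, 36, 38, 36, 33, 37, 45, 55, 72, 89, 105, 116, 119, 122, 124, 125, 127, 128, 128, 128, 129, 129]
```

View pics/crop1.png

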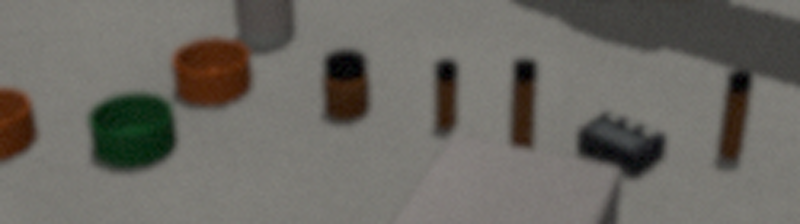

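View pics/crop2.png

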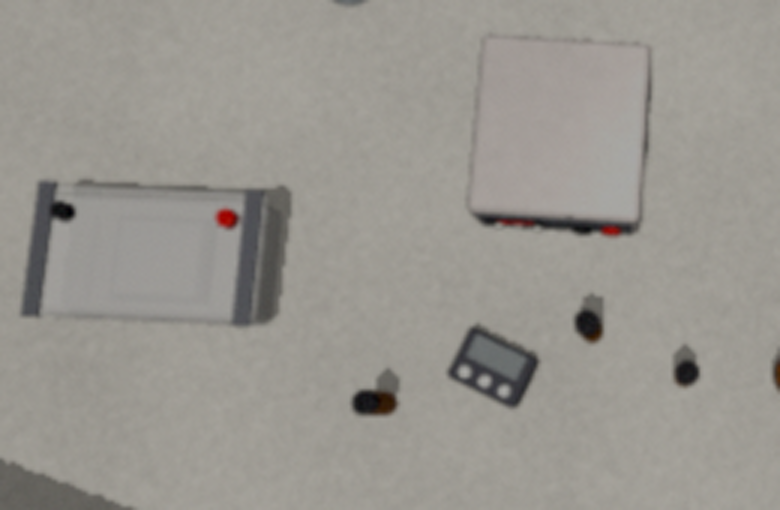

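The row profiles give A=(545,290) as medium, B=(443,285) as long and C=(405,281) as short, which agrees with the networks. Next I refine positions, yaws and fixtures from the top view.

Run:
```python
from h import *
c=robot.read_camera('top'); im=c['color']; g=cv2.cvtColor(im,cv2.COLOR_BGR2GRAY)
def f(p): return p[0]/3+40-1/3, p[1]/3+110-1/3
for n,z,cs in (('tank',.062,[(38,182),(266,190),(250,325),(22,316)]),('supply',.07,[(484,36),(651,43),(640,221),(469,213)])):
    P=np.array([ray(c,*f(p),z)[:2] for p in cs]); m=P.mean(0)
    print(n,m.round(4),'sizes',[np.linalg.norm(P[i]-P[(i+1)%4]).round(3) for i in range(4)],P.round(3).tolist())
    e=P[0]-P[1]; e2=P[3]-P[2]; print(' yaw deg of y axis',[round(np.degrees(np.arctan2(-v[0],v[1])),1) for v in(e,e2)],[round(np.degrees(np.arctan2(v[1],v[0])),1) for v in (P[0]-P[3],P[1]-P[2])])
# caps: dark blobs, low saturation
for n,(u,v),z in (('A',(161,244),.078),('B',(236,217.5),.094),('C',(268,234),.062),('jar',(307,235),.052)):
    w=12 if n=='jar' else 8
    u0,v0=int(u-w),int(v-w); s=im[v0:v0+2*w,u0:u0+2*w].astype(int)
    print(n); m=(s.max(2)<38).astype(np.uint8)
    k,lab,st,ce=cv2.connectedComponentsWithStats(m); i=1+np.argmax(st[1:,4]); print(st[i],(ce[i]+[u0,v0]).round(1), ray(c,*(ce[i]+[u0,v0]),z).round(4))
# timer
o=robot.outline_of('top','timer')[0]['mask'].astype(np.uint8)
r=cv2.minAreaRect(cv2.findContours(o,0,2)[0][0]); b=cv2.boxPoints(r); P=np.array([ray(c,*p,.018)[:2] for p in b]);print('timer',P.mean(0).round(4),P.round(4).tolist(),[np.linalg.norm(P[i]-P[(i+1)%4]).round(3) for i in range(4)])
hs=cv2.cvtColor(im,cv2.COLOR_BGR2HSV); m=cv2.inRange(hs,(50,120,20),(80,255,255)); k,lab,st,ce=cv2.connectedComponentsWithStats(m)
for i in range(1,k):
    if st[i,4]>100: print('green',st[i],ray(c,*(st[i,:2]+(st[i,2:4]-1)/2),.034).round(4), ray(c,*ce[i],.025).round(4))
```

```text
tank [0.5237 0.3524] sizes [np.float64(0.185), np.float64(0.109), np.float64(0.182), np.float64(0.109)] [[0.583, 0.441], [0.573, 0.256], [0.464, 0.265], [0.475, 0.447]]
 yaw deg of y axis [np.float64(-3.2), np.float64(-3.4)] [np.float64(-2.8), np.float64(-4.6)]
supply [0.6185 0.0169] sizes [np.float64(0.137), np.float64(0.148), np.float64(0.137), np.float64(0.148)] [[0.697, 0.079], [0.688, -0.057], [0.54, -0.045], [0.549, 0.091]]
 yaw deg of y axis [np.float64(-3.6), np.float64(-3.8)] [np.float64(-4.4), np.float64(-4.6)]
A
[ 6  5  8  6 43] [162.3 243.5] [0.4018 0.1667 0.078 ]
B
[ 5  5  7  8 40] [235.6 217.4] [ 0.4573 -0.0041  0.094 ]
C
[ 6  5  6  6 31] [268.5 233.7] [ 0.4201 -0.0799  0.062 ]
jar
[  6   4  15  15 164] [307.6 234. ] [ 0.418  -0.1736  0.052 ]
timer [0.4271 0.0802] [[0.4216, 0.1186], [0.4618, 0.0985], [0.4324, 0.0417], [0.3926, 0.0621]] [np.float64(0.045), np.float64(0.064), np.float64(0.045), np.float64(0.063)]
green [418  54  20  28 115] [ 0.8461 -0.5089  0.034 ] [ 0.8552 -0.5162  0.025 ]
green [429 115  83  17 479] [ 0.6923 -0.6033  0.034 ] [ 0.6961 -0.6107  0.025 ]
green [353 175  30  28 644] [ 0.5279 -0.3296  0.034 ] [ 0.528  -0.3312  0.025 ]
```

Estimates (m):

| Thing | x | y | Yaw |
|---|---|---|---|
| tube_medium | 0.4025 | 0.167 | |
| tube_long | 0.458 | -0.005 | |
| tube_short | 0.421 | -0.082 | |
| jar | 0.418 | -0.175 | |
| timer | 0.429 | 0.078 | -27° |
| holder | 0.528 | -0.332 | |
| tank | 0.524 | 0.352 | -3.5° |
| supply | 0.6185 | 0.017 | -4° |

All are in reach, and the sizes come out within 3 mm of those given. Next is a helper that converts a target into tool-frame deltas.

```bash
cat > g.py <<'E'
# python3 g.py x y z jawdeg : delta in tool axes + spin options for TCP target
import sys
from h import *
from scipy.spatial.transform import Rotation as Ro
def go(x,y,z,a=None):
    s=robot.read_state(); R=Ro.from_rotvec(s['orientation']).as_matrix()
    d=R.T@(np.array([x,y,z])-s['tool_pos'])
    yj=np.degrees(np.arctan2(R[1,1],R[0,1]))
    print('t',round(s['t'],2),'pos',s['tool_pos'].round(4),'jaw',yj.round(1),'tz',R[:,2].round(3),'q',s['q'].round(2),'open',round(s['opening'],4))
    print('delta_pos',d.round(4).tolist(),'dist',np.linalg.norm(d).round(3))
    if a is not None:
        dy=(a-yj+90)%180-90
        print('spin',[(round(-np.radians(k),3)) for k in (dy,dy-180,dy+180)])
if __name__=='__main__': go(*map(float,sys.argv[1:]))
E
python3 g.py .458 -.005 .18 90
```

```text
t 1.45 pos [0.1691 0.5757 0.1816] jaw 73.6 tz [-0. -0. -1.] q [ 1.2   0.13  1.49  0.    1.52 -0.09] open 0.0932
delta_pos [-0.4409, -0.4757, 0.0016] dist 0.649
spin [np.float64(-0.286), np.float64(2.856), np.float64(-3.427)]
```

```bash
python3 -m pendant '[{"delta_pos":[-0.44,-0.475,0],"spin":-0.286},{"delta_pos":[-0.44,-0.475,0],"spin":-0.286},{"delta_pos":[-0.44,-0.475,0],"spin":-0.286},{"delta_pos":[-0.44,-0.475,0],"spin":-0.286},{"delta_pos":[-0.44,-0.475,0],"spin":-0.286},{"delta_pos":[-0.44,-0.475,0],"spin":-0.286},{"delta_pos":[-0.44,-0.475,0],"spin":-0.286},{"delta_pos":[-0.44,-0.475,0],"spin":-0.286},{"delta_pos":[-0.44,-0.475,0],"spin":-0.286},{"delta_pos":[-0.44,-0.475,0],"spin":-0.286}]' -1 10; python3 g.py .458 -.005 .18 90
```

```text
t: 2.45
tool_pos: [0.3924, 0.126, 0.1821]
orientation: [-0.0, 3.14, 0.001]
force: [1.6, 0.5, 0.5]
opening: 0.0928
t 2.45 pos [0.3924 0.126  0.1821] jaw 90.0 tz [ 0.001  0.    -1.   ] q [ 0.19 -0.4   1.97  0.    1.57 -1.38] open 0.0928
delta_pos [-0.0656, -0.1311, 0.0022] dist 0.147
spin [np.float64(0.0), np.float64(3.142), np.float64(-3.141)]
```

```bash
python3 -m pendant '[{"delta_pos":[-0.066,-0.131,0],"spin":0},{"delta_pos":[-0.066,-0.131,0],"spin":0},{"delta_pos":[-0.066,-0.131,0],"spin":0},{"delta_pos":[-0.066,-0.131,0],"spin":0},{"delta_pos":[-0.066,-0.131,0],"spin":0},{"delta_pos":[-0.066,-0.131,0],"spin":0}]'
python3 - <<'E'
from h import *
c=marks('wrist',['tube_long','tube_short','timer','jar'])
im=cv2.resize(c['color'],(800,600))
for z in (0,.094):
    u=proj(c,[.458,-.005,z])*1.5625; cv2.circle(im,tuple(int(i) for i in u),4,(0,0,255),1); print(u)
cv2.imwrite('pics/w1.png',im)
E
python3 g.py .458 -.005 .18 90
```

```text
t: 3.05
tool_pos: [0.458, -0.0041, 0.182]
orientation: [-0.001, 3.141, 0.001]
force: [-0.2, 0.2, 0.6]
opening: 0.0929
wrist tube_long 0.63 w [ 0.4576 -0.0052  0.    ] px800 [391. 265.]
wrist tube_short 0.79 w [ 0.4228 -0.0795 -0.0005] px800 [299. 222.]
wrist timer 0.96 w [0.4309 0.0764 0.0055] px800 [494. 233.]
wrist jar 0.86 w [ 0.4214 -0.1772 -0.0013] px800 [178. 220.]
[391.55660196 265.21982161]
[391.45406987 293.04108665]
t 3.3 pos [ 0.4583 -0.0038  0.1823] jaw 90.1 tz [ 0.002  0.    -1.   ] q [-0.12 -0.27  1.86  0.    1.54 -1.69] open 0.0928
delta_pos [0.0003, -0.0012, 0.0023] dist 0.003
spin [np.float64(0.002), np.float64(3.144), np.float64(-3.139)]
```

View pics/w1.png

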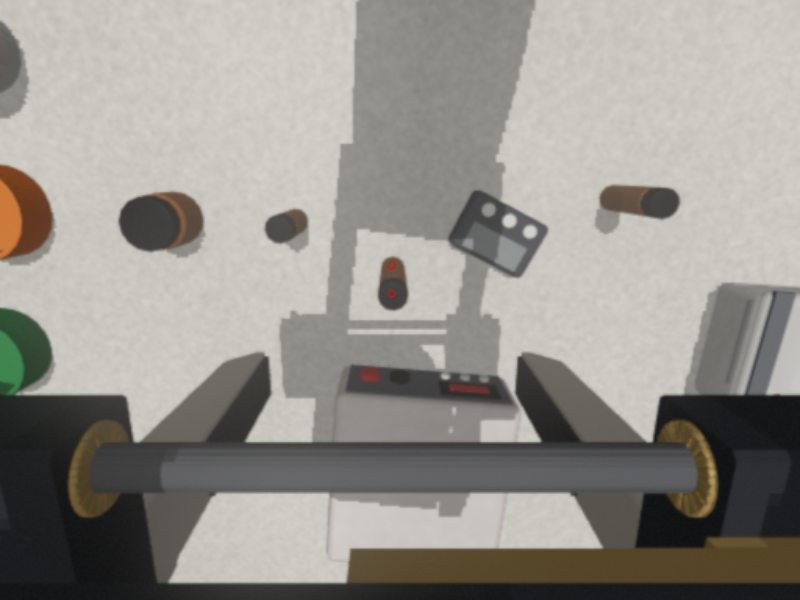

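The wrist view shows the long tube at about (391,280), lying on the predicted axis and centred between the jaws. I descend and grip it.

```bash
python3 -m pendant '[{"delta_pos":[0,-0.001,0.05],"spin":0},{"delta_pos":[0,-0.001,0.1],"spin":0},{"delta_pos":[0,-0.001,0.137],"spin":0},{"delta_pos":[0,-0.001,0.137],"spin":0},{"delta_pos":[0,-0.001,0.137],"spin":0}]'  && python3 -m pendant '[{"delta_pos":[0,0,0],"spin":0},{"delta_pos":[0,0,0],"spin":0},{"delta_pos":[0,0,0],"spin":0},{"delta_pos":[0,0,0],"spin":0},{"delta_pos":[0,0,0],"spin":0},{"delta_pos":[0,0,0],"spin":0},{"delta_pos":[0,0,0],"spin":0}]' 1 12
```

```text
t: 3.8
tool_pos: [0.4582, -0.0043, 0.0459]
orientation: [-0.005, 3.141, 0.001]
force: [-0.4, 0.0, 0.7]
opening: 0.0928
t: 4.5
tool_pos: [0.4582, -0.0044, 0.0458]
orientation: [-0.005, 3.141, 0.001]
force: [0.5, 0.7, 0.5]
opening: 0.0413
```

```bash
python3 -m pendant '[{"delta_pos":[0,0,0],"spin":0},{"delta_pos":[0,0,0],"spin":0},{"delta_pos":[0,0,0],"spin":0},{"delta_pos":[0,0,0],"spin":0},{"delta_pos":[0,0,0],"spin":0}]'; python3 -m pendant '[{"delta_pos":[0,0,-0.04],"spin":0},{"delta_pos":[0,0,-0.08],"spin":0},{"delta_pos":[0,0,-0.09],"spin":0},{"delta_pos":[0,0,-0.09],"spin":0}]';  python3 - <<'E'
from h import *
c=marks('wrist',['tube_long'])
cv2.imwrite('pics/w2.png',cv2.resize(c['color'],(800,600)))
c=robot.read_camera('scene')
cv2.imwrite('pics/s2.png',cv2.resize(c['color'][120:220,180:380],None,fx=4,fy=4))
E
python3 g.py .545 -.332 .136 90
```

```text
t: 5.0
tool_pos: [0.4581, -0.0043, 0.0458]
orientation: [-0.005, 3.141, 0.001]
force: [0.1, 0.5, -0.2]
opening: 0.0195
t: 5.4
tool_pos: [0.4598, -0.0046, 0.138]
orientation: [-0.005, 3.137, 0.0]
force: [0.6, -0.2, -0.4]
opening: 0.019
wrist tube_long 0.65 w [ 0.4635 -0.0022  0.0938] px800 [397. 319.]
t 5.55 pos [ 0.4569 -0.0042  0.1339] jaw 90.2 tz [-0.002  0.001 -1.   ] q [-0.12 -0.24  1.93  0.    1.45 -1.7 ] open 0.0195
delta_pos [-0.0871, -0.328, -0.0026] dist 0.339
spin [np.float64(0.003), np.float64(3.145), np.float64(-3.138)]
```

View pics/s2.png

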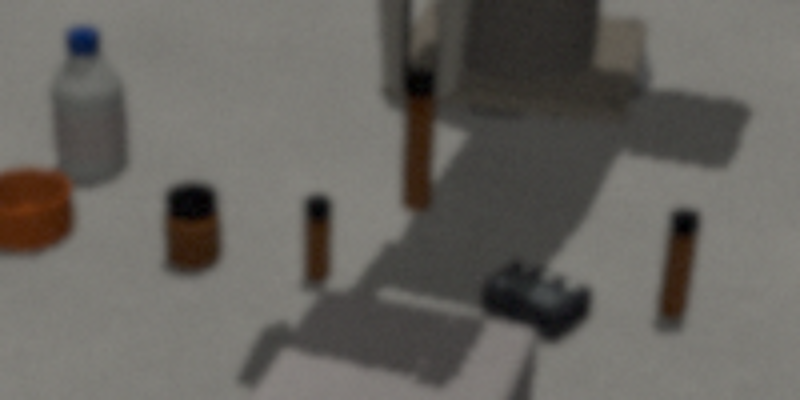

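View pics/w2.png

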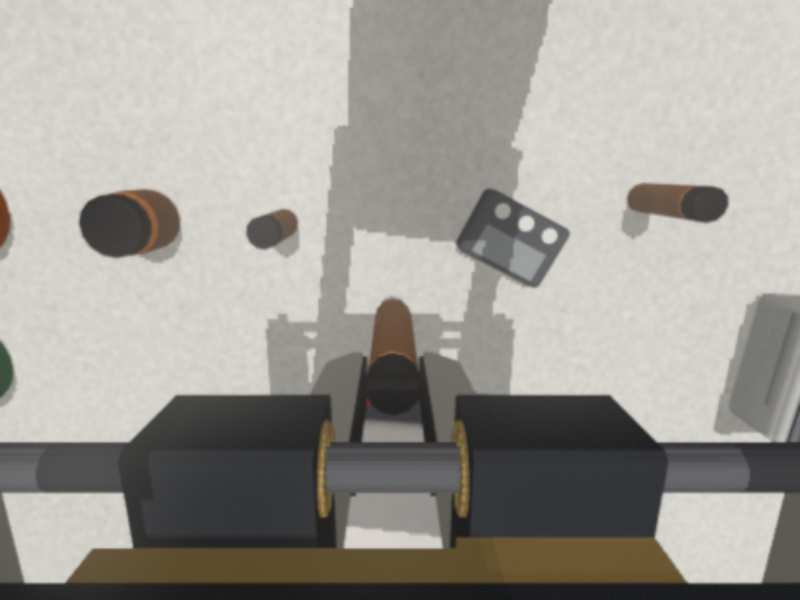

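The long tube is held upright and off the bench in both views. I carry it to above the holder.

```bash
python3 -m pendant '[{"delta_pos":[-0.087,-0.328,0],"spin":0},{"delta_pos":[-0.087,-0.328,0],"spin":0},{"delta_pos":[-0.087,-0.328,0],"spin":0},{"delta_pos":[-0.087,-0.328,0],"spin":0},{"delta_pos":[-0.087,-0.328,0],"spin":0},{"delta_pos":[-0.087,-0.328,0],"spin":0},{"delta_pos":[-0.087,-0.328,0],"spin":0},{"delta_pos":[-0.087,-0.328,0],"spin":0},{"delta_pos":[-0.087,-0.328,0],"spin":0},{"delta_pos":[-0.087,-0.328,0],"spin":0}]'
python3 - <<'E'
from h import *
c=marks('wrist',['tube_long','holder'])
s=robot.read_state(); print(s['tool_pos'])
im=cv2.resize(c['color'],(800,600))
tp=s['tool_pos']
for X,col in (([tp[0],tp[1],tp[2]+.048],(0,0,255)),([tp[0],tp[1],tp[2]-.046],(0,255,255)),([.528,-.332,.034],(255,0,0)),([.528,-.332,.005],(255,0,255))):
    u=proj(c,X)*1.5625; cv2.circle(im,tuple(int(i) for i in u),4,col,1); print(u)
th=np.linspace(0,6.28,60)
for r,z in((.036,.034),(.032,.034)):
    cv2.polylines(im,[(proj(c,np.c_[.528+r*np.cos(th),-.332+r*np.sin(th),0*th+z])*1.5625).astype(int)],True,(255,0,0),1)
cv2.imwrite('pics/w3.png',im)
c=marks('top',['holder'])
im=cv2.resize(c['color'][130:260,280:440],None,fx=4.5,fy=4.5)
for r,z in((.036,.034),(.032,.034)):
    cv2.polylines(im,[((proj(c,np.c_[.528+r*np.cos(th),-.332+r*np.sin(th),0*th+z])-[280,130])*4.5).astype(int)],True,(255,0,0),1)
cv2.imwrite('pics/t3.png',im)
E
python3 g.py .545 -.332 .136 90
```

```text
t: 6.55
tool_pos: [0.5442, -0.3306, 0.1318]
orientation: [0.006, -3.137, -0.004]
force: [-0.4, -0.1, -0.3]
opening: 0.0195
wrist tube_long 0.92 w [ 0.543  -0.3289  0.0868] px800 [396. 311.]
wrist holder 0.94 w [ 0.557  -0.4559  0.0023] px800 [219. 297.]
wrist holder 0.88 w [ 0.529  -0.3377  0.0022] px800 [382. 259.]
wrist holder 0.62 w [ 4.136e-01 -3.153e-01 -2.000e-04] px800 [417.  83.]
[ 0.54496207 -0.33064855  0.1333916 ]
[393.68397513 389.58259589]
[392.71644818 314.54036774]
[390.43586115 265.89996751]
[390.47695306 258.33136921]
top holder 0.78 w [ 0.5299 -0.3335 -0.0009] px800 [570. 297.]
top holder 0.53 w [ 0.5548 -0.4544  0.0053] px800 [644. 280.]
top holder 0.5 w [ 0.4111 -0.3093 -0.0009] px800 [560. 370.]
t 6.8 pos [ 0.5452 -0.3311  0.1338] jaw 90.3 tz [-0.002  0.001 -1.   ] q [-0.63  0.26  1.43 -0.    1.45 -2.2 ] open 0.0195
delta_pos [0.0002, -0.0009, -0.0022] dist 0.002
spin [np.float64(0.004), np.float64(3.146), np.float64(-3.137)]
```

View pics/w3.png

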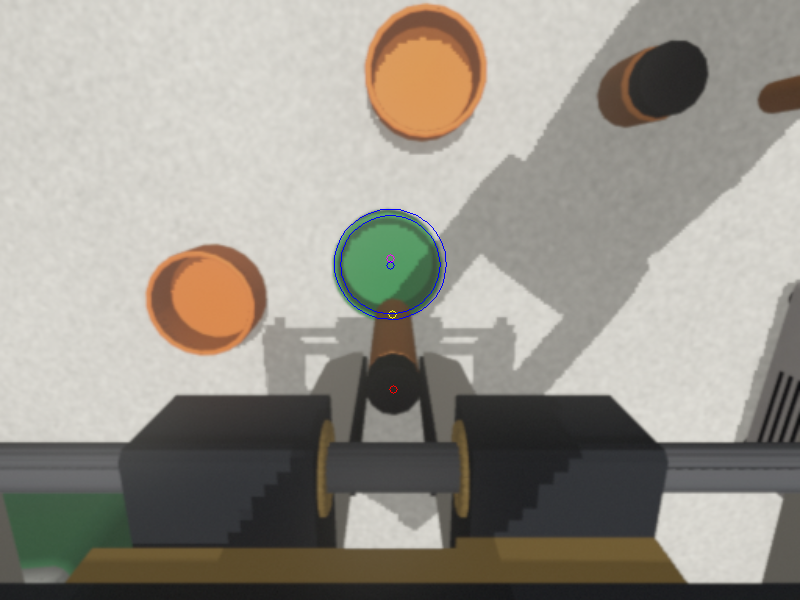

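View pics/t3.png

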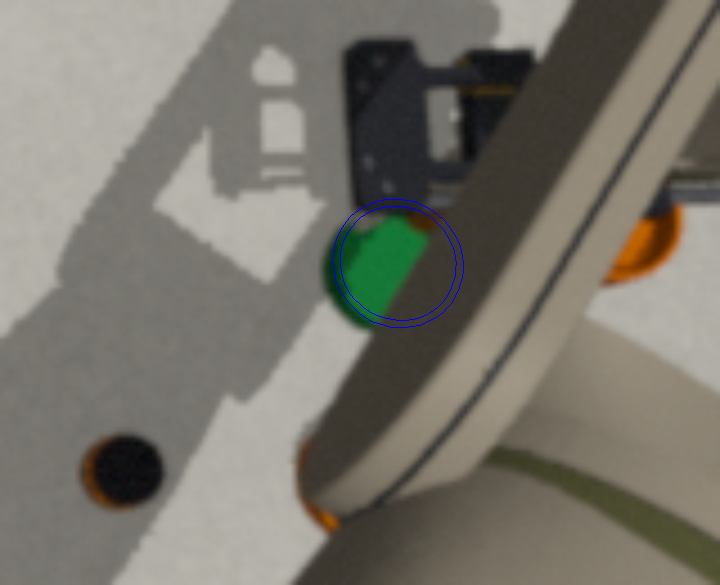

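The wrist view shows the green holder at (390,265), matching the overlay, and the tube foot heading over its back part. I lower it.

```bash
python3 -m pendant '[{"delta_pos":[0,-0.002,0],"spin":0},{"delta_pos":[0,-0.002,0.03],"spin":0},{"delta_pos":[0,-0.002,0.06],"spin":0},{"delta_pos":[0,-0.002,0.075],"spin":0},{"delta_pos":[0,-0.002,0.08],"spin":0},{"delta_pos":[0,-0.002,0.082],"spin":0},{"delta_pos":[0,-0.002,0.082],"spin":0},{"delta_pos":[0,-0.002,0.082],"spin":0}]'; python3 g.py .545 -.333 .051 90;  python3 - <<'E'
from h import *
c=robot.read_camera('wrist')
cv2.imwrite('pics/w4.png',cv2.resize(c['color'],(800,600)))
print(robot.read_state()['force'])
E
```

```text
t: 7.6
tool_pos: [0.546, -0.3337, 0.0536]
orientation: [-0.007, 3.141, -0.001]
force: [0.4, -0.6, -0.1]
opening: 0.0197
t 7.6 pos [ 0.546  -0.3337  0.0536] jaw 90.3 tz [ 0.    -0.001 -1.   ] q [-0.63  0.32  1.5  -0.    1.31 -2.2 ] open 0.0197
delta_pos [0.001, 0.0007, 0.0026] dist 0.003
spin [np.float64(0.004), np.float64(3.146), np.float64(-3.137)]
[ 0.34556352 -0.55414618  0.81975502]
```

View pics/w4.png

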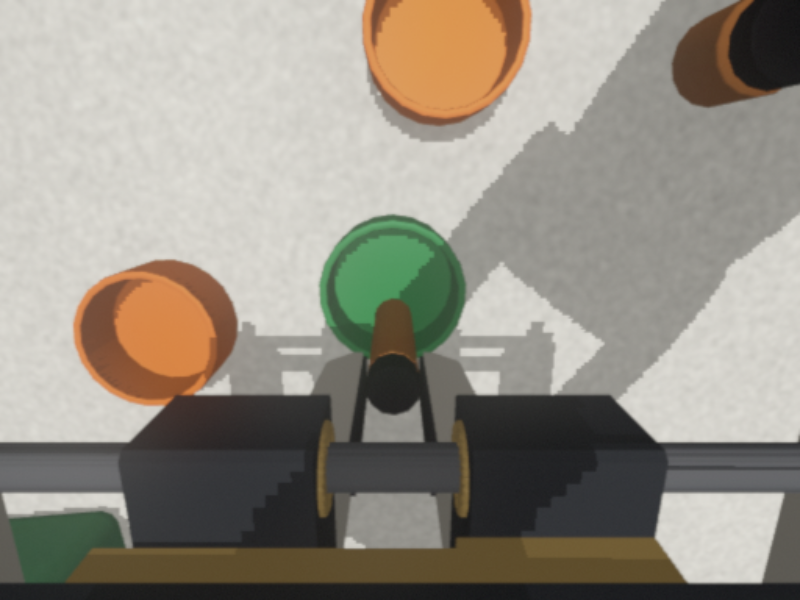

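The tube foot is inside the back part of the green holder at (393,310). I lower the last 2–3 mm and release.

```bash
python3 -m pendant '[{"delta_pos":[0,0,0.001],"spin":0},{"delta_pos":[0,0,0.002],"spin":0},{"delta_pos":[0,0,0.0025],"spin":0},{"delta_pos":[0,0,0.0025],"spin":0}]'; python3 -m pendant '[{"delta_pos":[0,0,0],"spin":0},{"delta_pos":[0,0,0],"spin":0},{"delta_pos":[0,0,0],"spin":0},{"delta_pos":[0,0,0],"spin":0},{"delta_pos":[0,0,0],"spin":0}]' 0.1;python3 -m pendant '[{"delta_pos":[0,0,-0.02],"spin":0},{"delta_pos":[0,0,-0.05],"spin":0},{"delta_pos":[0,0,-0.1],"spin":0},{"delta_pos":[0,0,-0.1],"spin":0}]';  python3 g.py .421 -.082 .155 30;  python3 - <<'E'
from h import *
c=robot.read_camera('wrist')
cv2.imwrite('pics/w5.png',cv2.resize(c['color'],(800,600)))
E
```

```text
t: 8.05
tool_pos: [0.5459, -0.3336, 0.0508]
orientation: [-0.007, 3.141, -0.001]
force: [-0.0, 0.0, -0.1]
opening: 0.0194
t: 8.55
tool_pos: [0.5459, -0.3336, 0.0509]
orientation: [-0.007, 3.141, -0.001]
force: [0.3, 0.8, 0.3]
opening: 0.0418
t: 8.95
tool_pos: [0.5497, -0.3363, 0.1599]
orientation: [-0.007, 3.131, -0.013]
force: [0.3, 0.7, 0.4]
opening: 0.0417
t 8.95 pos [ 0.5497 -0.3363  0.1599] jaw 90.3 tz [ 0.01  -0.008 -1.   ] q [-0.63  0.24  1.4  -0.    1.48 -2.2 ] open 0.0417
delta_pos [0.1276, 0.2549, 0.0015] dist 0.285
spin [np.float64(1.052), np.float64(4.193), np.float64(-2.09)]
```

View pics/w5.png

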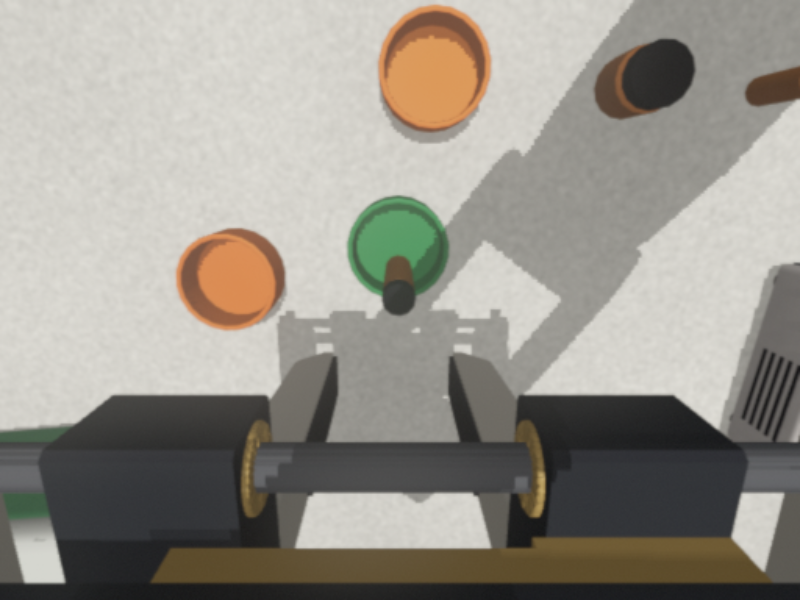

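The long tube stands upright in the green holder at (398,285). Next is the short tube.

```bash
python3 -m pendant '[{"delta_pos":[0.128,0.255,0],"spin":1.052},{"delta_pos":[0.128,0.255,0],"spin":1.052},{"delta_pos":[0.128,0.255,0],"spin":1.052},{"delta_pos":[0.128,0.255,0],"spin":1.052},{"delta_pos":[0.128,0.255,0],"spin":1.052},{"delta_pos":[0.128,0.255,0],"spin":1.052},{"delta_pos":[0.128,0.255,0],"spin":1.052},{"delta_pos":[0.128,0.255,0],"spin":1.052},{"delta_pos":[0.128,0.255,0],"spin":1.052},{"delta_pos":[0.128,0.255,0],"spin":1.052}]' -0.5
python3 - <<'E'
from h import *
c=marks('wrist',['tube_short'])
im=cv2.resize(c['color'],(800,600))
for z in (0,.062):
    u=proj(c,[.421,-.082,z])*1.5625; cv2.circle(im,tuple(int(i) for i in u),4,(0,0,255),1)
cv2.imwrite('pics/w6.png',im)
c=marks('top',['tube_long','holder'])
cv2.imwrite('pics/t6.png',cv2.resize(c['color'][130:260,280:440],None,fx=4.5,fy=4.5))
E
python3 g.py .421 -.082 .035 30
```

```text
t: 10.0
tool_pos: [0.4195, -0.0816, 0.1535]
orientation: [1.563, 2.715, -0.003]
force: [-0.1, 0.3, -0.4]
opening: 0.0698
wrist tube_short 0.94 w [ 0.421  -0.0817  0.0021] px800 [394. 272.]
top tube_long 0.7 w [ 0.5473 -0.3331  0.0051] px800 [570. 286.]
top holder 0.92 w [ 4.090e-01 -3.115e-01 -4.000e-04] px800 [562. 371.]
top holder 0.83 w [ 0.5312 -0.3333 -0.0025] px800 [570. 296.]
top holder 0.56 w [ 0.5561 -0.4587  0.0034] px800 [646. 279.]
t 10.25 pos [ 0.4195 -0.0814  0.1537] jaw 30.0 tz [ 0.007 -0.006 -1.   ] q [-0.31 -0.35  1.99 -0.    1.5  -0.83] open 0.0696
delta_pos [-0.0002, 0.0007, 0.1187] dist 0.119
spin [np.float64(-0.0), np.float64(3.141), np.float64(-3.142)]
```

View pics/w6.png

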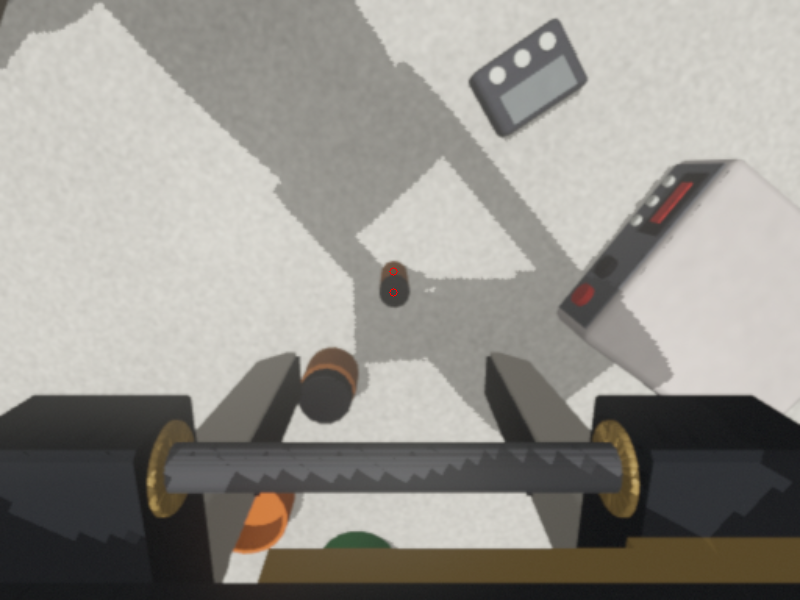

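View pics/t6.png

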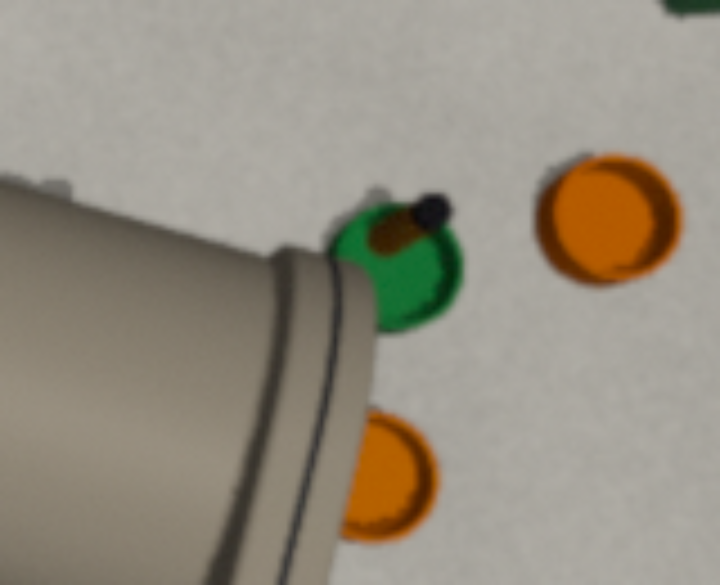

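The short tube is at (394,285), centred between the jaws, and the jar at (328,385) is well clear of the finger path. I descend and grip.

```bash
python3 -m pendant '[{"delta_pos":[0,0,0.05],"spin":0},{"delta_pos":[0,0,0.09],"spin":0},{"delta_pos":[0,0,0.12],"spin":0},{"delta_pos":[0,0,0.12],"spin":0},{"delta_pos":[0,0,0.12],"spin":0}]'  && python3 -m pendant '[{"delta_pos":[0,0,0],"spin":0},{"delta_pos":[0,0,0],"spin":0},{"delta_pos":[0,0,0],"spin":0},{"delta_pos":[0,0,0],"spin":0},{"delta_pos":[0,0,0],"spin":0},{"delta_pos":[0,0,0],"spin":0},{"delta_pos":[0,0,0],"spin":0},{"delta_pos":[0,0,0],"spin":0},{"delta_pos":[0,0,0],"spin":0}]' 1 12; python3 g.py .5197 -.3183 .125 30
```

```text
t: 10.75
tool_pos: [0.4201, -0.0822, 0.0341]
orientation: [1.567, 2.714, -0.003]
force: [-0.2, -0.7, -0.3]
opening: 0.0692
t: 11.65
tool_pos: [0.42, -0.0822, 0.0341]
orientation: [1.567, 2.714, -0.003]
force: [0.8, 0.3, -0.2]
opening: 0.0031
t 11.65 pos [ 0.42   -0.0822  0.0341] jaw 30.0 tz [ 0.006 -0.006 -1.   ] q [-0.31 -0.23  2.12 -0.    1.25 -0.83] open 0.0031
delta_pos [-0.255, -0.0316, -0.0891] dist 0.272
spin [np.float64(-0.0), np.float64(3.142), np.float64(-3.142)]
```

The opening closed to 3 mm, so nothing is held. I look.

Run:
```python
from h import *
c=marks('wrist',['tube_short','jar'])
cv2.imwrite('pics/w7.png',cv2.resize(c['color'],(800,600)))
c=marks('scene',['tube_short'])
cv2.imwrite('pics/s7.png',cv2.resize(c['color'][120:220,180:380],None,fx=4,fy=4))
```

```text
wrist tube_short 0.9 w [ 0.4207 -0.0764  0.0008] px800 [399. 309.]
scene tube_short 0.48 w [ 0.4222 -0.0822  0.0019] px800 [405. 294.]
```

View pics/w7.png

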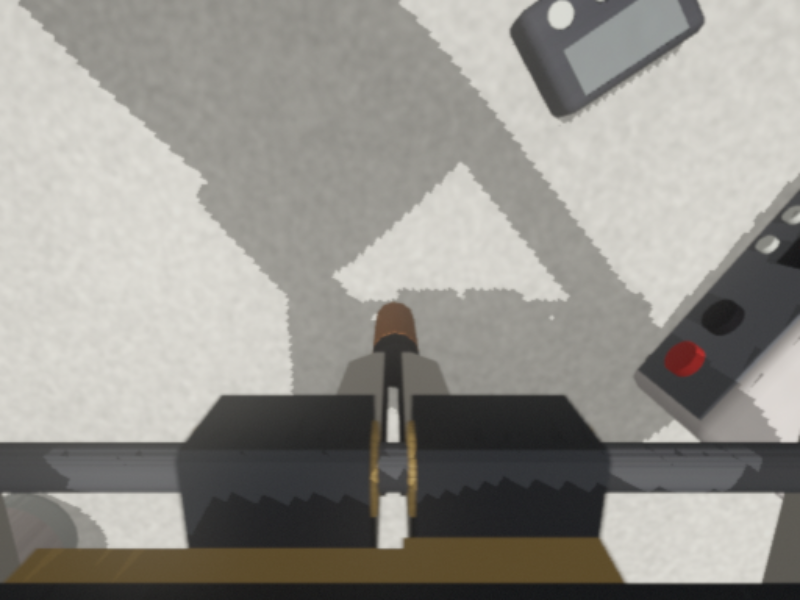

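View pics/s7.png

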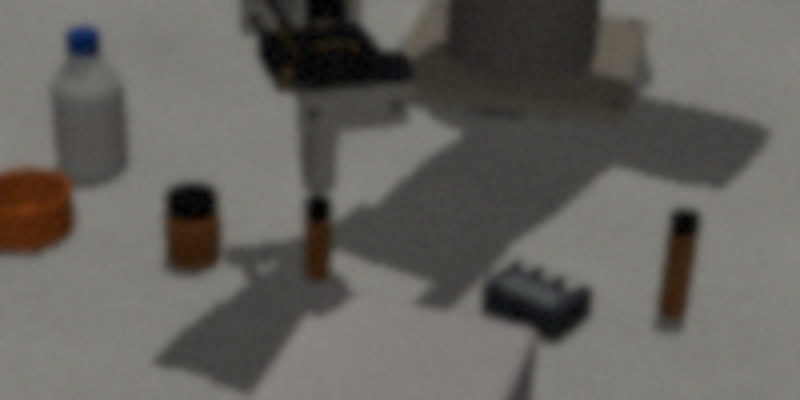

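Run:
```python
from h import *
th=np.linspace(0,6.28,40)
def cyl(c,im,x,y,h,col,off=(0,0),s=1.5625,z0=0):
    for z in (z0,z0+h-.014,z0+h):
        cv2.polylines(im,[((proj(c,np.c_[x+.01*np.cos(th),y+.01*np.sin(th),0*th+z])-off)*s).astype(int)],True,col,1)
c=robot.read_camera('wrist'); im=cv2.resize(c['color'],(800,600))
cyl(c,im,.421,-.082,.062,(0,0,255))
cv2.imwrite('pics/w8.png',im)
c=robot.read_camera('scene'); im=cv2.resize(c['color'][130:210,200:320],None,fx=6.5,fy=6.5,interpolation=cv2.INTER_CUBIC)
cyl(c,im,.421,-.082,.062,(0,0,255),(200,130),6.5)
s=robot.read_state()['tool_pos']; print(s)
u=(proj(c,s)-[200,130])*6.5; cv2.circle(im,tuple(u.astype(int)),4,(255,0,0),2)
cv2.imwrite('pics/s8.png',im)
```

```text
[ 0.42010076 -0.08219663  0.03410614]
```

View pics/w8.png

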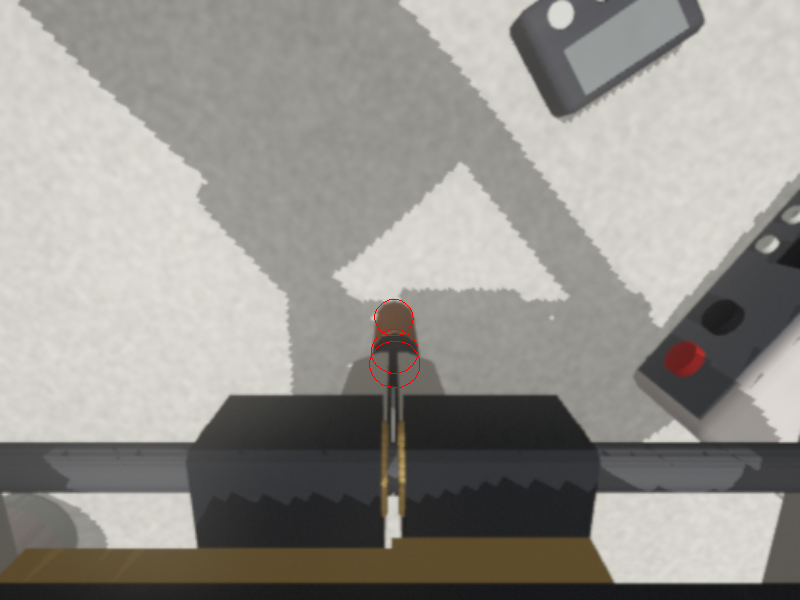

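View pics/s8.png

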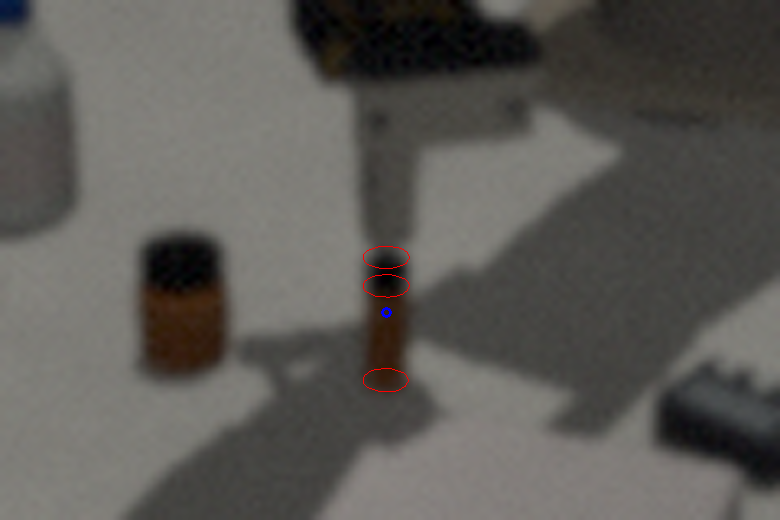

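The tube has not moved and stands where I computed, so the fingers closed above it. I check where the fingertips really are relative to the reported TCP.

Run:
```python
from h import *
from scipy.spatial.transform import Rotation as Ro
c=robot.read_camera('wrist'); s=robot.read_state(); R=Ro.from_rotvec(s['orientation']).as_matrix()
for y in (0,.0465):
  for b in (0,.019,.03,.04,.05,.06,.08):
    X=s['tool_pos']+R@[0,y,-b]; print(y,b,(proj(c,X)*1.5625).round(), 'halfpad', (proj(c,X+R@[-.0075,0,0])*1.5625).round(),(proj(c,X+R@[.0075,0,0])*1.5625).round())
print('cam pos in tool',R.T@(-c['R'].T@c['t']-s['tool_pos']), 'depth', (c['R']@s['tool_pos']+c['t'])[2])
```

```text
0 0 [392. 340.] halfpad [392. 355.] [392. 324.]
0 0.019 [392. 355.] halfpad [392. 372.] [392. 338.]
0 0.03 [392. 366.] halfpad [392. 383.] [392. 348.]
0 0.04 [392. 376.] halfpad [392. 395.] [392. 357.]
0 0.05 [392. 388.] halfpad [392. 407.] [392. 368.]
0 0.06 [392. 401.] halfpad [392. 421.] [393. 380.]
0 0.08 [392. 433.] halfpad [392. 455.] [393. 409.]
0.0465 0 [495. 340.] halfpad [494. 355.] [496. 324.]
0.0465 0.019 [504. 355.] halfpad [503. 372.] [505. 338.]
0.0465 0.03 [511. 366.] halfpad [509. 383.] [512. 348.]
0.0465 0.04 [517. 376.] halfpad [516. 395.] [518. 358.]
0.0465 0.05 [524. 388.] halfpad [523. 407.] [526. 368.]
0.0465 0.06 [532. 401.] halfpad [531. 421.] [534. 380.]
0.0465 0.08 [552. 433.] halfpad [549. 455.] [554. 410.]
cam pos in tool [ 7.29430664e-02 -8.07898753e-05 -2.03490040e-01] depth 0.21553771458342422
```

The visible fingertips (517,355 when open) correspond to a point about 37–39 mm behind the reported TCP. The scene view gives about 36 mm. That also explains the high grip on the long tube, so from here the real tip height is the reported z plus 0.037. I open, then descend in stages with a check.

```bash
python3 -m pendant '[{"delta_pos":[0,0,-0.02],"spin":0},{"delta_pos":[0,0,-0.02],"spin":0},{"delta_pos":[0,0,-0.02],"spin":0},{"delta_pos":[0,0,-0.02],"spin":0},{"delta_pos":[0,0,-0.02],"spin":0},{"delta_pos":[0,0,-0.02],"spin":0}]' -0.5; python3 g.py .421 -.082 -.004 30
```

```text
t: 12.65
tool_pos: [0.4196, -0.0819, 0.0535]
orientation: [1.567, 2.715, -0.003]
force: [-0.0, 0.3, 0.0]
opening: 0.0441
t 12.65 pos [ 0.4196 -0.0819  0.0535] jaw 30.0 tz [ 0.005 -0.005 -1.   ] q [-0.31 -0.26  2.1  -0.    1.29 -0.83] open 0.0441
delta_pos [-0.0004, 0.0011, 0.0575] dist 0.058
spin [np.float64(-0.0), np.float64(3.142), np.float64(-3.142)]
```

```bash
python3 -m pendant '[{"delta_pos":[0,0.001,0],"spin":0},{"delta_pos":[0,0.001,0],"spin":0},{"delta_pos":[0,0.001,0.02],"spin":0},{"delta_pos":[0,0.001,0.033],"spin":0},{"delta_pos":[0,0.001,0.033],"spin":0}]'
python3 - <<'E'
from h import *
c=robot.read_camera('wrist'); cv2.imwrite('pics/w9.png',cv2.resize(c['color'],(800,600)))
c=robot.read_camera('scene'); im=cv2.resize(c['color'][130:210,200:320],None,fx=6.5,fy=6.5,interpolation=cv2.INTER_CUBIC)
cv2.imwrite('pics/s9.png',im)
print(robot.read_state()['tool_pos'])
E
```

```text
t: 13.15
tool_pos: [0.4185, -0.081, 0.0182]
orientation: [1.57, 2.718, -0.005]
force: [-0.4, -0.5, -0.3]
opening: 0.0698
[ 0.4201185  -0.08144193  0.02024014]
```

View pics/s9.png

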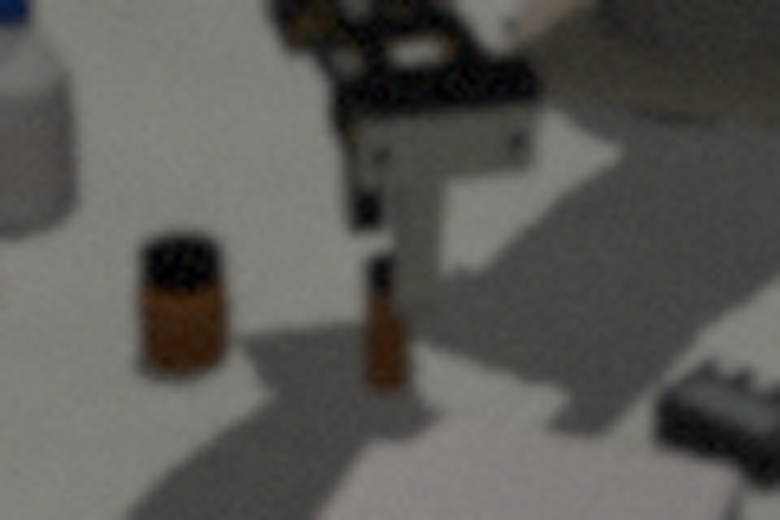

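View pics/w9.png

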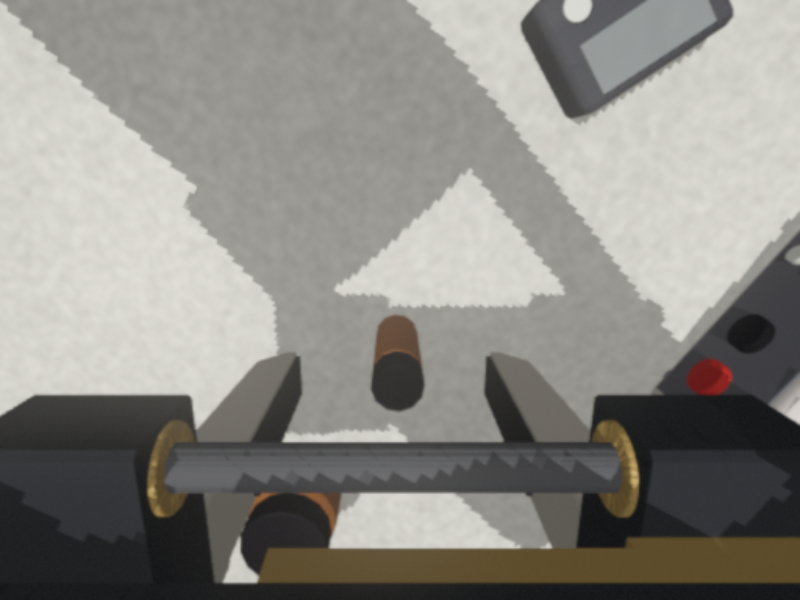

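Tips are open around the cap. The tube is about 2 mm to the +y side (397 against 392). I correct and descend 24 mm.

```bash
python3 -m pendant '[{"delta_pos":[0,0.002,0.0],"spin":0},{"delta_pos":[0,0.002,0.012],"spin":0},{"delta_pos":[0,0.002,0.024],"spin":0},{"delta_pos":[0,0.002,0.024],"spin":0},{"delta_pos":[0,0.002,0.024],"spin":0}]'  && python3 -m pendant '[{"delta_pos":[0,0,0],"spin":0},{"delta_pos":[0,0,0],"spin":0},{"delta_pos":[0,0,0],"spin":0},{"delta_pos":[0,0,0],"spin":0},{"delta_pos":[0,0,0],"spin":0},{"delta_pos":[0,0,0],"spin":0},{"delta_pos":[0,0,0],"spin":0},{"delta_pos":[0,0,0],"spin":0},{"delta_pos":[0,0,0],"spin":0}]' 1 12; python3 g.py .5197 -.3183 .09 30;python3 - <<'E'
from h import *
c=robot.read_camera('wrist'); cv2.imwrite('pics/w10.png',cv2.resize(c['color'],(800,600)))
E
```

```text
t: 13.75
tool_pos: [0.4211, -0.0803, -0.0046]
orientation: [1.569, 2.717, -0.004]
force: [0.4, 0.3, 0.5]
opening: 0.07
t: 14.65
tool_pos: [0.4211, -0.0803, -0.0045]
orientation: [1.569, 2.717, -0.004]
force: [-0.1, -0.4, 0.6]
opening: 0.0195
t 14.65 pos [ 0.4211 -0.0803 -0.0045] jaw 30.0 tz [ 0.002 -0.004 -1.   ] q [-0.3  -0.17  2.14 -0.    1.17 -0.83] open 0.0195
delta_pos [-0.2558, -0.0336, -0.0933] dist 0.274
spin [np.float64(-0.0), np.float64(3.141), np.float64(-3.142)]
```

View pics/w10.png

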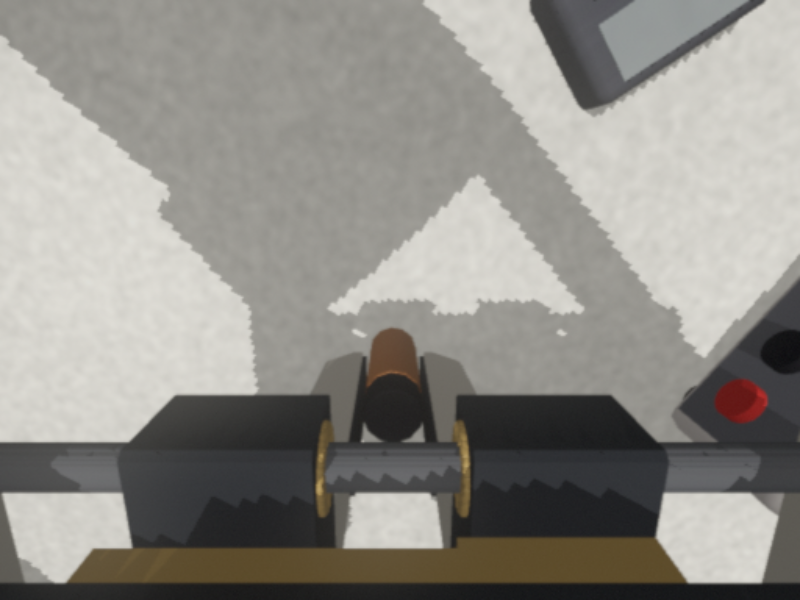

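The short tube is held (19.5 mm). I lift and carry it.

```bash
python3 -m pendant '[{"delta_pos":[0,0,-0.05],"spin":0},{"delta_pos":[0,0,-0.1],"spin":0},{"delta_pos":[0,0,-0.12],"spin":0},{"delta_pos":[-0.256,-0.034,-0.12],"spin":0},{"delta_pos":[-0.256,-0.034,-0.12],"spin":0},{"delta_pos":[-0.256,-0.034,-0.12],"spin":0},{"delta_pos":[-0.256,-0.034,-0.12],"spin":0},{"delta_pos":[-0.256,-0.034,-0.12],"spin":0},{"delta_pos":[-0.256,-0.034,-0.12],"spin":0},{"delta_pos":[-0.256,-0.034,-0.12],"spin":0}]'; python3 -m pendant '[{"delta_pos":[0,0,0],"spin":0}]'; python3 g.py .520 -.3183 .001 30;python3 - <<'E'
from h import *
c=marks('wrist',['holder','tube_long','tube_short']); im=cv2.resize(c['color'],(800,600))
th=np.linspace(0,6.28,60)
for r,z in((.036,.034),(.032,.034)):
    cv2.polylines(im,[(proj(c,np.c_[.5285+r*np.cos(th),-.333+r*np.sin(th),0*th+z])*1.5625).astype(int)],True,(255,0,0),1)
cv2.imwrite('pics/w11.png',im)
E
```

```text
t: 15.7
tool_pos: [0.5191, -0.3197, 0.1156]
orientation: [1.573, 2.717, -0.004]
force: [0.7, -0.1, -1.4]
opening: 0.0197
t: 15.8
tool_pos: [0.5188, -0.3187, 0.1154]
orientation: [1.573, 2.718, -0.003]
force: [-0.5, 0.2, -0.2]
opening: 0.0197
t 15.8 pos [ 0.5188 -0.3187  0.1154] jaw 29.9 tz [ 0.    -0.002 -1.   ] q [-0.63  0.19  1.54 -0.    1.41 -1.16] open 0.0197
delta_pos [-0.0, 0.0013, 0.1144] dist 0.114
spin [np.float64(-0.002), np.float64(3.14), np.float64(-3.144)]
wrist holder 0.82 w [ 4.140e-01 -3.124e-01 -3.000e-04] px800 [259. 197.]
wrist holder 0.79 w [ 0.5294 -0.3388 -0.0018] px800 [392. 314.]
wrist tube_short 0.6 w [ 0.5211 -0.317   0.1199] px800 [399. 343.]
```

View pics/w11.png

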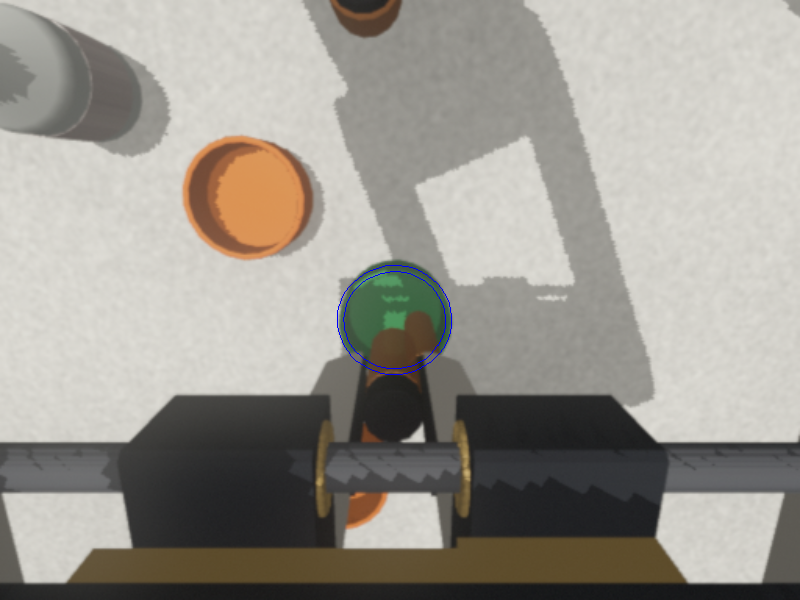

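The tube sits over the front left of the green holder at (395,318), clear of the long tube's foot at (417,325). I lower it most of the way and check.

```bash
python3 -m pendant '[{"delta_pos":[0.0014,0.0015,0],"spin":0},{"delta_pos":[0.0014,0.0015,0.04],"spin":0},{"delta_pos":[0.0014,0.0015,0.075],"spin":0},{"delta_pos":[0.0014,0.0015,0.1],"spin":0},{"delta_pos":[0.0014,0.0015,0.108],"spin":0},{"delta_pos":[0.0014,0.0015,0.108],"spin":0}]'; python3 g.py .5195 -.317 .001 30;python3 - <<'E'
from h import *
c=robot.read_camera('wrist');cv2.imwrite('pics/w12.png',cv2.resize(c['color'],(800,600)))
c=robot.read_camera('scene');cv2.imwrite('pics/s12.png',cv2.resize(c['color'][130:220,100:220],None,fx=6,fy=6,interpolation=cv2.INTER_CUBIC))
E
```

```text
t: 16.6
tool_pos: [0.519, -0.3158, 0.0071]
orientation: [1.571, 2.72, -0.003]
force: [0.6, -0.0, -0.1]
opening: 0.0197
t 16.6 pos [ 0.519  -0.3158  0.0071] jaw 30.0 tz [-0.001 -0.002 -1.   ] q [-0.63  0.3   1.63 -0.    1.22 -1.15] open 0.0197
delta_pos [-0.0012, -0.0002, 0.0061] dist 0.006
spin [np.float64(-0.0), np.float64(3.141), np.float64(-3.142)]
```

View pics/w12.png

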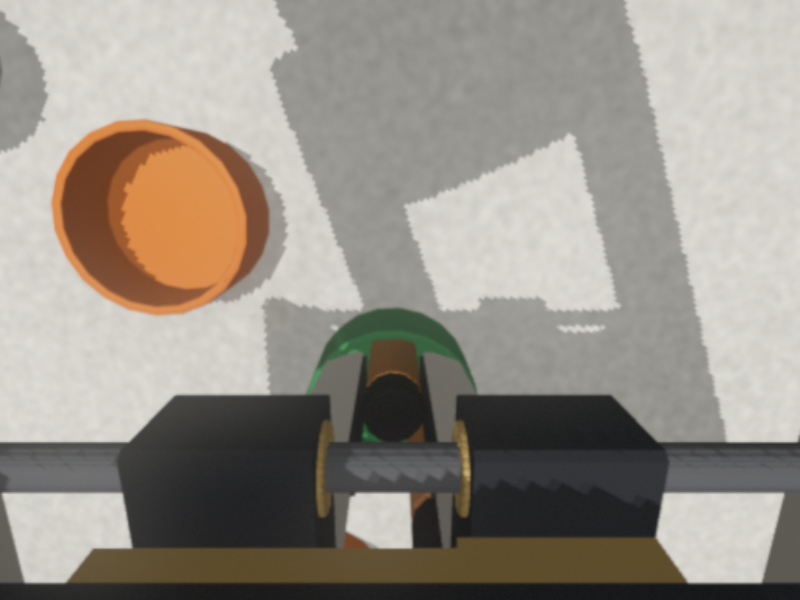

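View pics/s12.png

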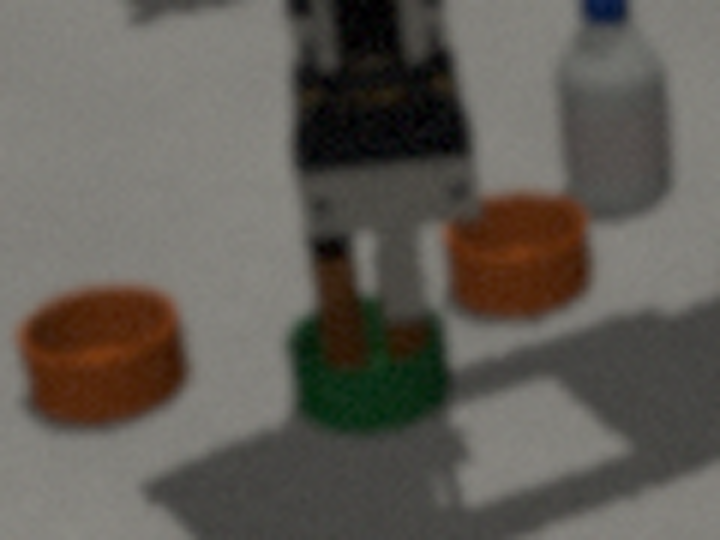

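The gripper's body seems close to the long tube's top, because the real fingers are only about 46 mm below the body. Before moving further I check the long tube's lean.

Run:
```python
from h import *
th=np.linspace(0,6.28,40)
c=robot.read_camera('scene'); o=[100,130]; im=cv2.resize(c['color'][130:220,100:220],None,fx=6.5,fy=6.5,interpolation=cv2.INTER_CUBIC)
for x,y,z0,h,col in ((.546,-.3325,.005,.094,(0,0,255)),(.519,-.316,.011,.062,(255,255,0))):
  for z in (z0,z0+h-.014,z0+h):
    cv2.polylines(im,[((proj(c,np.c_[x+.01*np.cos(th),y+.01*np.sin(th),0*th+z])-o)*6.5).astype(int)],True,col,1)
cv2.imwrite('pics/s13.png',im)
s=robot.read_state();print(s['force'],s['wrist_torque'])
```

```text
[ 0.13018411 -0.1751083  -0.73648827] [-0.00212651  0.01699152 -0.04353301]
```

View pics/s13.png

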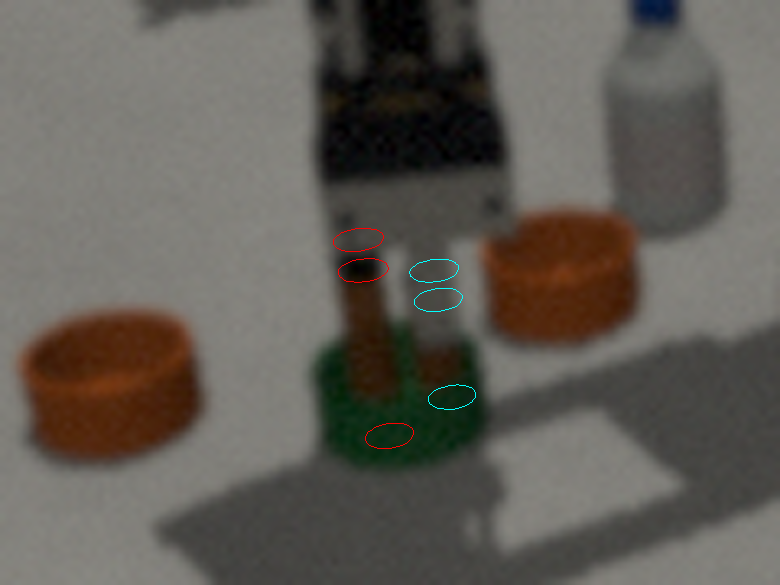

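The long tube still looks upright, but the gripper's block overlaps its top in view. I won't go lower. I'll raise straight up and reorder: short, medium, long, so the body never comes near a taller neighbour.

```bash
python3 -m pendant '[{"delta_pos":[0,0,-0.01],"spin":0},{"delta_pos":[0,0,-0.03],"spin":0},{"delta_pos":[0,0,-0.07],"spin":0},{"delta_pos":[0,0,-0.11],"spin":0},{"delta_pos":[0,0,-0.12],"spin":0},{"delta_pos":[0,0,-0.12],"spin":0}]'; python3 g.py .44 -.09 .115 30;python3 - <<'E'
from h import *
c=marks('wrist',['tube_long','tube_short']);cv2.imwrite('pics/w14.png',cv2.resize(c['color'],(800,600)))
c=marks('scene',['tube_long']);
th=np.linspace(0,6.28,40)
o=[100,130]; im=cv2.resize(c['color'][130:220,100:220],None,fx=6.5,fy=6.5,interpolation=cv2.INTER_CUBIC)
for x,y,z0,h,col in ((.546,-.3325,.005,.094,(0,0,255)),):
  for z in (z0,z0+h-.014,z0+h):
    cv2.polylines(im,[((proj(c,np.c_[x+.01*np.cos(th),y+.01*np.sin(th),0*th+z])-o)*6.5).astype(int)],True,col,1)
cv2.imwrite('pics/s14.png',im)
E
```

```text
t: 17.35
tool_pos: [0.523, -0.3186, 0.1351]
orientation: [1.565, 2.709, -0.006]
force: [-0.1, 0.2, -0.5]
opening: 0.0194
t 17.35 pos [ 0.523  -0.3186  0.1351] jaw 30.0 tz [ 0.01 -0.01 -1.  ] q [-0.63  0.17  1.53 -0.    1.43 -1.15] open 0.0194
delta_pos [0.2398, 0.0422, 0.0171] dist 0.244
spin [np.float64(-0.001), np.float64(3.141), np.float64(-3.142)]
wrist tube_long 0.97 w [ 0.5434 -0.3319  0.005 ] px800 [407. 305.]
wrist tube_short 0.76 w [ 0.5247 -0.3165  0.1398] px800 [398. 341.]
scene tube_long 0.48 w [ 0.5513 -0.3333  0.0012] px800 [248. 311.]
```

View pics/s14.png

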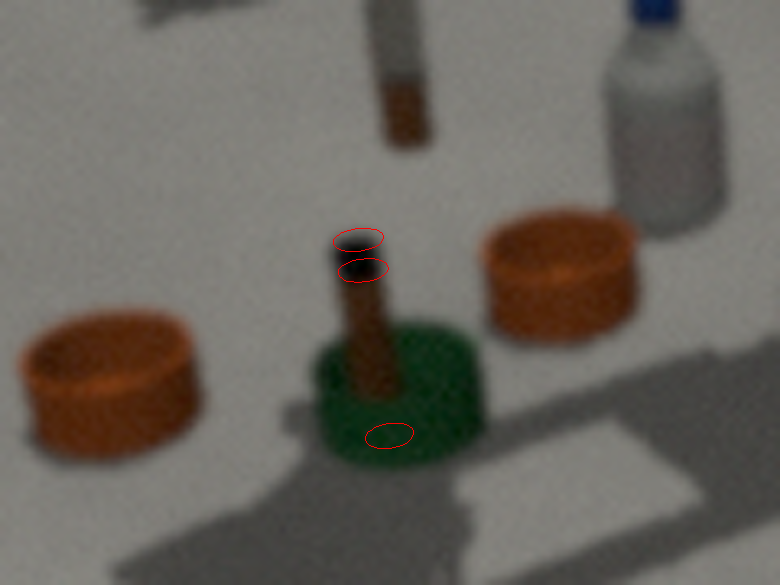

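View pics/w14.png

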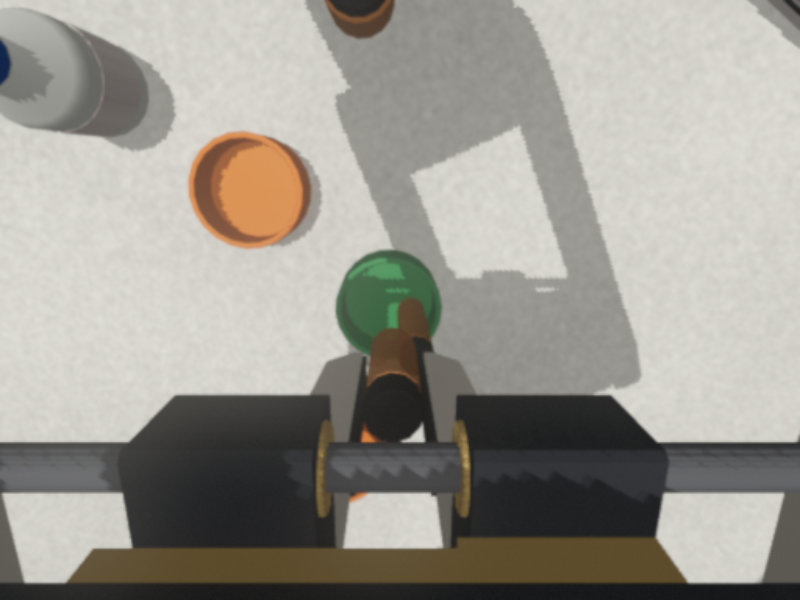

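The long tube stands undisturbed at (365,330), on its overlay. I set the short tube back on free bench at (0.44,-0.09), then take the long tube out.

```bash
python3 -m pendant '[{"delta_pos":[0.24,0.042,0.017],"spin":0},{"delta_pos":[0.24,0.042,0.017],"spin":0},{"delta_pos":[0.24,0.042,0.017],"spin":0},{"delta_pos":[0.24,0.042,0.017],"spin":0},{"delta_pos":[0.24,0.042,0.017],"spin":0},{"delta_pos":[0.24,0.042,0.017],"spin":0},{"delta_pos":[0.24,0.042,0.017],"spin":0},{"delta_pos":[0.24,0.042,0.017],"spin":0}]'; python3 g.py .44 -.09 -.003 30
```

```text
t: 18.4
tool_pos: [0.4362, -0.0879, 0.11]
orientation: [1.571, 2.718, -0.004]
force: [-0.3, -0.3, -0.3]
opening: 0.0199
t 18.4 pos [ 0.4362 -0.0879  0.11  ] jaw 30.0 tz [ 0.    -0.003 -1.   ] q [-0.31 -0.26  1.99 -0.    1.41 -0.83] open 0.0199
delta_pos [-0.0033, 0.0024, 0.113] dist 0.113
spin [np.float64(-0.001), np.float64(3.141), np.float64(-3.142)]
```

```bash
python3 -m pendant '[{"delta_pos":[0,0,0.05],"spin":0},{"delta_pos":[0,0,0.09],"spin":0},{"delta_pos":[0,0,0.108],"spin":0},{"delta_pos":[0,0,0.112],"spin":0},{"delta_pos":[0,0,0.1135],"spin":0},{"delta_pos":[0,0,0.1135],"spin":0}]'; python3 -m pendant '[{"delta_pos":[0,0,0],"spin":0},{"delta_pos":[0,0,0],"spin":0},{"delta_pos":[0,0,0],"spin":0},{"delta_pos":[0,0,0],"spin":0},{"delta_pos":[0,0,0],"spin":0}]' 0.1; python3 -m pendant '[{"delta_pos":[0,0,-0.02],"spin":0},{"delta_pos":[0,0,-0.06],"spin":0},{"delta_pos":[0,0,-0.11],"spin":0},{"delta_pos":[0,0,-0.14],"spin":0},{"delta_pos":[0,0,-0.14],"spin":0}]';python3 g.py .546 -.3335 .135 90;python3 - <<'E'
from h import *
c=marks('wrist',['tube_short']);cv2.imwrite('pics/w15.png',cv2.resize(c['color'],(800,600)))
E
```

```text
t: 19.0
tool_pos: [0.4374, -0.0892, -0.0024]
orientation: [1.571, 2.716, -0.004]
force: [0.6, -0.5, -1.0]
opening: 0.02
t: 19.5
tool_pos: [0.4375, -0.0891, -0.0023]
orientation: [1.571, 2.716, -0.004]
force: [0.9, -0.6, -0.2]
opening: 0.042
t: 20.0
tool_pos: [0.4406, -0.0896, 0.1434]
orientation: [1.566, 2.708, -0.001]
force: [-0.5, 0.0, 0.2]
opening: 0.0418
t 20.0 pos [ 0.4406 -0.0896  0.1434] jaw 29.9 tz [ 0.011 -0.007 -1.   ] q [-0.31 -0.28  1.95 -0.    1.46 -0.83] open 0.0418
delta_pos [-0.2638, -0.0303, 0.0112] dist 0.266
spin [np.float64(-1.049), np.float64(2.093), np.float64(-4.19)]
wrist tube_short 0.62 w [ 0.4388 -0.0875  0.0025] px800 [391. 270.]
wrist tube_short 0.4 w [0.4301 0.0767 0.0022] px800 [504.  50.]
```

View pics/w15.png

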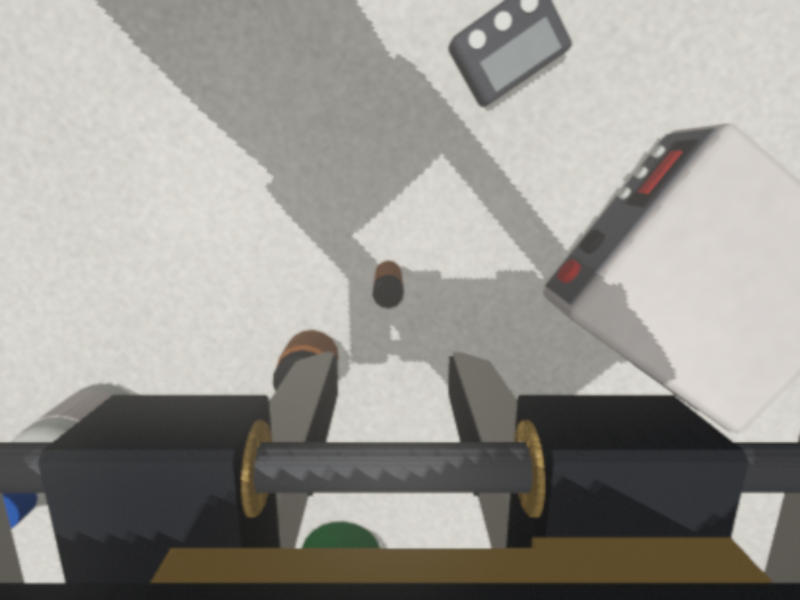

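The short tube stands at (388,285), near (0.4375,-0.089). Next is the long tube, with the jaw angle kept.

```bash
python3 -m pendant '[{"delta_pos":[-0.264,-0.03,0.011],"spin":0},{"delta_pos":[-0.264,-0.03,0.011],"spin":0},{"delta_pos":[-0.264,-0.03,0.011],"spin":0},{"delta_pos":[-0.264,-0.03,0.011],"spin":0},{"delta_pos":[-0.264,-0.03,0.011],"spin":0},{"delta_pos":[-0.264,-0.03,0.011],"spin":0},{"delta_pos":[-0.264,-0.03,0.011],"spin":0},{"delta_pos":[-0.264,-0.03,0.011],"spin":0}]' -0.4; python3 -m pendant '[{"delta_pos":[0,0,0],"spin":0},{"delta_pos":[0,0,0],"spin":0}]'; python3 g.py .546 -.333 .029 30
python3 - <<'E'
from h import *
c=marks('wrist',['tube_long','holder']);im=cv2.resize(c['color'],(800,600))
th=np.linspace(0,6.28,60)
for x,y,r,z in((.546,-.333,.01,.099),(.528,-.331,.036,.034),(.546,-.333,.01,.005)):
    cv2.polylines(im,[(proj(c,np.c_[x+r*np.cos(th),y+r*np.sin(th),0*th+z])*1.5625).astype(int)],True,(255,0,0),1)
cv2.imwrite('pics/w16.png',im)
E
```

```text
t: 20.9
tool_pos: [0.5421, -0.3314, 0.1262]
orientation: [1.573, 2.718, -0.002]
force: [1.3, 0.3, -0.2]
opening: 0.0655
t: 21.1
tool_pos: [0.5416, -0.3298, 0.1258]
orientation: [1.572, 2.72, -0.002]
force: [1.1, -0.1, 0.1]
opening: 0.065
t 21.1 pos [ 0.5416 -0.3298  0.1258] jaw 30.0 tz [-0.    -0.001 -1.   ] q [-0.63  0.25  1.45 -0.    1.44 -1.15] open 0.065
delta_pos [-0.0049, 0.0023, 0.0968] dist 0.097
spin [np.float64(-0.001), np.float64(3.141), np.float64(-3.142)]
wrist tube_long 0.81 w [ 0.5467 -0.3341  0.0055] px800 [396. 290.]
wrist holder 0.78 w [ 0.4109 -0.3143  0.0007] px800 [234. 164.]
wrist holder 0.64 w [ 0.53   -0.3367  0.0015] px800 [373. 281.]
```

View pics/w16.png

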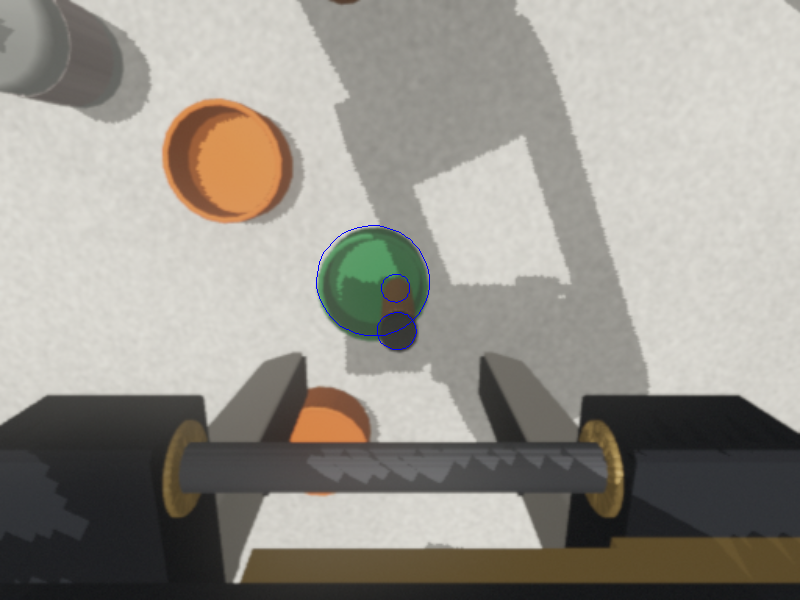

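The long tube at (397,330) matches its overlay. The holder centre is about (0.529,-0.332). I descend and grip.

```bash
python3 -m pendant '[{"delta_pos":[-0.005,0.002,0],"spin":0},{"delta_pos":[-0.005,0.002,0.02],"spin":0},{"delta_pos":[-0.005,0.002,0.06],"spin":0},{"delta_pos":[-0.005,0.002,0.09],"spin":0},{"delta_pos":[-0.005,0.002,0.097],"spin":0},{"delta_pos":[-0.005,0.002,0.097],"spin":0}]' && python3 -m pendant '[{"delta_pos":[0,0,0],"spin":0},{"delta_pos":[0,0,0],"spin":0},{"delta_pos":[0,0,0],"spin":0},{"delta_pos":[0,0,0],"spin":0},{"delta_pos":[0,0,0],"spin":0},{"delta_pos":[0,0,0],"spin":0},{"delta_pos":[0,0,0],"spin":0},{"delta_pos":[0,0,0],"spin":0},{"delta_pos":[0,0,0],"spin":0}]' 1 12;  python3 g.py .5 -.2 .1 30
```

```text
t: 21.85
tool_pos: [0.5457, -0.3335, 0.0285]
orientation: [-1.572, -2.719, 0.002]
force: [0.0, 0.5, 0.8]
opening: 0.0651
t: 22.75
tool_pos: [0.5458, -0.3336, 0.0286]
orientation: [-1.572, -2.72, 0.002]
force: [-0.5, -0.3, 0.9]
opening: 0.0195
t 22.75 pos [ 0.5458 -0.3336  0.0286] jaw 29.9 tz [-0.001 -0.001 -1.   ] q [-0.63  0.35  1.52 -0.    1.27 -1.15] open 0.0195
delta_pos [0.1386, 0.0269, -0.0714] dist 0.158
spin [np.float64(-0.001), np.float64(3.141), np.float64(-3.143)]
```

```bash
python3 -m pendant '[{"delta_pos":[0,0,-0.04],"spin":0},{"delta_pos":[0,0,-0.08],"spin":0},{"delta_pos":[0.139,0.027,-0.08],"spin":0},{"delta_pos":[0.139,0.027,-0.08],"spin":0},{"delta_pos":[0.139,0.027,-0.08],"spin":0},{"delta_pos":[0.139,0.027,-0.08],"spin":0},{"delta_pos":[0.139,0.027,-0.08],"spin":0},{"delta_pos":[0.139,0.027,-0.08],"spin":0}]';  python3 g.py .5 -.2 .0246 30
```

```text
t: 23.55
tool_pos: [0.5004, -0.2004, 0.1089]
orientation: [1.572, 2.719, -0.002]
force: [-1.0, 0.1, 0.2]
opening: 0.0197
t 23.55 pos [ 0.5004 -0.2004  0.1089] jaw 29.9 tz [-0.    -0.001 -1.   ] q [-0.47  0.01  1.75 -0.    1.38 -1.  ] open 0.0197
delta_pos [0.0006, -0.0, 0.0843] dist 0.084
spin [np.float64(-0.001), np.float64(3.141), np.float64(-3.143)]
```

```bash
python3 -m pendant '[{"delta_pos":[0,0,0.04],"spin":0},{"delta_pos":[0,0,0.075],"spin":0},{"delta_pos":[0,0,0.082],"spin":0},{"delta_pos":[0,0,0.0845],"spin":0},{"delta_pos":[0,0,0.0845],"spin":0}]'; python3 -m pendant '[{"delta_pos":[0,0,0],"spin":0},{"delta_pos":[0,0,0],"spin":0},{"delta_pos":[0,0,0],"spin":0},{"delta_pos":[0,0,0],"spin":0},{"delta_pos":[0,0,0],"spin":0}]' 0.1; python3 -m pendant '[{"delta_pos":[0,0,-0.02],"spin":0},{"delta_pos":[0,0,-0.06],"spin":0},{"delta_pos":[0,0,-0.1],"spin":0},{"delta_pos":[0,0,-0.1],"spin":0}]';python3 g.py .4375 -.089 .12 30;python3 - <<'E'
from h import *
c=marks('wrist',['tube_long']);cv2.imwrite('pics/w17.png',cv2.resize(c['color'],(800,600)))
E
```

```text
t: 24.05
tool_pos: [0.5008, -0.2014, 0.0251]
orientation: [1.573, 2.718, -0.002]
force: [-0.3, -0.5, -0.9]
opening: 0.0198
t: 24.55
tool_pos: [0.501, -0.2014, 0.0253]
orientation: [1.573, 2.718, -0.002]
force: [0.3, 0.2, -0.3]
opening: 0.0416
t: 24.95
tool_pos: [0.5048, -0.2031, 0.1324]
orientation: [1.567, 2.709, -0.001]
force: [0.6, -0.6, 0.9]
opening: 0.0418
t 24.95 pos [ 0.5048 -0.2031  0.1324] jaw 29.9 tz [ 0.01  -0.007 -1.   ] q [-0.48 -0.01  1.72 -0.    1.41 -1.  ] open 0.0418
delta_pos [0.1326, -0.0015, 0.0109] dist 0.133
spin [np.float64(-0.002), np.float64(3.14), np.float64(-3.143)]
wrist tube_long 0.75 w [ 0.4993 -0.1988  0.0008] px800 [388. 268.]
```

View pics/w17.png

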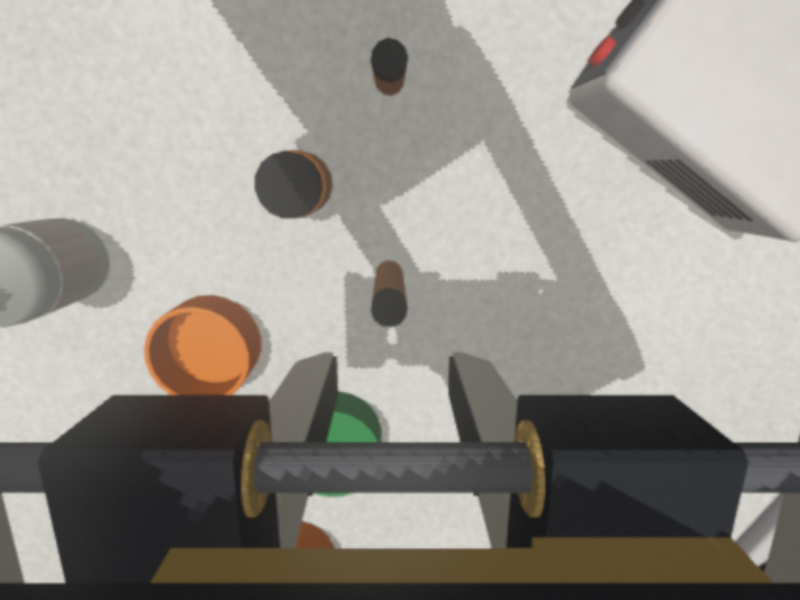

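The long tube stands at (389,295), near (0.5005,-0.201). Back to the short tube.

```bash
python3 -m pendant '[{"delta_pos":[0.133,-0.0015,0],"spin":0},{"delta_pos":[0.133,-0.0015,0],"spin":0},{"delta_pos":[0.133,-0.0015,0],"spin":0},{"delta_pos":[0.133,-0.0015,0],"spin":0},{"delta_pos":[0.133,-0.0015,0],"spin":0}]' -0.4;  python3 -m pendant '[{"delta_pos":[0,0,0],"spin":0}]'; python3 g.py .4375 -.089 -.004 30;python3 - <<'E'
from h import *
c=marks('wrist',['tube_short']);cv2.imwrite('pics/w18.png',cv2.resize(c['color'],(800,600)))
E
```

```text
t: 25.55
tool_pos: [0.4335, -0.0866, 0.1249]
orientation: [1.57, 2.718, -0.003]
force: [0.7, -0.1, -0.2]
opening: 0.065
t: 25.65
tool_pos: [0.4336, -0.0872, 0.1243]
orientation: [1.57, 2.718, -0.003]
force: [1.0, -0.4, -0.2]
opening: 0.0655
t 25.65 pos [ 0.4336 -0.0872  0.1243] jaw 30.0 tz [ 0.001 -0.003 -1.   ] q [-0.31 -0.28  1.98 -0.    1.44 -0.83] open 0.0655
delta_pos [-0.0031, 0.0025, 0.1283] dist 0.128
spin [np.float64(-0.0), np.float64(3.141), np.float64(-3.142)]
wrist tube_short 0.79 w [ 4.386e-01 -8.700e-02  2.000e-04] px800 [399. 283.]
```

View pics/w18.png

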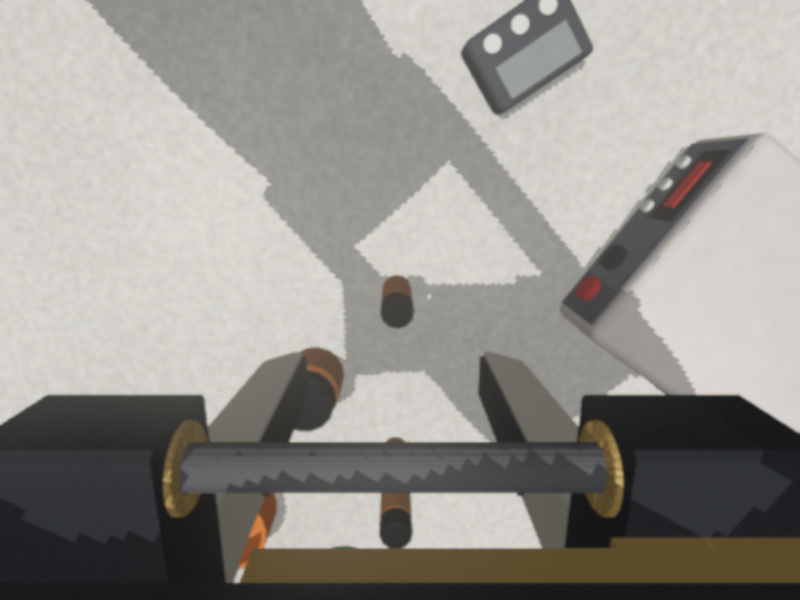

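```bash
python3 -m pendant '[{"delta_pos":[-0.003,0.003,0.03],"spin":0},{"delta_pos":[-0.003,0.003,0.07],"spin":0},{"delta_pos":[-0.003,0.003,0.11],"spin":0},{"delta_pos":[-0.003,0.003,0.128],"spin":0},{"delta_pos":[-0.003,0.003,0.128],"spin":0},{"delta_pos":[-0.003,0.003,0.128],"spin":0}]' && python3 -m pendant '[{"delta_pos":[0,0,0],"spin":0},{"delta_pos":[0,0,0],"spin":0},{"delta_pos":[0,0,0],"spin":0},{"delta_pos":[0,0,0],"spin":0},{"delta_pos":[0,0,0],"spin":0},{"delta_pos":[0,0,0],"spin":0},{"delta_pos":[0,0,0],"spin":0},{"delta_pos":[0,0,0],"spin":0},{"delta_pos":[0,0,0],"spin":0}]' 1 12;  python3 g.py .5202 -.3175 .1 30
```

```text
t: 26.35
tool_pos: [0.4377, -0.0892, -0.0035]
orientation: [1.573, 2.718, -0.004]
force: [-0.3, 0.6, 0.3]
opening: 0.0651
t: 27.25
tool_pos: [0.4378, -0.0892, -0.0035]
orientation: [1.573, 2.718, -0.004]
force: [-1.4, -0.5, 1.4]
opening: 0.0196
t 27.25 pos [ 0.4378 -0.0892 -0.0035] jaw 29.9 tz [-0.    -0.003 -1.   ] q [-0.31 -0.11  2.09 -0.    1.17 -0.83] open 0.0196
delta_pos [-0.2392, -0.0425, -0.1029] dist 0.264
spin [np.float64(-0.002), np.float64(3.14), np.float64(-3.144)]
```

```bash
python3 -m pendant '[{"delta_pos":[0,0,-0.05],"spin":0},{"delta_pos":[0,0,-0.1],"spin":0},{"delta_pos":[0,0,-0.13],"spin":0},{"delta_pos":[-0.239,-0.0425,-0.13],"spin":0},{"delta_pos":[-0.239,-0.0425,-0.13],"spin":0},{"delta_pos":[-0.239,-0.0425,-0.13],"spin":0},{"delta_pos":[-0.239,-0.0425,-0.13],"spin":0},{"delta_pos":[-0.239,-0.0425,-0.13],"spin":0},{"delta_pos":[-0.239,-0.0425,-0.13],"spin":0},{"delta_pos":[-0.239,-0.0425,-0.13],"spin":0}]';python3 -m pendant '[{"delta_pos":[0,0,0],"spin":0}]';  python3 g.py .5202 -.3175 .0025 30;python3 - <<'E'
from h import *
c=marks('wrist',['tube_short','holder']);im=cv2.resize(c['color'],(800,600))
th=np.linspace(0,6.28,60)
for x,y,r,z in((.529,-.332,.036,.034),(.5202,-.3175,.01,.005)):
    cv2.polylines(im,[(proj(c,np.c_[x+r*np.cos(th),y+r*np.sin(th),0*th+z])*1.5625).astype(int)],True,(255,0,0),1)
cv2.imwrite('pics/w19.png',im)
E
```

```text
t: 28.25
tool_pos: [0.5195, -0.3177, 0.1258]
orientation: [-1.575, -2.717, 0.003]
force: [0.6, 0.2, -0.1]
opening: 0.0195
t: 28.35
tool_pos: [0.5193, -0.3168, 0.1258]
orientation: [-1.574, -2.717, 0.002]
force: [0.1, -0.1, -0.4]
opening: 0.0196
t 28.35 pos [ 0.5193 -0.3168  0.1258] jaw 29.8 tz [-0.002 -0.001 -1.   ] q [-0.63  0.19  1.53 -0.    1.43 -1.15] open 0.0196
delta_pos [-0.0011, 0.0006, 0.1233] dist 0.123
spin [np.float64(-0.003), np.float64(3.138), np.float64(-3.145)]
wrist tube_short 0.69 w [ 0.5217 -0.316   0.1311] px800 [398. 345.]
wrist holder 0.88 w [ 5.290e-01 -3.342e-01 -4.000e-04] px800 [392. 307.]
wrist holder 0.79 w [ 0.4145 -0.312   0.0027] px800 [262. 199.]
```

View pics/w19.png

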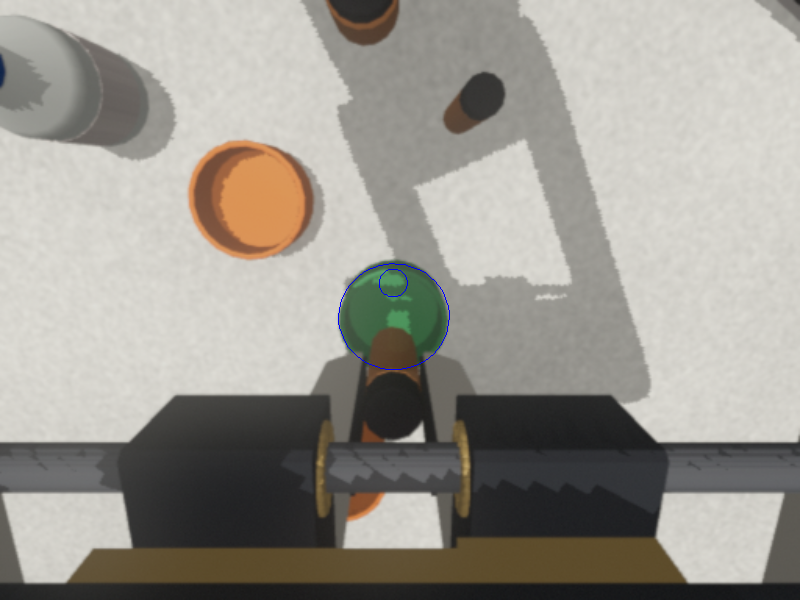

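The holder matches its overlay at (394,316). I lower and release.

```bash
python3 -m pendant '[{"delta_pos":[-0.001,0.0005,0.03],"spin":0},{"delta_pos":[-0.001,0.0005,0.07],"spin":0},{"delta_pos":[-0.001,0.0005,0.105],"spin":0},{"delta_pos":[-0.001,0.0005,0.118],"spin":0},{"delta_pos":[-0.001,0.0005,0.122],"spin":0},{"delta_pos":[-0.001,0.0005,0.1235],"spin":0},{"delta_pos":[-0.001,0.0005,0.1235],"spin":0}]'; python3 -m pendant '[{"delta_pos":[0,0,0],"spin":0},{"delta_pos":[0,0,0],"spin":0},{"delta_pos":[0,0,0],"spin":0},{"delta_pos":[0,0,0],"spin":0},{"delta_pos":[0,0,0],"spin":0}]' 0.1; python3 -m pendant '[{"delta_pos":[0,0,-0.02],"spin":0},{"delta_pos":[0,0,-0.06],"spin":0},{"delta_pos":[0,0,-0.11],"spin":0},{"delta_pos":[0,0,-0.13],"spin":0},{"delta_pos":[0,0,-0.13],"spin":0}]';python3 g.py .4025 .167 .12 -30;python3 - <<'E'
from h import *
c=marks('wrist',['tube_short']);cv2.imwrite('pics/w20.png',cv2.resize(c['color'],(800,600)))
E
```

```text
t: 29.2
tool_pos: [0.5216, -0.3182, 0.0049]
orientation: [1.573, 2.717, -0.003]
force: [0.0, 1.0, 0.4]
opening: 0.0197
t: 29.7
tool_pos: [0.5216, -0.3182, 0.0049]
orientation: [1.573, 2.717, -0.003]
force: [0.4, -0.2, -0.0]
opening: 0.0416
t: 30.2
tool_pos: [0.524, -0.3196, 0.1403]
orientation: [1.568, 2.71, -0.005]
force: [-0.3, -0.3, -0.1]
opening: 0.0417
t 30.2 pos [ 0.524  -0.3196  0.1403] jaw 29.9 tz [ 0.008 -0.008 -1.   ] q [-0.63  0.18  1.51 -0.    1.44 -1.15] open 0.0417
delta_pos [0.4827, 0.137, 0.0154] dist 0.502
spin [np.float64(1.045), np.float64(4.187), np.float64(-2.097)]
wrist tube_short 0.57 w [ 0.5255 -0.3166  0.0086] px800 [396. 274.]
```

View pics/w20.png

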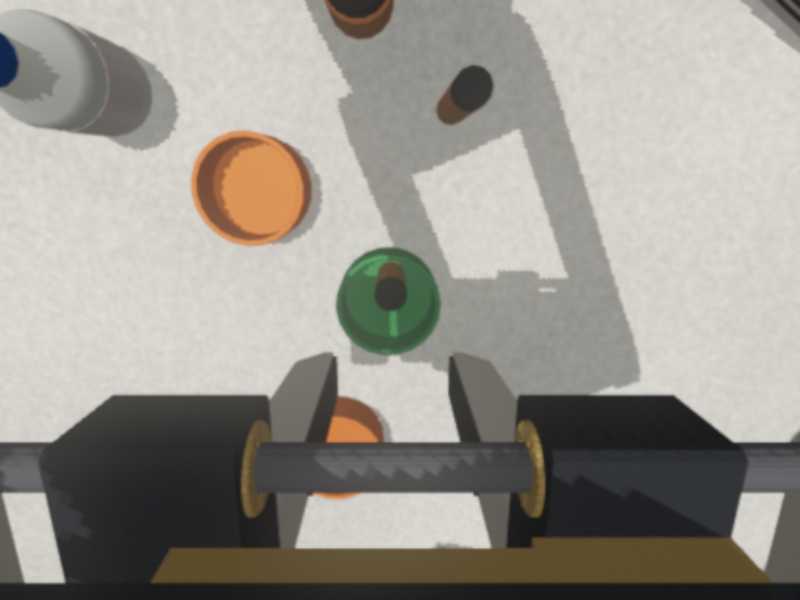

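The short tube stands in the holder at (390,290). Next is the medium tube.

```bash
python3 -m pendant '[{"delta_pos":[0.483,0.137,0.005],"spin":1.045},{"delta_pos":[0.483,0.137,0.005],"spin":1.045},{"delta_pos":[0.483,0.137,0.005],"spin":1.045},{"delta_pos":[0.483,0.137,0.005],"spin":1.045},{"delta_pos":[0.483,0.137,0.005],"spin":1.045},{"delta_pos":[0.483,0.137,0.005],"spin":1.045},{"delta_pos":[0.483,0.137,0.005],"spin":1.045},{"delta_pos":[0.483,0.137,0.005],"spin":1.045},{"delta_pos":[0.483,0.137,0.005],"spin":1.045},{"delta_pos":[0.483,0.137,0.005],"spin":1.045}]' -0.4; python3 g.py .4025 .167 .12 -30
```

```text
t: 31.3
tool_pos: [0.4025, 0.1505, 0.1261]
orientation: [2.719, 1.569, -0.006]
force: [0.5, 1.0, -0.9]
opening: 0.0649
t 31.3 pos [0.4025 0.1505 0.1261] jaw -30.0 tz [-0.002 -0.004 -1.   ] q [ 0.24 -0.31  2.01 -0.    1.45  0.77] open 0.0649
delta_pos [0.0142, -0.0083, 0.0061] dist 0.018
spin [np.float64(-0.001), np.float64(3.141), np.float64(-3.142)]
```

```bash
python3 -m pendant '[{"delta_pos":[0.014,-0.008,0],"spin":0},{"delta_pos":[0.014,-0.008,0],"spin":0},{"delta_pos":[0.014,-0.008,0],"spin":0}]'; python3 g.py .4025 .167 .004 -30;python3 - <<'E'
from h import *
c=marks('wrist',['tube_medium']);cv2.imwrite('pics/w21.png',cv2.resize(c['color'],(800,600)))
c=marks('top',['tube_short']); cv2.imwrite('pics/t21.png',cv2.resize(c['color'][130:260,280:440],None,fx=4.5,fy=4.5))
E
```

```text
t: 31.6
tool_pos: [0.4014, 0.1662, 0.1243]
orientation: [2.718, 1.571, -0.011]
force: [-0.8, -0.5, -1.1]
opening: 0.0651
t 31.6 pos [0.4014 0.1662 0.1243] jaw -30.0 tz [-0.005 -0.006 -1.   ] q [ 0.28 -0.29  1.99 -0.    1.45  0.8 ] open 0.0651
delta_pos [0.0021, 0.0007, 0.1203] dist 0.12
spin [np.float64(0.001), np.float64(3.142), np.float64(-3.141)]
wrist tube_medium 0.61 w [0.4001 0.1691 0.0028] px800 [388. 278.]
top tube_short 0.54 w [ 0.5225 -0.3184  0.0062] px800 [563. 301.]
top tube_short 0.45 w [0.4282 0.0776 0.0007] px800 [321. 364.]
top tube_short 0.25 w [0.7731 0.2091 0.0014] px800 [244. 162.]
```

View pics/w21.png

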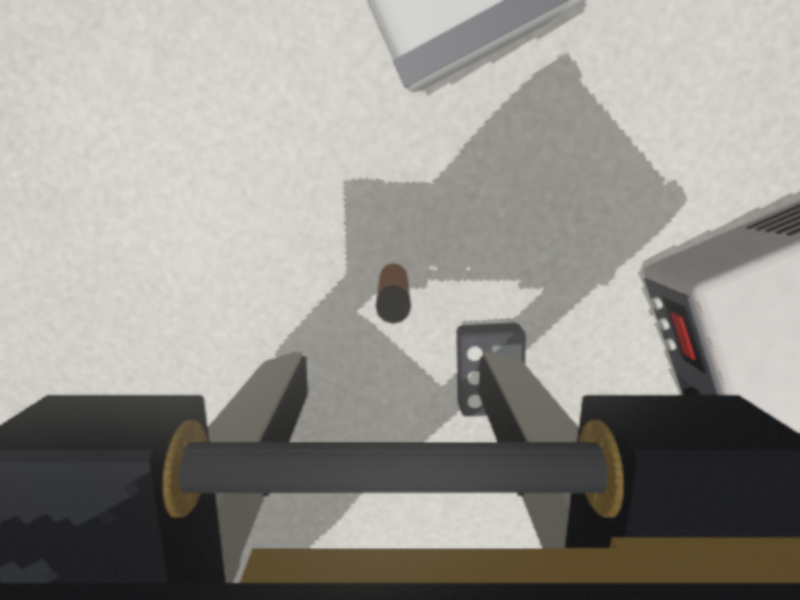

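View pics/t21.png

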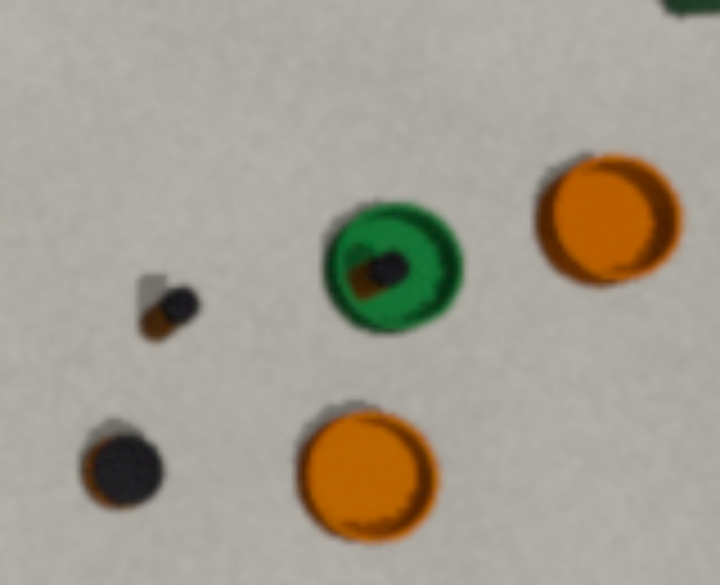

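The medium tube is centred at (393,295). The short tube stands inside the holder at front left. I descend and grip.

```bash
python3 -m pendant '[{"delta_pos":[0.002,0.0005,0.03],"spin":0},{"delta_pos":[0.002,0.0005,0.07],"spin":0},{"delta_pos":[0.002,0.0005,0.11],"spin":0},{"delta_pos":[0.002,0.0005,0.12],"spin":0},{"delta_pos":[0.002,0.0005,0.12],"spin":0}]' && python3 -m pendant '[{"delta_pos":[0,0,0],"spin":0},{"delta_pos":[0,0,0],"spin":0},{"delta_pos":[0,0,0],"spin":0},{"delta_pos":[0,0,0],"spin":0},{"delta_pos":[0,0,0],"spin":0},{"delta_pos":[0,0,0],"spin":0},{"delta_pos":[0,0,0],"spin":0},{"delta_pos":[0,0,0],"spin":0},{"delta_pos":[0,0,0],"spin":0}]' 1 12;  python3 g.py .5202 -.3467 .12 -30
python3 - <<'E'
from h import *
c=robot.read_camera('top')
p=lambda u,v,z: ray(c,u/4.5+280,v/4.5+130,z).round(4)
print('short cap',p(389,268,.067),'holder rim',p(397,266,.034),'left/right',p(332,266,.034),p(463,266,.034),'top/bot',p(397,202,.034),p(397,327,.034))
E
```

```text
t: 32.3
tool_pos: [0.4024, 0.1653, 0.0043]
orientation: [2.722, 1.565, -0.013]
force: [0.2, 0.0, 0.3]
opening: 0.0651
t: 33.2
tool_pos: [0.4025, 0.1653, 0.0045]
orientation: [2.722, 1.565, -0.013]
force: [-0.8, 0.4, 1.7]
opening: 0.0197
t 33.2 pos [0.4025 0.1653 0.0045] jaw -30.2 tz [-0.006 -0.006 -1.   ] q [ 0.28 -0.15  2.1  -0.    1.19  0.8 ] open 0.0197
delta_pos [-0.3842, 0.3591, -0.1133] dist 0.538
spin [np.float64(-0.004), np.float64(3.138), np.float64(-3.145)]
short cap [ 0.5203 -0.3167  0.067 ] holder rim [ 0.5264 -0.3313  0.034 ] left/right [ 0.5271 -0.2954  0.034 ] [ 0.5256 -0.3677  0.034 ] top/bot [ 0.5623 -0.3338  0.034 ] [ 0.4925 -0.329   0.034 ]
```

```bash
python3 -m pendant '[{"delta_pos":[0,0,-0.05],"spin":0},{"delta_pos":[0,0,-0.1],"spin":0},{"delta_pos":[0,0,-0.13],"spin":0},{"delta_pos":[-0.384,0.359,-0.13],"spin":0},{"delta_pos":[-0.384,0.359,-0.13],"spin":0},{"delta_pos":[-0.384,0.359,-0.13],"spin":0},{"delta_pos":[-0.384,0.359,-0.13],"spin":0},{"delta_pos":[-0.384,0.359,-0.13],"spin":0},{"delta_pos":[-0.384,0.359,-0.13],"spin":0},{"delta_pos":[-0.384,0.359,-0.13],"spin":0}]';python3 g.py .5195 -.346 .135 -30
```

```text
t: 34.25
tool_pos: [0.481, -0.1773, 0.1356]
orientation: [2.723, 1.564, -0.013]
force: [0.2, 0.4, 0.3]
opening: 0.0194
t 34.25 pos [ 0.481  -0.1773  0.1356] jaw -30.2 tz [-0.006 -0.005 -1.   ] q [-0.45 -0.08  1.78 -0.01  1.44  0.08] open 0.0194
delta_pos [-0.1264, 0.1182, 0.0013] dist 0.173
spin [np.float64(-0.004), np.float64(3.137), np.float64(-3.146)]
```

```bash
python3 -m pendant '[{"delta_pos":[-0.1264,0.1182,0],"spin":0},{"delta_pos":[-0.1264,0.1182,0],"spin":0},{"delta_pos":[-0.1264,0.1182,0],"spin":0},{"delta_pos":[-0.1264,0.1182,0],"spin":0},{"delta_pos":[-0.1264,0.1182,0],"spin":0},{"delta_pos":[-0.1264,0.1182,0],"spin":0}]';python3 g.py .5195 -.346 .011 -30;python3 - <<'E'
from h import *
c=marks('wrist',['tube_medium','holder','tube_short']);im=cv2.resize(c['color'],(800,600))
th=np.linspace(0,6.28,60)
for x,y,r,z in((.528,-.3315,.036,.034),(.5195,-.346,.01,.005),(.521,-.317,.01,.067)):
    cv2.polylines(im,[(proj(c,np.c_[x+r*np.cos(th),y+r*np.sin(th),0*th+z])*1.5625).astype(int)],True,(255,0,0),1)
cv2.imwrite('pics/w22.png',im)
E
```

```text
t: 34.85
tool_pos: [0.519, -0.3458, 0.1353]
orientation: [-2.724, -1.564, 0.013]
force: [0.2, 0.6, -0.0]
opening: 0.0198
t 34.85 pos [ 0.519  -0.3458  0.1353] jaw -30.3 tz [-0.008 -0.004 -1.   ] q [-0.66  0.22  1.47 -0.01  1.45 -0.14] open 0.0198
delta_pos [0.001, 0.0011, 0.1243] dist 0.124
spin [np.float64(-0.005), np.float64(3.136), np.float64(-3.147)]
wrist tube_medium 0.86 w [ 0.5188 -0.343   0.1337] px800 [388. 334.]
wrist holder 0.93 w [ 0.555  -0.4554  0.0072] px800 [507. 377.]
wrist holder 0.73 w [ 0.5269 -0.3364 -0.0006] px800 [396. 259.]
wrist tube_short 0.82 w [ 0.5265 -0.3169  0.0067] px800 [381. 238.]
```

View pics/w22.png

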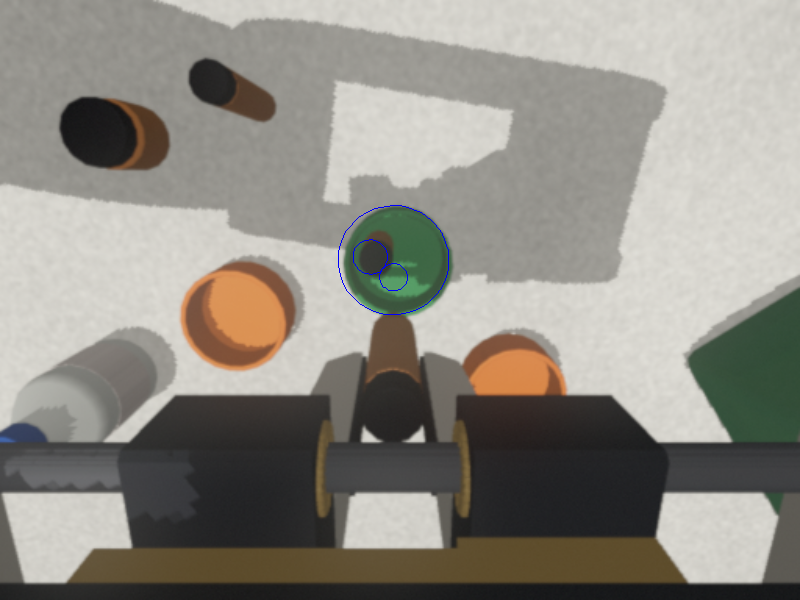

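The holder and the short tube both appear about 2 mm to the tool's +y side of their overlays, so I add that and lower.

```bash
python3 -m pendant '[{"delta_pos":[0.001,0.003,0.0],"spin":0},{"delta_pos":[0.001,0.003,0.03],"spin":0},{"delta_pos":[0.001,0.003,0.07],"spin":0},{"delta_pos":[0.001,0.003,0.105],"spin":0},{"delta_pos":[0.001,0.003,0.12],"spin":0},{"delta_pos":[0.001,0.003,0.124],"spin":0},{"delta_pos":[0.001,0.003,0.124],"spin":0}]';python3 g.py .521 -.347 .0098 -30;python3 - <<'E'
from h import *
c=robot.read_camera('wrist');cv2.imwrite('pics/w23.png',cv2.resize(c['color'],(800,600)))
c=robot.read_camera('scene');cv2.imwrite('pics/s23.png',cv2.resize(c['color'][130:220,100:220],None,fx=6,fy=6,interpolation=cv2.INTER_CUBIC))
E
```

```text
t: 35.75
tool_pos: [0.5225, -0.3459, 0.0132]
orientation: [2.721, 1.567, -0.012]
force: [0.3, -0.2, 0.2]
opening: 0.0194
t 35.75 pos [ 0.5225 -0.3459  0.0132] jaw -30.1 tz [-0.006 -0.006 -1.   ] q [-0.66  0.34  1.57 -0.01  1.24 -0.13] open 0.0194
delta_pos [-0.0016, -0.0007, 0.0034] dist 0.004
spin [np.float64(-0.002), np.float64(3.139), np.float64(-3.144)]
```

View pics/w23.png

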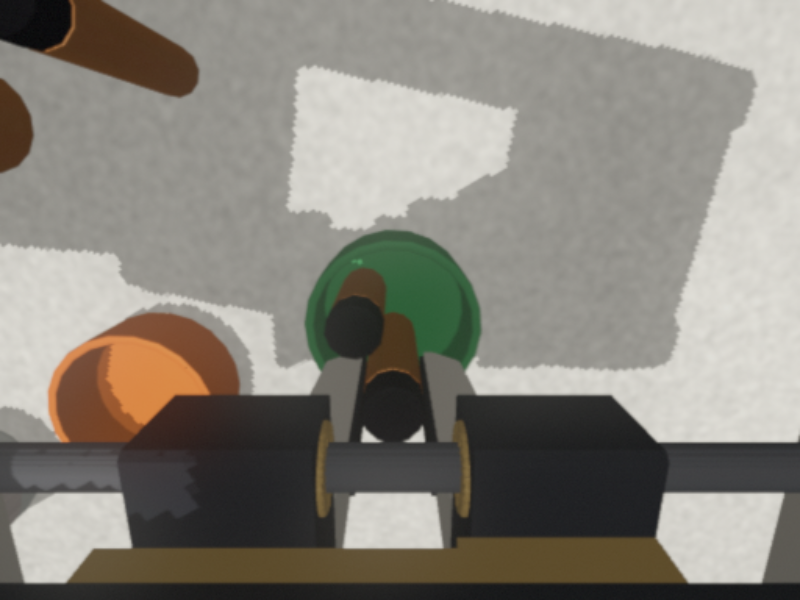

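View pics/s23.png

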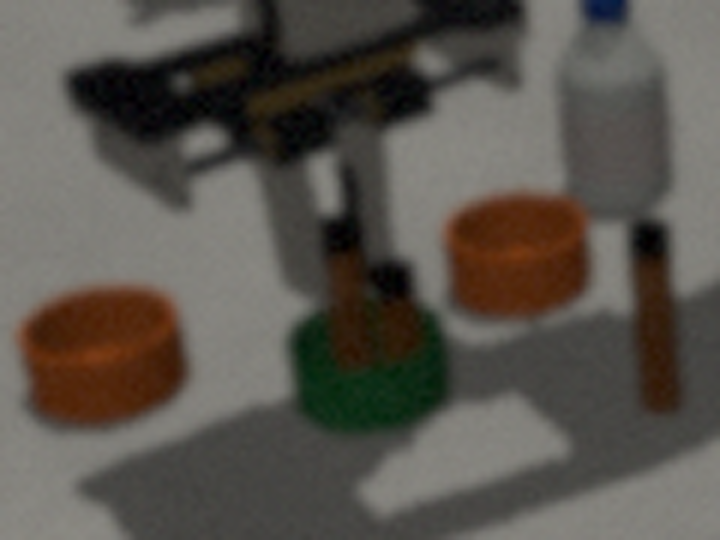

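The medium tube is inside at front right, with the short one to its left. I make the last 3–4 mm and release.

```bash
python3 -m pendant '[{"delta_pos":[-0.0015,-0.0005,0.001],"spin":0},{"delta_pos":[-0.0015,-0.0005,0.0025],"spin":0},{"delta_pos":[-0.0015,-0.0005,0.0035],"spin":0},{"delta_pos":[-0.0015,-0.0005,0.0035],"spin":0}]';python3 -m pendant '[{"delta_pos":[0,0,0],"spin":0},{"delta_pos":[0,0,0],"spin":0},{"delta_pos":[0,0,0],"spin":0},{"delta_pos":[0,0,0],"spin":0},{"delta_pos":[0,0,0],"spin":0}]' 0.1; python3 -m pendant '[{"delta_pos":[0,0,-0.02],"spin":0},{"delta_pos":[0,0,-0.06],"spin":0},{"delta_pos":[0,0,-0.11],"spin":0},{"delta_pos":[0,0,-0.13],"spin":0},{"delta_pos":[0,0,-0.13],"spin":0}]';python3 g.py .5005 -.201 .14 90
```

```text
t: 36.25
tool_pos: [0.5223, -0.348, 0.0115]
orientation: [2.719, 1.565, -0.01]
force: [0.1, -0.2, -0.2]
opening: 0.0198
t: 36.75
tool_pos: [0.5223, -0.348, 0.0115]
orientation: [2.719, 1.565, -0.01]
force: [0.3, -0.4, 0.7]
opening: 0.0417
t: 37.25
tool_pos: [0.5253, -0.349, 0.1471]
orientation: [2.712, 1.561, -0.005]
force: [-0.1, -0.2, -0.5]
opening: 0.0419
t 37.25 pos [ 0.5253 -0.349   0.1471] jaw -30.1 tz [ 0.004 -0.013 -1.   ] q [-0.66  0.22  1.45 -0.01  1.46 -0.14] open 0.0419
delta_pos [0.1156, -0.0958, 0.0051] dist 0.15
spin [np.float64(1.045), np.float64(4.186), np.float64(-2.097)]
```

```bash
python3 -m pendant '[{"delta_pos":[0.1156,-0.0958,0.005],"spin":1.045},{"delta_pos":[0.1156,-0.0958,0.005],"spin":1.045},{"delta_pos":[0.1156,-0.0958,0.005],"spin":1.045},{"delta_pos":[0.1156,-0.0958,0.005],"spin":1.045},{"delta_pos":[0.1156,-0.0958,0.005],"spin":1.045},{"delta_pos":[0.1156,-0.0958,0.005],"spin":1.045},{"delta_pos":[0.1156,-0.0958,0.005],"spin":1.045},{"delta_pos":[0.1156,-0.0958,0.005],"spin":1.045},{"delta_pos":[0.1156,-0.0958,0.005],"spin":1.045}]' -0.4;python3 g.py .5005 -.201 .024 90;python3 - <<'E'
from h import *
c=marks('wrist',['tube_long','tube_medium','tube_short']);cv2.imwrite('pics/w24.png',cv2.resize(c['color'],(800,600)))
E
```

```text
t: 38.15
tool_pos: [0.5, -0.2007, 0.139]
orientation: [3.13, 0.006, 0.003]
force: [-0.8, 0.1, 0.4]
opening: 0.0649
t 38.15 pos [ 0.5    -0.2007  0.139 ] jaw -89.8 tz [ 0.002 -0.012 -1.   ] q [-0.47 -0.02  1.72 -0.01  1.43  1.1 ] open 0.0649
delta_pos [0.0003, -0.0011, 0.115] dist 0.115
spin [np.float64(0.004), np.float64(3.146), np.float64(-3.137)]
wrist tube_long 0.92 w [ 0.4993 -0.2015 -0.0007] px800 [391. 278.]
wrist tube_medium 0.9 w [ 0.5242 -0.3448  0.0074] px800 [592. 246.]
wrist tube_medium 0.66 w [ 0.3015 -0.3057 -0.0037] px800 [511. 503.]
wrist tube_medium 0.42 w [0.4299 0.0775 0.0054] px800 [ 22. 368.]
wrist tube_short 0.97 w [ 0.5239 -0.3177  0.0058] px800 [553. 247.]
wrist tube_short 0.35 w [ 5.293e-01 -3.360e-01  5.000e-04] px800 [576. 238.]
```

View pics/w24.png

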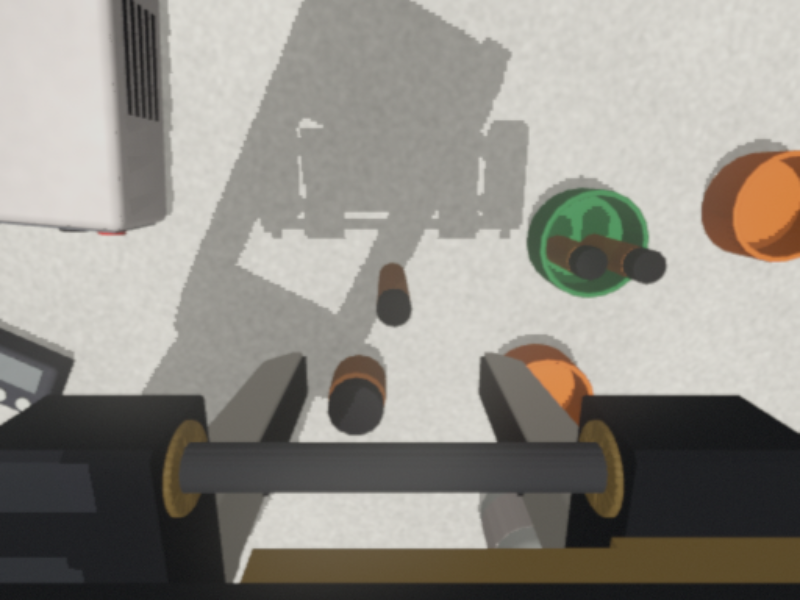

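Both front tubes stand in the holder at (585,260) and (645,265). The long tube is centred at (394,300). I grip it.

```bash
python3 -m pendant '[{"delta_pos":[0,0,0.04],"spin":0},{"delta_pos":[0,0,0.08],"spin":0},{"delta_pos":[0,0,0.11],"spin":0},{"delta_pos":[0,0,0.1145],"spin":0},{"delta_pos":[0,0,0.1145],"spin":0}]' && python3 -m pendant '[{"delta_pos":[0,0,0],"spin":0},{"delta_pos":[0,0,0],"spin":0},{"delta_pos":[0,0,0],"spin":0},{"delta_pos":[0,0,0],"spin":0},{"delta_pos":[0,0,0],"spin":0},{"delta_pos":[0,0,0],"spin":0},{"delta_pos":[0,0,0],"spin":0},{"delta_pos":[0,0,0],"spin":0},{"delta_pos":[0,0,0],"spin":0}]' 1 12;  python3 g.py .547 -.332 .14 -90
```

```text
t: 38.85
tool_pos: [0.5001, -0.2021, 0.0248]
orientation: [3.13, 0.004, 0.002]
force: [-0.0, 0.4, 0.1]
opening: 0.0653
t: 39.75
tool_pos: [0.5001, -0.2021, 0.025]
orientation: [3.13, 0.004, 0.002]
force: [0.1, 0.1, 1.8]
opening: 0.0198
t 39.75 pos [ 0.5001 -0.2021  0.025 ] jaw -89.9 tz [ 0.001 -0.012 -1.   ] q [-0.47  0.1   1.82 -0.01  1.22  1.1 ] open 0.0198
delta_pos [0.0467, 0.1313, -0.1135] dist 0.18
spin [np.float64(0.002), np.float64(3.144), np.float64(-3.139)]
```

```bash
python3 -m pendant '[{"delta_pos":[0,0,-0.05],"spin":0},{"delta_pos":[0,0,-0.1],"spin":0},{"delta_pos":[0,0,-0.12],"spin":0},{"delta_pos":[0.046,0.131,-0.12],"spin":0},{"delta_pos":[0.046,0.131,-0.12],"spin":0},{"delta_pos":[0.046,0.131,-0.12],"spin":0},{"delta_pos":[0.046,0.131,-0.12],"spin":0},{"delta_pos":[0.046,0.131,-0.12],"spin":0},{"delta_pos":[0.046,0.131,-0.12],"spin":0}]';python3 g.py .546 -.332 .0305 -90;python3 - <<'E'
from h import *
c=marks('wrist',['tube_long','tube_medium','tube_short']);im=cv2.resize(c['color'],(800,600))
th=np.linspace(0,6.28,60)
for x,y,r,z in((.5285,-.332,.036,.034),(.546,-.332,.01,.005),(.522,-.317,.01,.067),(.522,-.347,.01,.083)):
    cv2.polylines(im,[(proj(c,np.c_[x+r*np.cos(th),y+r*np.sin(th),0*th+z])*1.5625).astype(int)],True,(255,0,0),1)
cv2.imwrite('pics/w25.png',im)
E
```

```text
t: 40.65
tool_pos: [0.546, -0.3307, 0.1461]
orientation: [3.131, 0.004, 0.001]
force: [-0.7, 0.2, -0.5]
opening: 0.0196
t 40.65 pos [ 0.546  -0.3307  0.1461] jaw -89.8 tz [ 0.001 -0.011 -1.   ] q [-0.62  0.24  1.43 -0.01  1.47  0.95] open 0.0196
delta_pos [-0.0001, 0.0, 0.1157] dist 0.116
spin [np.float64(0.003), np.float64(3.144), np.float64(-3.139)]
wrist tube_long 0.88 w [ 0.5441 -0.3287  0.124 ] px800 [387. 330.]
wrist tube_long 0.66 w [ 0.5242 -0.3154  0.0066] px800 [369. 305.]
wrist tube_medium 0.8 w [ 0.5225 -0.3462  0.0068] px800 [410. 307.]
wrist tube_medium 0.58 w [ 0.5434 -0.3303  0.1209] px800 [390. 329.]
wrist tube_short 0.55 w [ 0.5257 -0.3168  0.0087] px800 [371. 304.]
```

View pics/w25.png

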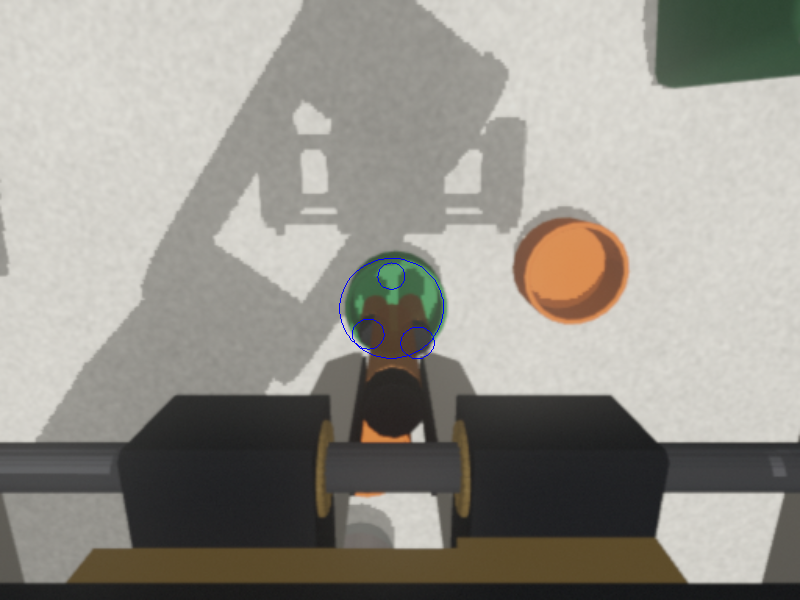

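Averaging the overlays from all jaw angles puts the holder centre at about (0.5295,-0.333). The long tube goes to (0.5465,-0.333). I lower most of the way and check.

```bash
python3 -m pendant '[{"delta_pos":[0.0005,0.001,0.0],"spin":0},{"delta_pos":[0.0005,0.001,0.03],"spin":0},{"delta_pos":[0.0005,0.001,0.06],"spin":0},{"delta_pos":[0.0005,0.001,0.09],"spin":0},{"delta_pos":[0.0005,0.001,0.11],"spin":0},{"delta_pos":[0.0005,0.001,0.113],"spin":0},{"delta_pos":[0.0005,0.001,0.113],"spin":0}]';python3 g.py .5465 -.333 .0302 -90;python3 - <<'E'
from h import *
c=robot.read_camera('wrist');cv2.imwrite('pics/w26.png',cv2.resize(c['color'],(800,600)))
c=robot.read_camera('scene');cv2.imwrite('pics/s26.png',cv2.resize(c['color'][130:220,100:220],None,fx=6,fy=6,interpolation=cv2.INTER_CUBIC))
E
```

```text
t: 41.55
tool_pos: [0.5469, -0.3326, 0.0339]
orientation: [3.13, 0.006, 0.002]
force: [-0.6, -0.7, 0.3]
opening: 0.0198
t 41.55 pos [ 0.5469 -0.3326  0.0339] jaw -89.8 tz [ 0.001 -0.011 -1.   ] q [-0.62  0.34  1.52 -0.01  1.27  0.95] open 0.0198
delta_pos [-0.0004, 0.0004, 0.0037] dist 0.004
spin [np.float64(0.004), np.float64(3.145), np.float64(-3.138)]
```

View pics/w26.png

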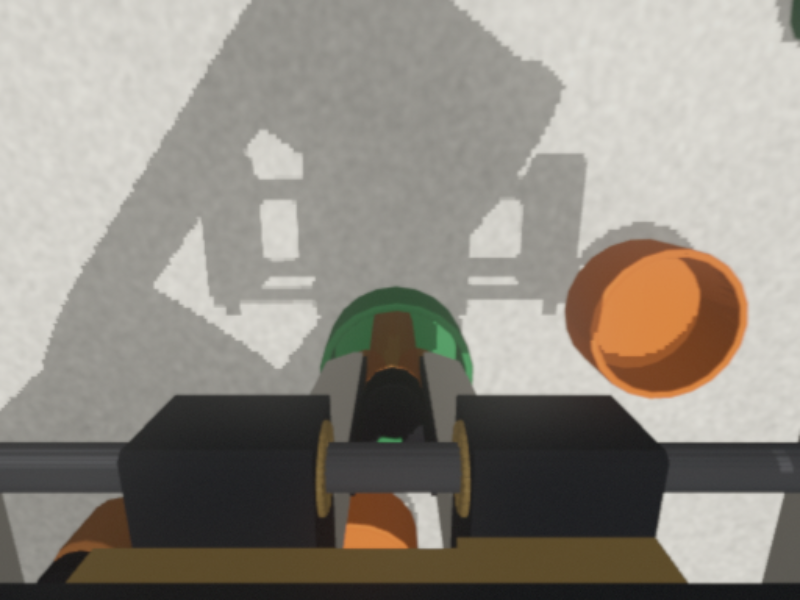

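View pics/s26.png

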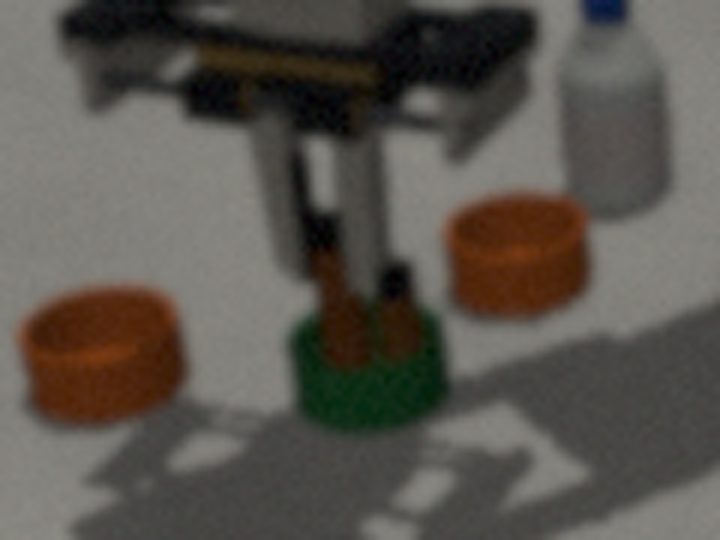

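All three are inside and upright. I set down the last 3–4 mm, release and rise.

```bash
python3 -m pendant '[{"delta_pos":[0,0,0.0015],"spin":0},{"delta_pos":[0,0,0.003],"spin":0},{"delta_pos":[0,0,0.0038],"spin":0},{"delta_pos":[0,0,0.0038],"spin":0}]';python3 -m pendant '[{"delta_pos":[0,0,0],"spin":0},{"delta_pos":[0,0,0],"spin":0},{"delta_pos":[0,0,0],"spin":0},{"delta_pos":[0,0,0],"spin":0},{"delta_pos":[0,0,0],"spin":0}]' 0.2; python3 -m pendant '[{"delta_pos":[0,0,-0.02],"spin":0},{"delta_pos":[0,0,-0.06],"spin":0},{"delta_pos":[0,0,-0.11],"spin":0},{"delta_pos":[0,0,-0.11],"spin":0}]';python3 g.py .418 -.175 .1 -90
```

```text
t: 42.05
tool_pos: [0.5484, -0.3338, 0.0323]
orientation: [3.128, 0.006, 0.007]
force: [0.3, -0.0, 0.2]
opening: 0.0197
t: 42.55
tool_pos: [0.5484, -0.3338, 0.0323]
orientation: [3.128, 0.006, 0.007]
force: [0.3, -0.3, 0.8]
opening: 0.0372
t: 42.95
tool_pos: [0.5521, -0.3351, 0.1519]
orientation: [3.12, 0.006, 0.024]
force: [-0.1, -0.4, 1.2]
opening: 0.0371
t 42.95 pos [ 0.5521 -0.3351  0.1519] jaw -89.8 tz [ 0.016 -0.021 -1.   ] q [-0.62  0.24  1.42 -0.01  1.46  0.95] open 0.0371
delta_pos [-0.1343, -0.1617, 0.0464] dist 0.215
spin [np.float64(0.004), np.float64(3.145), np.float64(-3.138)]
```

```bash
python3 -m pendant '[{"delta_pos":[-0.134,-0.162,0.02],"spin":0},{"delta_pos":[-0.134,-0.162,0.02],"spin":0},{"delta_pos":[-0.134,-0.162,0.046],"spin":0},{"delta_pos":[-0.134,-0.162,0.046],"spin":0},{"delta_pos":[-0.134,-0.162,0.046],"spin":0},{"delta_pos":[-0.134,-0.162,0.046],"spin":0},{"delta_pos":[-0.134,-0.162,0.046],"spin":0}]' -0.7 20;python3 g.py .418 -.175 -.022 -90;python3 - <<'E'
from h import *
c=marks('wrist',['jar','tube_long']);cv2.imwrite('pics/w27.png',cv2.resize(c['color'],(800,600)))
E
```

```text
t: 43.65
tool_pos: [0.42, -0.1759, 0.1019]
orientation: [3.118, 0.006, 0.029]
force: [0.3, -0.5, 1.1]
opening: 0.0792
t 43.65 pos [ 0.42   -0.1759  0.1019] jaw -89.8 tz [ 0.018 -0.023 -1.   ] q [-0.5  -0.25  2.   -0.01  1.36  1.07] open 0.0792
delta_pos [-0.0042, -0.0038, 0.1238] dist 0.124
spin [np.float64(0.004), np.float64(3.145), np.float64(-3.138)]
wrist jar 0.93 w [ 0.4184 -0.1787 -0.0032] px800 [392. 293.]
wrist tube_long 0.59 w [ 0.5495 -0.3325  0.0072] px800 [655.  79.]
```

View pics/w27.png

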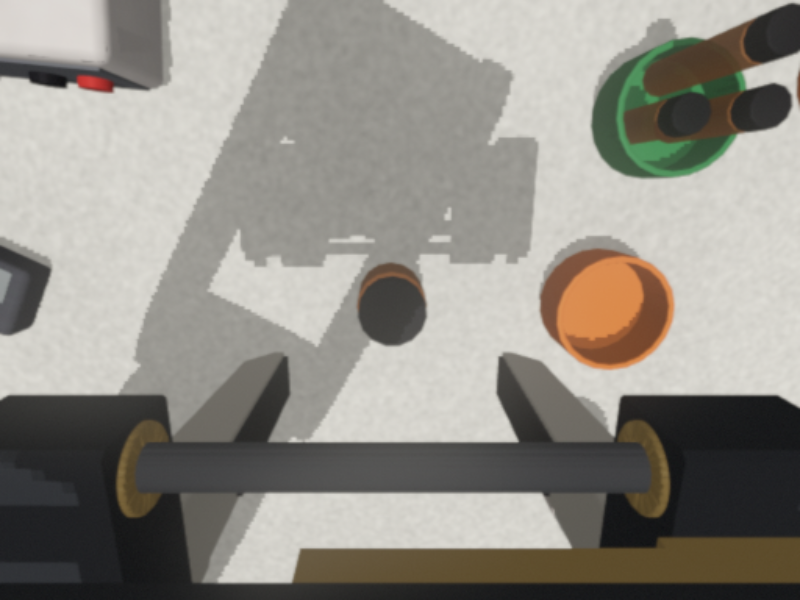

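All three tubes stand in the holder, upper right. The jar at (392,305) lies on the tool axis. I descend and grip.

```bash
python3 -m pendant '[{"delta_pos":[-0.004,-0.001,0.03],"spin":0},{"delta_pos":[-0.004,-0.001,0.07],"spin":0},{"delta_pos":[-0.004,-0.001,0.11],"spin":0},{"delta_pos":[-0.004,-0.001,0.123],"spin":0},{"delta_pos":[-0.004,-0.001,0.123],"spin":0},{"delta_pos":[-0.004,-0.001,0.123],"spin":0}]' ; python3 g.py .418 -.177 -.022 -90;python3 - <<'E'
from h import *
c=robot.read_camera('wrist');cv2.imwrite('pics/w28.png',cv2.resize(c['color'],(800,600)))
E
```

```text
t: 44.4
tool_pos: [0.4193, -0.1788, -0.0198]
orientation: [3.118, 0.004, 0.029]
force: [0.5, -0.5, 0.1]
opening: 0.0792
t 44.4 pos [ 0.4193 -0.1788 -0.0198] jaw -89.9 tz [ 0.019 -0.023 -1.   ] q [-0.51 -0.09  2.1  -0.01  1.1   1.07] open 0.0792
delta_pos [-0.0013, -0.0019, 0.0021] dist 0.003
spin [np.float64(0.002), np.float64(3.144), np.float64(-3.139)]
```

View pics/w28.png

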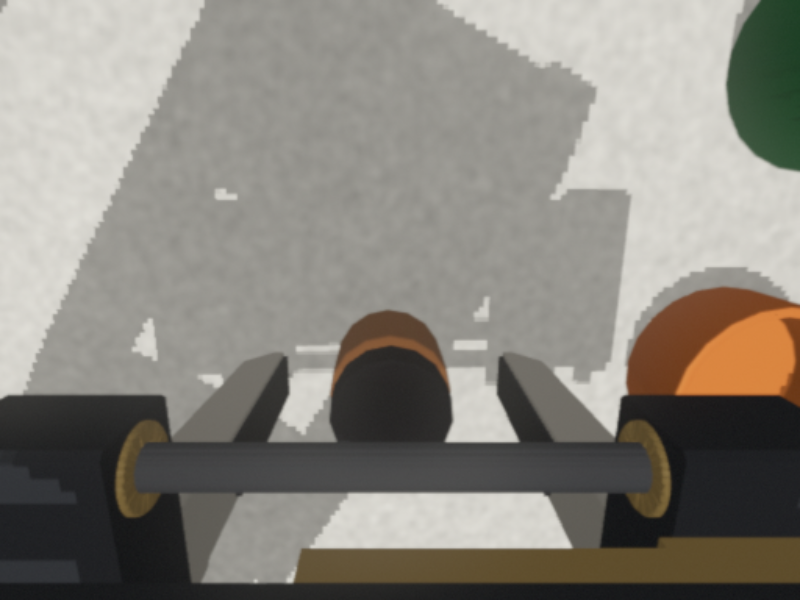

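The jar is centred. I close.

```bash
python3 -m pendant '[{"delta_pos":[0.001,0,0],"spin":0},{"delta_pos":[0.001,0,0],"spin":0},{"delta_pos":[0.001,0,0],"spin":0},{"delta_pos":[0.001,0,0],"spin":0},{"delta_pos":[0.001,0,0],"spin":0},{"delta_pos":[0.001,0,0],"spin":0},{"delta_pos":[0.001,0,0],"spin":0},{"delta_pos":[0.001,0,0],"spin":0}]' 1 20; python3 -m pendant '[{"delta_pos":[0,0,-0.04],"spin":0},{"delta_pos":[0,0,-0.08],"spin":0},{"delta_pos":[0,0,-0.11],"spin":0},{"delta_pos":[0,0,-0.11],"spin":0},{"delta_pos":[0,0,-0.11],"spin":0}]';python3 g.py .4212 .3583 .09 -93.5;python3 - <<'E'
from h import *
c=robot.read_camera('wrist');cv2.imwrite('pics/w29.png',cv2.resize(c['color'],(800,600)))
E
```

```text
t: 45.25
tool_pos: [0.4209, -0.179, -0.0191]
orientation: [3.117, 0.004, 0.031]
force: [-1.2, 0.9, 3.9]
opening: 0.0419
t: 45.75
tool_pos: [0.419, -0.1766, 0.091]
orientation: [3.117, 0.004, 0.033]
force: [0.2, -0.5, -2.0]
opening: 0.0417
t 45.75 pos [ 0.419  -0.1766  0.091 ] jaw -89.9 tz [ 0.021 -0.025 -0.999] q [-0.5  -0.25  2.02 -0.01  1.34  1.07] open 0.0417
delta_pos [0.0038, -0.5348, -0.0122] dist 0.535
spin [np.float64(0.064), np.float64(3.205), np.float64(-3.078)]
```

View pics/w29.png

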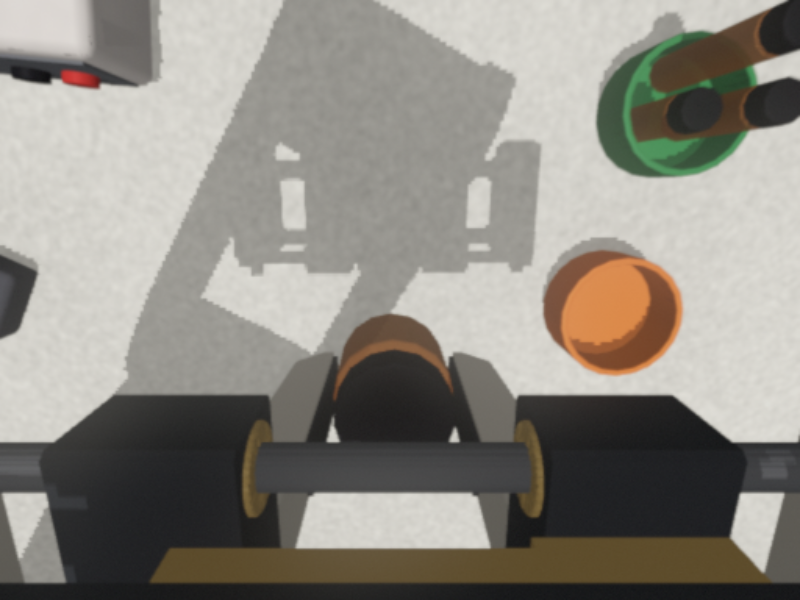

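The jar is held (42 mm). I carry it towards the tank's front.

```bash
python3 -m pendant '[{"delta_pos":[0.004,-0.535,-0.012],"spin":0.064},{"delta_pos":[0.004,-0.535,-0.012],"spin":0.064},{"delta_pos":[0.004,-0.535,-0.012],"spin":0.064},{"delta_pos":[0.004,-0.535,-0.012],"spin":0.064},{"delta_pos":[0.004,-0.535,-0.012],"spin":0.064},{"delta_pos":[0.004,-0.535,-0.012],"spin":0.064},{"delta_pos":[0.004,-0.535,-0.012],"spin":0.064},{"delta_pos":[0.004,-0.535,-0.012],"spin":0.064},{"delta_pos":[0.004,-0.535,-0.012],"spin":0.064},{"delta_pos":[0.004,-0.535,-0.012],"spin":0.064}]';python3 g.py .4212 .3583 .09 -93.5
```

```text
t: 46.8
tool_pos: [0.4185, 0.3249, 0.0866]
orientation: [3.115, -0.095, 0.026]
force: [2.4, 0.2, -1.2]
opening: 0.0417
t 46.8 pos [0.4185 0.3249 0.0866] jaw -93.5 tz [ 0.016 -0.026 -1.   ] q [ 0.59  0.01  1.79 -0.03  1.34  2.23] open 0.0417
delta_pos [0.0007, -0.0334, -0.0042] dist 0.034
spin [np.float64(-0.0), np.float64(3.142), np.float64(-3.142)]
```

```bash
python3 -m pendant '[{"delta_pos":[0.001,-0.033,0],"spin":0},{"delta_pos":[0.001,-0.033,0],"spin":0},{"delta_pos":[0.001,-0.033,0],"spin":0},{"delta_pos":[0.001,-0.033,0],"spin":0}]';python3 g.py .4212 .3583 -.018 -93.5;python3 - <<'E'
from h import *
c=marks('wrist',['jar','tank']);im=cv2.resize(c['color'],(800,600))
a=np.radians(-3.5); R=np.array([[np.cos(a),-np.sin(a)],[np.sin(a),np.cos(a)]])
P=np.array([[-.054,-.094],[.054,-.094],[.054,.094],[-.054,.094]])@R.T+[.524,.3515]
cv2.polylines(im,[(proj(c,np.c_[P,np.full(4,.062)])*1.5625).astype(int)],True,(255,0,0),1)
for l,z in (((-.054,0),.062),((-.1,0),0)):
    p=np.array(l)@R.T+[.524,.3515]; cv2.circle(im,tuple((proj(c,[*p,z])*1.5625).astype(int)),4,(0,0,255),2)
cv2.imwrite('pics/w30.png',im)
c=marks('scene',['tank','jar']);im=cv2.resize(c['color'][150:270,340:500],None,fx=5,fy=5)
cv2.polylines(im,[((proj(c,np.c_[P,np.full(4,.062)])-[340,150])*5).astype(int)],True,(255,0,0),1)
cv2.imwrite('pics/s30.png',im)
c=marks('top',['tank'])
E
```

```text
t: 47.2
tool_pos: [0.4208, 0.3562, 0.0842]
orientation: [3.113, -0.095, 0.023]
force: [0.3, -0.3, -0.7]
opening: 0.0418
t 47.2 pos [0.4208 0.3562 0.0842] jaw -93.5 tz [ 0.014 -0.028 -1.   ] q [ 0.63  0.08  1.73 -0.03  1.34  2.27] open 0.0418
delta_pos [-0.0013, -0.0048, 0.1021] dist 0.102
spin [np.float64(-0.0), np.float64(3.141), np.float64(-3.142)]
wrist jar 0.61 w [0.4205 0.3548 0.1007] px800 [396. 354.]
wrist jar 0.27 w [0.5254 0.3499 0.0011] px800 [388. 119.]
wrist tank 0.64 w [0.5241 0.3502 0.0023] px800 [387. 121.]
scene tank 0.72 w [0.5254 0.3511 0.0009] px800 [658. 366.]
scene jar 0.85 w [0.4158 0.3577 0.1073] px800 [672. 274.]
```

View pics/w30.png

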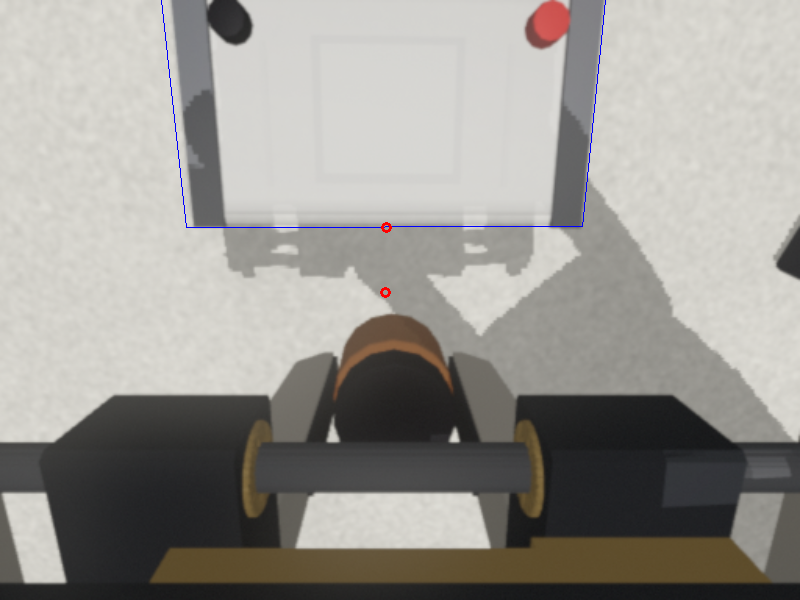

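View pics/s30.png

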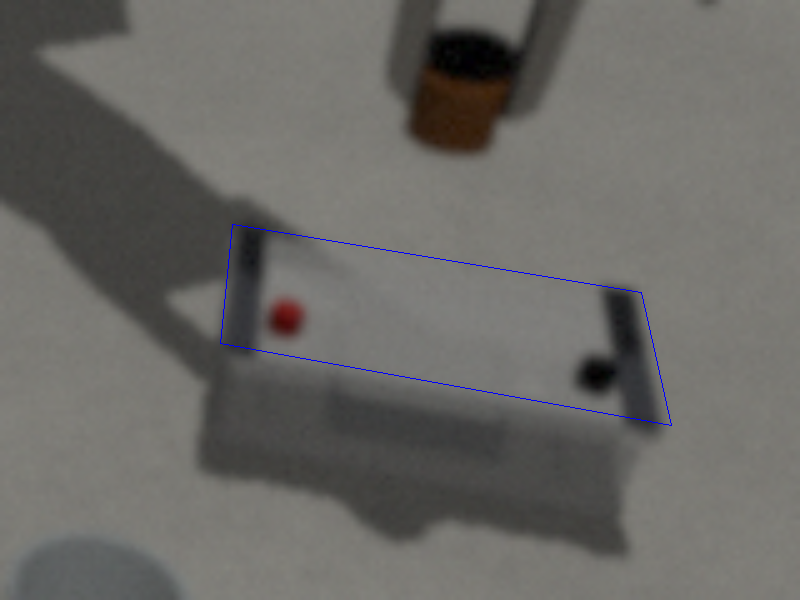

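The tank overlay fits, with the lid front middle at (387,227) and the jar on its line. I lower the jar.

```bash
python3 -m pendant '[{"delta_pos":[-0.001,-0.004,0.03],"spin":0},{"delta_pos":[-0.001,-0.004,0.06],"spin":0},{"delta_pos":[-0.001,-0.004,0.09],"spin":0},{"delta_pos":[-0.001,-0.004,0.099],"spin":0},{"delta_pos":[-0.001,-0.004,0.101],"spin":0},{"delta_pos":[-0.001,-0.004,0.1025],"spin":0},{"delta_pos":[-0.001,-0.004,0.1025],"spin":0}]';python3 g.py .4212 .3583 -.019 -93.5;python3 - <<'E'
from h import *
c=robot.read_camera('wrist');cv2.imwrite('pics/w31.png',cv2.resize(c['color'],(800,600)))
c=robot.read_camera('scene');cv2.imwrite('pics/s31.png',cv2.resize(c['color'][150:270,340:500],None,fx=5,fy=5))
E
```

```text
t: 48.3
tool_pos: [0.424, 0.3597, -0.0147]
orientation: [3.117, -0.096, 0.03]
force: [0.4, 0.1, -0.8]
opening: 0.0415
t 48.3 pos [ 0.424   0.3597 -0.0147] jaw -93.5 tz [ 0.019 -0.024 -1.   ] q [ 0.63  0.2   1.79 -0.03  1.15  2.28] open 0.0415
delta_pos [-0.0028, 0.0015, 0.0043] dist 0.005
spin [np.float64(-0.001), np.float64(3.141), np.float64(-3.142)]
```

View pics/w31.png

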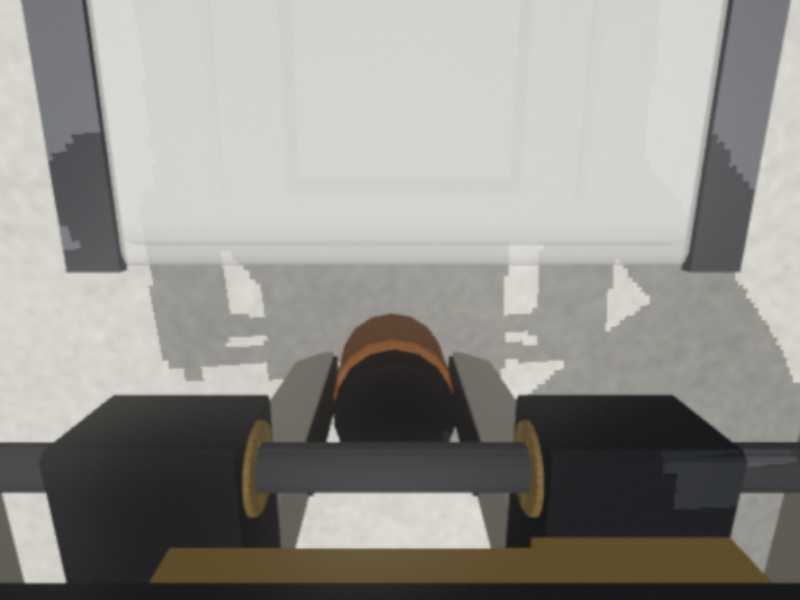

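View pics/s31.png

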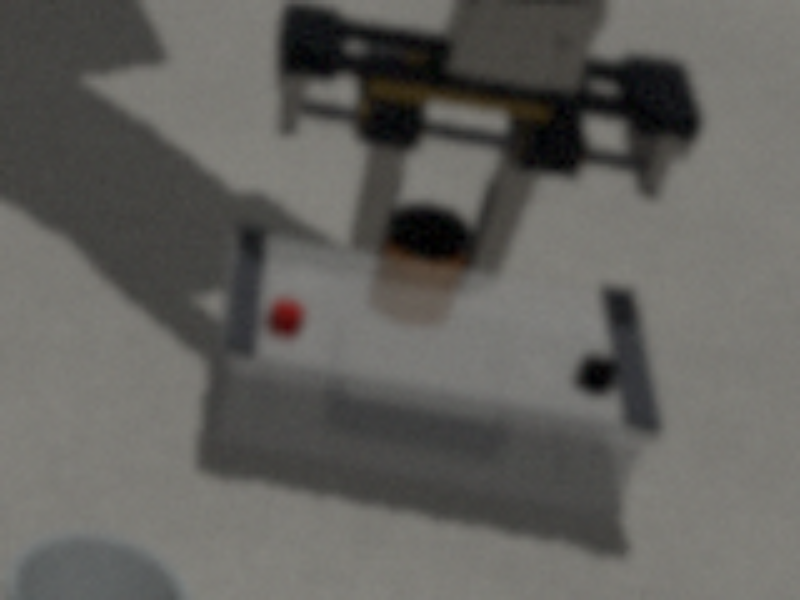

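The jar is about 3 mm left of the lid's middle (393 against 404). I correct, set it down and release.

```bash
python3 -m pendant '[{"delta_pos":[-0.002,0.003,0],"spin":0},{"delta_pos":[-0.002,0.003,0.002],"spin":0},{"delta_pos":[-0.002,0.003,0.004],"spin":0},{"delta_pos":[-0.002,0.003,0.0045],"spin":0},{"delta_pos":[-0.002,0.003,0.0045],"spin":0}]';python3 -m pendant '[{"delta_pos":[0,0,0],"spin":0},{"delta_pos":[0,0,0],"spin":0},{"delta_pos":[0,0,0],"spin":0},{"delta_pos":[0,0,0],"spin":0},{"delta_pos":[0,0,0],"spin":0},{"delta_pos":[0,0,0],"spin":0}]' -0.5; python3 -m pendant '[{"delta_pos":[0,0,-0.02],"spin":0},{"delta_pos":[0,0,-0.06],"spin":0},{"delta_pos":[0,0,-0.11],"spin":0},{"delta_pos":[0,0,-0.12],"spin":0},{"delta_pos":[0,0,-0.12],"spin":0}]';python3 g.py .429 .077 .08 -27;python3 - <<'E'
from h import *
c=marks('wrist',['jar','tank']);cv2.imwrite('pics/w32.png',cv2.resize(c['color'],(800,600)))
c=marks('scene',['jar','tank'])
E
```

```text
t: 48.9
tool_pos: [0.4219, 0.3567, -0.019]
orientation: [3.117, -0.096, 0.03]
force: [-1.8, -1.8, 3.9]
opening: 0.0415
t: 49.5
tool_pos: [0.4218, 0.3567, -0.0191]
orientation: [3.117, -0.096, 0.03]
force: [-0.3, 0.6, -0.2]
opening: 0.0696
t: 50.0
tool_pos: [0.4215, 0.3611, 0.1041]
orientation: [3.12, -0.096, 0.037]
force: [0.0, 0.3, -0.9]
opening: 0.0694
t 50.0 pos [0.4215 0.3611 0.1041] jaw -93.5 tz [ 0.023 -0.02  -1.   ] q [ 0.64  0.05  1.71 -0.03  1.37  2.28] open 0.0694
delta_pos [0.0243, 0.2826, 0.03] dist 0.285
spin [np.float64(-1.161), np.float64(1.98), np.float64(-4.303)]
wrist jar 0.86 w [ 0.4202  0.3598 -0.0027] px800 [391. 293.]
wrist tank 0.67 w [0.5213 0.3494 0.0032] px800 [398. 132.]
scene jar 0.64 w [0.4149 0.3579 0.0006] px800 [657. 328.]
scene tank 0.89 w [0.5269 0.3507 0.0011] px800 [658. 367.]
scene tank 0.26 w [ 0.6201  0.0166 -0.0022] px800 [433. 369.]
```

View pics/w32.png

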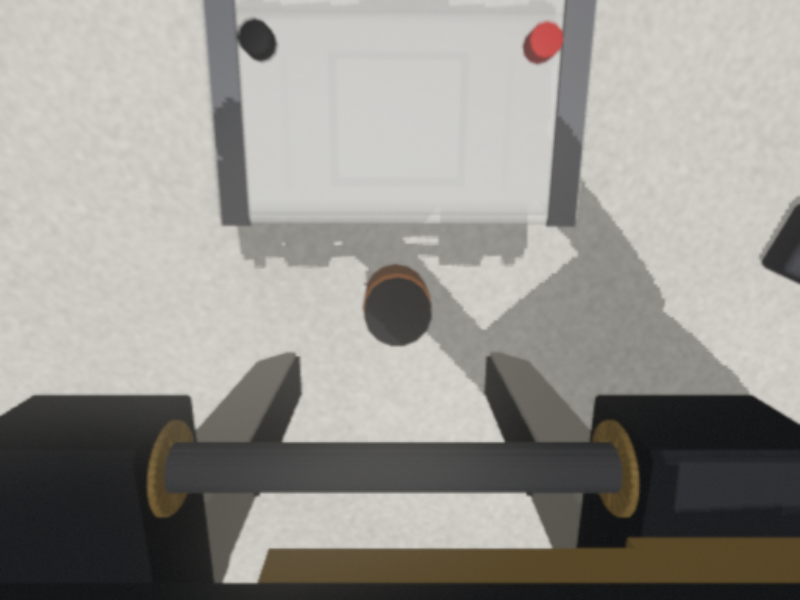

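The jar stands at (398,305), on the lid's midline (399). Now the timer.

```bash
python3 - <<'E'
from h import *
c=robot.read_camera('wrist')
print('lid front mid',ray(c,398/1.5625,225/1.5625,.062).round(4),'jar lid top front edge?',ray(c,398/1.5625,265/1.5625,.0).round(4), 'jar front at z.038 (row ~272)',ray(c,398/1.5625,273/1.5625,.038).round(4))
E
python3 -m pendant '[{"delta_pos":[0.024,0.283,0.02],"spin":-1.161},{"delta_pos":[0.024,0.283,0.02],"spin":-1.161},{"delta_pos":[0.024,0.283,0.02],"spin":-1.161},{"delta_pos":[0.024,0.283,0.02],"spin":-1.161},{"delta_pos":[0.024,0.283,0.02],"spin":-1.161},{"delta_pos":[0.024,0.283,0.02],"spin":-1.161},{"delta_pos":[0.024,0.283,0.02],"spin":-1.161},{"delta_pos":[0.024,0.283,0.02],"spin":-1.161},{"delta_pos":[0.024,0.283,0.02],"spin":-1.161},{"delta_pos":[0.024,0.283,0.02],"spin":-1.161}]' -0.8;python3 g.py .429 .077 -.032 -27;python3 - <<'E'
from h import *
c=marks('wrist',['timer']);cv2.imwrite('pics/w33.png',cv2.resize(c['color'],(800,600)))
o=robot.outline_of('wrist','timer')[0]['mask'].astype(np.uint8)
ct=max(cv2.findContours(o,0,2)[0],key=cv2.contourArea); r=cv2.minAreaRect(ct); print(r)
E
```

```text
lid front mid [0.4672 0.3514 0.062 ] jar lid top front edge? [0.4361 0.351  0.    ] jar front at z.038 (row ~272) [0.4381 0.3523 0.038 ]
t: 51.35
tool_pos: [0.4249, 0.0741, 0.0857]
orientation: [2.653, 1.626, -0.001]
force: [-0.9, 0.2, -0.6]
opening: 0.0835
t 51.35 pos [0.4249 0.0741 0.0857] jaw -27.0 tz [ 0.015 -0.026 -1.   ] q [ 0.08 -0.29  2.06 -0.03  1.36  0.56] open 0.0835
delta_pos [0.0064, -0.0006, 0.1177] dist 0.118
spin [np.float64(0.0), np.float64(3.142), np.float64(-3.142)]
wrist timer 0.58 w [4.293e-01 7.930e-02 3.000e-04] px800 [391. 282.]
((253.5, 185.0), (70.0, 51.0), 90.0)
```

View pics/w33.png

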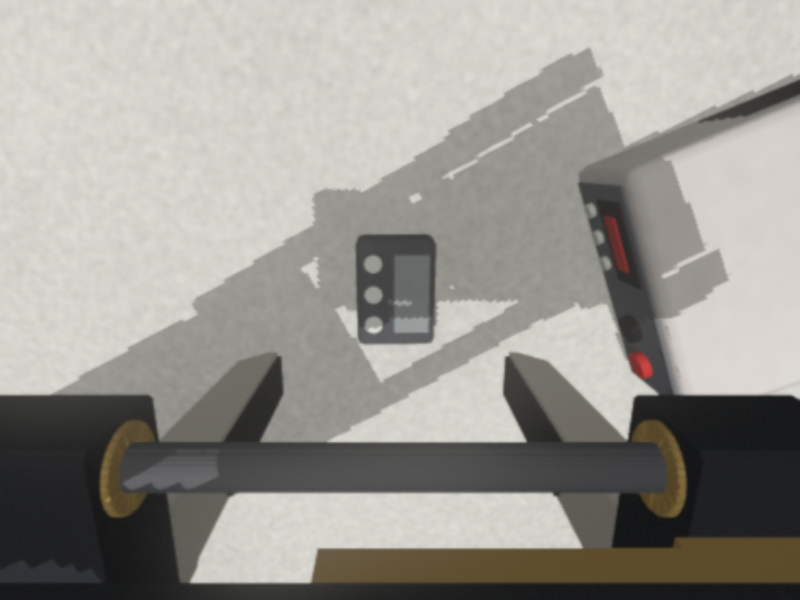

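The jar-to-lid gap is about 29 mm, which is good. The timer is at (396,289). With the jaw at -27° the gripper body would end near the supply's front, so I turn 90° and grip across the 64 mm side.

```bash
python3 -m pendant '[{"delta_pos":[0.006,0.001,0],"spin":-1.571},{"delta_pos":[0.006,0.001,0],"spin":-1.571},{"delta_pos":[0.006,0.001,0],"spin":-1.571},{"delta_pos":[0.006,0.001,0],"spin":-1.571},{"delta_pos":[0.006,0.001,0],"spin":-1.571},{"delta_pos":[0.006,0.001,0],"spin":-1.571},{"delta_pos":[0.006,0.001,0],"spin":-1.571},{"delta_pos":[0.006,0.001,0],"spin":-1.571},{"delta_pos":[0.006,0.001,0],"spin":-1.571},{"delta_pos":[0.006,0.001,0],"spin":-1.571}]' -1; python3 -m pendant '[{"delta_pos":[0,0,0],"spin":-0.09},{"delta_pos":[0,0,0],"spin":-0.09},{"delta_pos":[0,0,0],"spin":-0.09}]'; python3 g.py .429 .078 -.032 63;python3 - <<'E'
from h import *
c=marks('wrist',['timer']);cv2.imwrite('pics/w34.png',cv2.resize(c['color'],(800,600)))
o=robot.outline_of('wrist','timer')[0]['mask'].astype(np.uint8)
ct=max(cv2.findContours(o,0,2)[0],key=cv2.contourArea); r=cv2.minAreaRect(ct); print(r)
E
```

```text
t: 52.5
tool_pos: [0.4286, 0.0797, 0.0858]
orientation: [0.828, 3.008, -0.033]
force: [-0.3, -0.2, 0.3]
opening: 0.0931
t: 52.8
tool_pos: [0.4285, 0.0798, 0.0857]
orientation: [0.697, 3.042, -0.034]
force: [0.6, 0.4, -0.7]
opening: 0.0931
t 52.8 pos [0.4285 0.0798 0.0857] jaw 64.2 tz [ 0.015 -0.026 -1.   ] q [ 0.09 -0.27  2.05 -0.03  1.35 -1.02] open 0.0931
delta_pos [0.0017, 0.0005, 0.1177] dist 0.118
spin [np.float64(0.021), np.float64(3.162), np.float64(-3.121)]
wrist timer 0.92 w [0.4305 0.0779 0.0025] px800 [394. 296.]
((251.47665405273438, 192.79344177246094), (70.08734130859375, 51.595333099365234), 1.6846843957901)
```

View pics/w34.png

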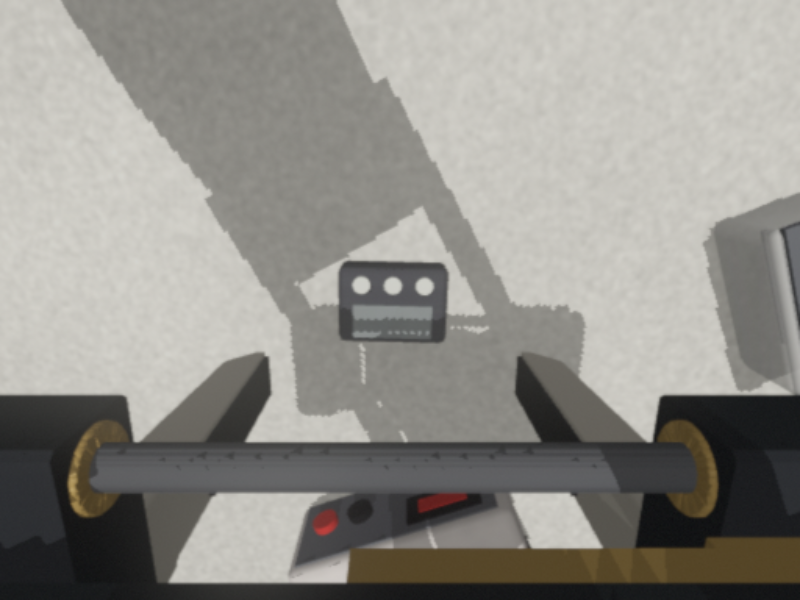

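The timer is centred at (393,300). I descend and grip.

```bash
python3 -m pendant '[{"delta_pos":[0.0015,0,0.03],"spin":0.021},{"delta_pos":[0.0015,0,0.07],"spin":0.021},{"delta_pos":[0.0015,0,0.1],"spin":0.021},{"delta_pos":[0.0015,0,0.112],"spin":0.021},{"delta_pos":[0.0015,0,0.117],"spin":0.021},{"delta_pos":[0.0015,0,0.117],"spin":0.021}]';python3 g.py .429 .078 -.032 63;python3 - <<'E'
from h import *
c=robot.read_camera('wrist');cv2.imwrite('pics/w35.png',cv2.resize(c['color'],(800,600)))
print(robot.read_state()['force'])
E
```

```text
t: 53.55
tool_pos: [0.4293, 0.0774, -0.0308]
orientation: [0.727, 3.035, -0.034]
force: [-0.4, -0.2, -0.1]
opening: 0.0931
t 53.55 pos [ 0.4293  0.0774 -0.0308] jaw 63.0 tz [ 0.015 -0.026 -1.   ] q [ 0.09 -0.11  2.14 -0.03  1.1  -1.  ] open 0.0931
delta_pos [0.0006, 0.0004, 0.0011] dist 0.001
spin [np.float64(0.0), np.float64(3.142), np.float64(-3.141)]
[-0.01200538  0.68730061  1.12049456]
```

View pics/w35.png

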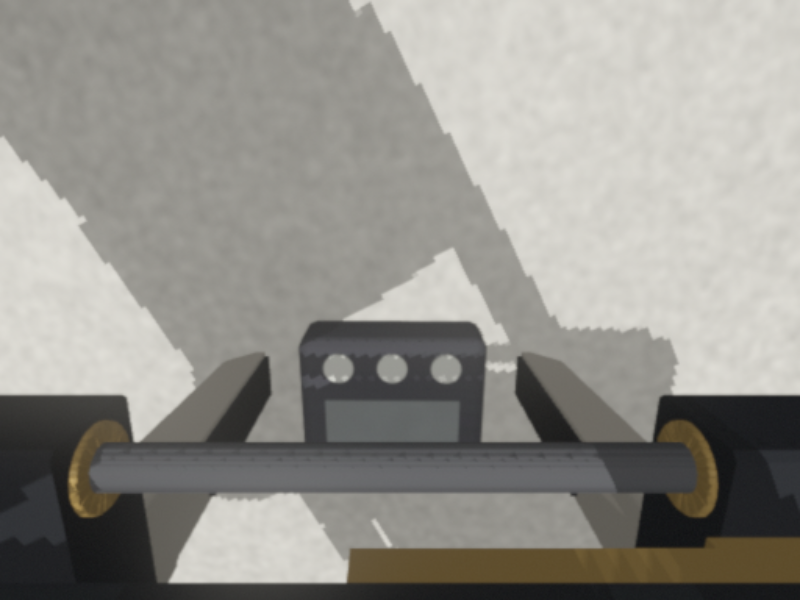

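```bash
python3 -m pendant '[{"delta_pos":[0,0,0],"spin":0},{"delta_pos":[0,0,0],"spin":0},{"delta_pos":[0,0,0],"spin":0},{"delta_pos":[0,0,0],"spin":0},{"delta_pos":[0,0,0],"spin":0},{"delta_pos":[0,0,0],"spin":0},{"delta_pos":[0,0,0],"spin":0}]' 1 25; python3 -m pendant '[{"delta_pos":[0,0,-0.03],"spin":0},{"delta_pos":[0,0,-0.07],"spin":0},{"delta_pos":[0,0,-0.11],"spin":0},{"delta_pos":[0,0,-0.15],"spin":0},{"delta_pos":[0,0,-0.15],"spin":0}]';python3 g.py .6185 .017 .115 86;python3 - <<'E'
from h import *
c=robot.read_camera('wrist');cv2.imwrite('pics/w36.png',cv2.resize(c['color'],(800,600)))
E
```

```text
t: 54.3
tool_pos: [0.4304, 0.0775, -0.0296]
orientation: [0.727, 3.033, -0.033]
force: [-1.8, -1.4, 4.6]
opening: 0.0637
t: 54.8
tool_pos: [0.4317, 0.0818, 0.1264]
orientation: [0.725, 3.024, -0.028]
force: [0.4, 0.3, -0.9]
opening: 0.0636
t 54.8 pos [0.4317 0.0818 0.1264] jaw 63.0 tz [ 0.027 -0.025 -0.999] q [ 0.1  -0.31  2.01 -0.03  1.42 -1.  ] open 0.0636
delta_pos [-0.1954, 0.027, 0.0179] dist 0.198
spin [np.float64(-0.401), np.float64(2.741), np.float64(-3.542)]
```

View pics/w36.png

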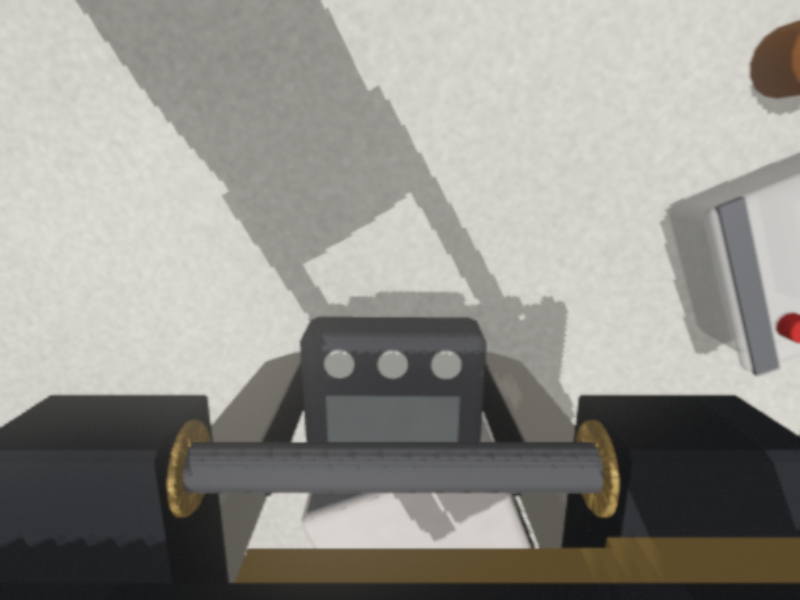

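```bash
python3 -m pendant '[{"delta_pos":[-0.195,0.027,0.005],"spin":-0.401},{"delta_pos":[-0.195,0.027,0.005],"spin":-0.401},{"delta_pos":[-0.195,0.027,0.005],"spin":-0.401},{"delta_pos":[-0.195,0.027,0.005],"spin":-0.401},{"delta_pos":[-0.195,0.027,0.005],"spin":-0.401},{"delta_pos":[-0.195,0.027,0.005],"spin":-0.401},{"delta_pos":[-0.195,0.027,0.005],"spin":-0.401},{"delta_pos":[-0.195,0.027,0.005],"spin":-0.401}]';python3 g.py .6185 .017 .043 86;python3 - <<'E'
from h import *
c=marks('wrist',['timer','supply']);im=cv2.resize(c['color'],(800,600))
a=np.radians(-4); R=np.array([[np.cos(a),-np.sin(a)],[np.sin(a),np.cos(a)]])
P=np.array([[-.075,-.07],[.075,-.07],[.075,.07],[-.075,.07]])@R.T+[.6185,.017]
cv2.polylines(im,[(proj(c,np.c_[P,np.full(4,.07)])*1.5625).astype(int)],True,(255,0,0),1)
cv2.circle(im,tuple((proj(c,[.6185,.017,.07])*1.5625).astype(int)),4,(0,0,255),2)
cv2.imwrite('pics/w37.png',im)
c=marks('scene',['timer','supply']);im=cv2.resize(c['color'][130:290,200:360],None,fx=3.7,fy=3.7)
cv2.polylines(im,[((proj(c,np.c_[P,np.full(4,.07)])-[200,130])*3.7).astype(int)],True,(255,0,0),1)
cv2.imwrite('pics/s37.png',im)
E
```

```text
t: 55.65
tool_pos: [0.6153, 0.0179, 0.1242]
orientation: [0.107, 3.116, -0.038]
force: [-0.4, -0.4, -1.7]
opening: 0.0637
t 55.65 pos [0.6153 0.0179 0.1242] jaw 86.0 tz [ 0.023 -0.025 -0.999] q [-0.04  0.18  1.54 -0.02  1.4  -1.54] open 0.0637
delta_pos [-0.0012, 0.0013, 0.0813] dist 0.081
spin [np.float64(0.001), np.float64(3.142), np.float64(-3.141)]
wrist timer 0.72 w [0.6138 0.0194 0.1575] px800 [395. 368.]
wrist supply 0.71 w [0.6188 0.0123 0.0007] px800 [389. 282.]
scene timer 0.75 w [0.6161 0.0201 0.1511] px800 [439. 282.]
scene supply 0.84 w [ 0.621   0.0161 -0.004 ] px800 [433. 370.]
```

View pics/w37.png

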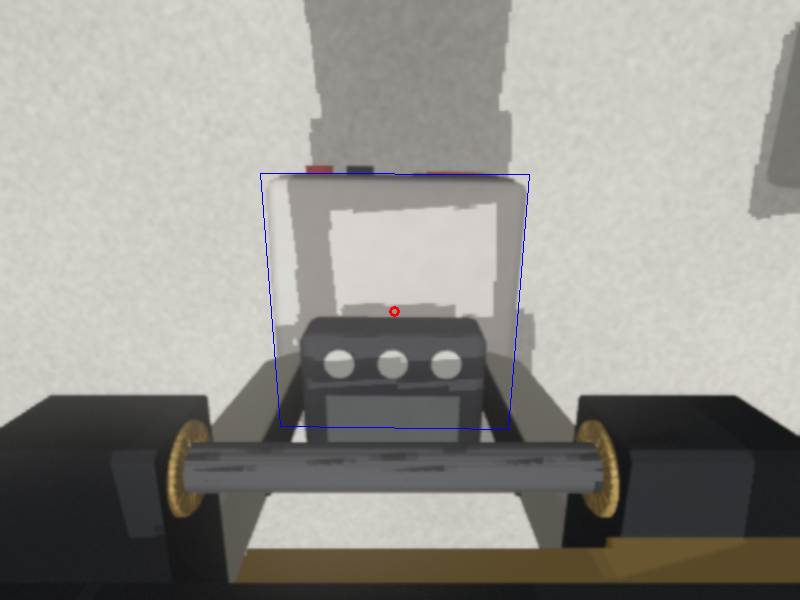

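View pics/s37.png

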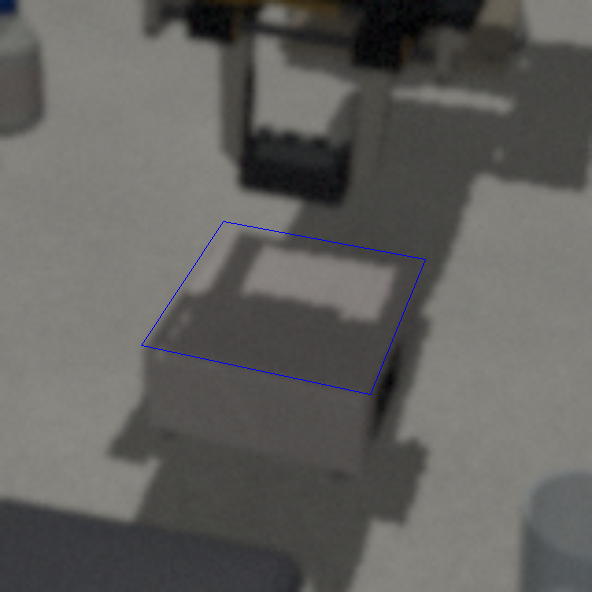

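The supply overlay fits and the timer hangs above its middle. I lower it.

```bash
python3 -m pendant '[{"delta_pos":[-0.001,0.0015,0.02],"spin":0},{"delta_pos":[-0.001,0.0015,0.05],"spin":0},{"delta_pos":[-0.001,0.0015,0.07],"spin":0},{"delta_pos":[-0.001,0.0015,0.078],"spin":0},{"delta_pos":[-0.001,0.0015,0.08],"spin":0},{"delta_pos":[-0.001,0.0015,0.08],"spin":0}]';python3 g.py .6185 .017 .0408 86;python3 - <<'E'
from h import *
c=robot.read_camera('wrist');cv2.imwrite('pics/w38.png',cv2.resize(c['color'],(800,600)))
c=marks('scene',['timer','supply']);cv2.imwrite('pics/s38.png',cv2.resize(c['color'][130:290,200:360],None,fx=3.7,fy=3.7))
E
```

```text
t: 56.55
tool_pos: [0.6198, 0.0169, 0.0458]
orientation: [0.108, 3.114, -0.038]
force: [0.3, 0.4, -1.1]
opening: 0.064
t 56.55 pos [0.6198 0.0169 0.0458] jaw 86.0 tz [ 0.025 -0.025 -0.999] q [-0.04  0.26  1.6  -0.03  1.26 -1.53] open 0.064
delta_pos [0.0014, 0.0001, 0.0049] dist 0.005
spin [np.float64(0.0), np.float64(3.142), np.float64(-3.141)]
scene timer 0.92 w [0.6204 0.0189 0.0722] px800 [436. 330.]
```

View pics/w38.png

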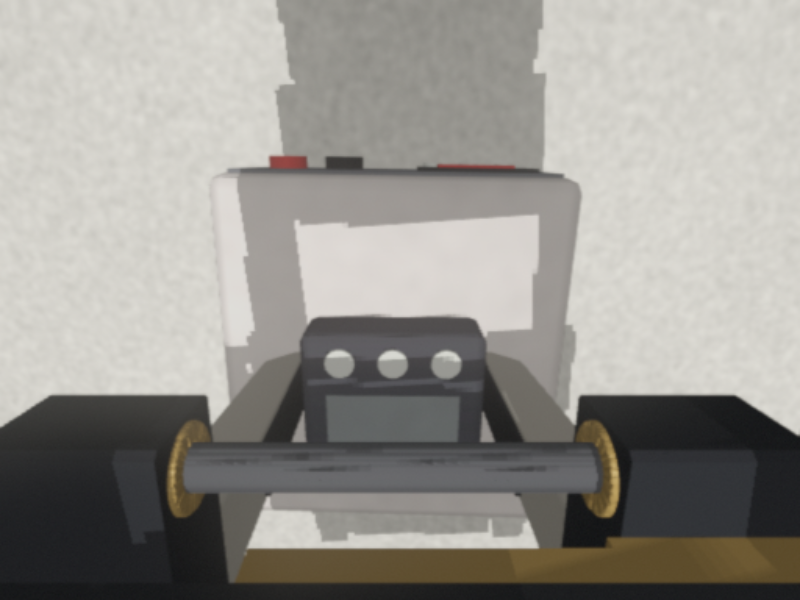

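View pics/s38.png

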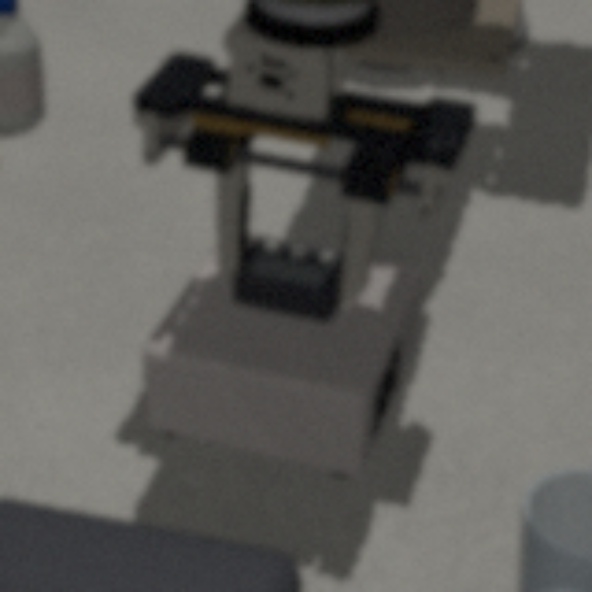

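```bash
python3 -m pendant '[{"delta_pos":[0.001,0.001,0.001],"spin":0},{"delta_pos":[0.001,0.001,0.0025],"spin":0},{"delta_pos":[0.001,0.001,0.004],"spin":0},{"delta_pos":[0.001,0.001,0.0045],"spin":0},{"delta_pos":[0.001,0.001,0.0045],"spin":0}]'
```

```text
t: 57.25
tool_pos: [0.6193, 0.0179, 0.0416]
orientation: [0.108, 3.113, -0.038]
force: [-0.1, 0.0, -1.0]
opening: 0.0637
```

```bash
python3 -m pendant '[{"delta_pos":[0,0,0.001],"spin":0},{"delta_pos":[0,0,0.0015],"spin":0},{"delta_pos":[0,0,0.002],"spin":0}]'; python3 -m pendant '[{"delta_pos":[0,0,0],"spin":0},{"delta_pos":[0,0,0],"spin":0},{"delta_pos":[0,0,0],"spin":0},{"delta_pos":[0,0,0],"spin":0},{"delta_pos":[0,0,0],"spin":0},{"delta_pos":[0,0,0],"spin":0}]' -1; python3 -m pendant '[{"delta_pos":[0,0,-0.02],"spin":0},{"delta_pos":[0,0,-0.05],"spin":0},{"delta_pos":[0,0,-0.09],"spin":0},{"delta_pos":[0,0,-0.12],"spin":0},{"delta_pos":[0,0,-0.12],"spin":0}]';python3 g.py .3 .3 .2
python3 - <<'E'
from h import *
c=marks('wrist',['timer','supply']);cv2.imwrite('pics/w39.png',cv2.resize(c['color'],(800,600)))
E
```

```text
t: 57.55
tool_pos: [0.6196, 0.0178, 0.0406]
orientation: [0.108, 3.112, -0.038]
force: [-5.3, -0.0, 9.9]
opening: 0.0638
t: 58.15
tool_pos: [0.6196, 0.0178, 0.0405]
orientation: [0.108, 3.112, -0.038]
force: [0.9, -0.2, -0.6]
opening: 0.093
t: 58.65
tool_pos: [0.6199, 0.0208, 0.1669]
orientation: [0.107, 3.103, -0.038]
force: [-0.0, 0.9, -0.4]
opening: 0.093
t 58.65 pos [0.6199 0.0208 0.1669] jaw 86.0 tz [ 0.036 -0.025 -0.999] q [-0.03  0.15  1.49 -0.02  1.46 -1.53] open 0.093
delta_pos [0.3368, 0.2555, -0.0516] dist 0.426
wrist timer 0.93 w [0.6191 0.018  0.0738] px800 [392. 285.]
wrist supply 0.73 w [0.6207 0.0163 0.0021] px800 [392. 263.]
```

View pics/w39.png

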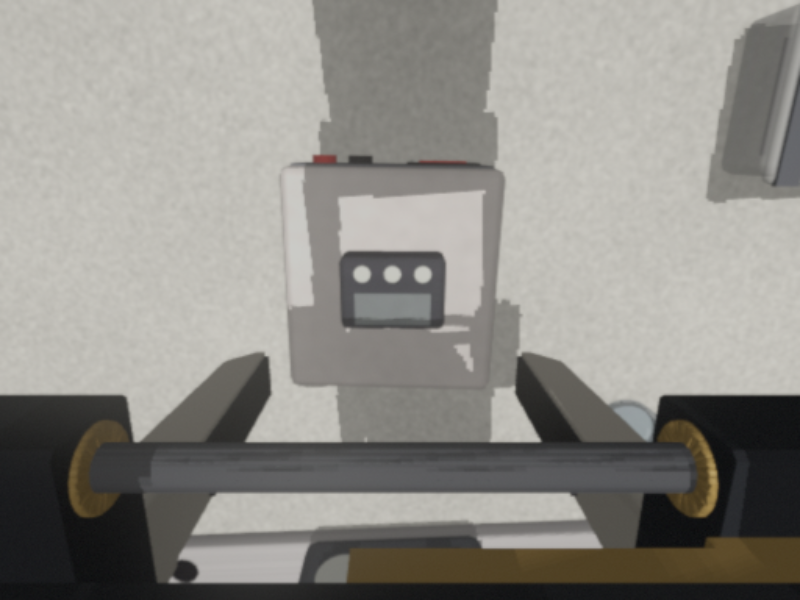

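The timer lies face up in the middle of the supply top. I move the arm clear and check everything.

```bash
python3 -m pendant '[{"delta_pos":[0,0,-0.03],"spin":0},{"delta_pos":[0.2,0.1,-0.05],"spin":0},{"delta_pos":[0.2,0.1,-0.05],"spin":0},{"delta_pos":[0.2,0.1,-0.05],"spin":0},{"delta_pos":[0.2,0.1,-0.05],"spin":0},{"delta_pos":[0.2,0.1,-0.05],"spin":0},{"delta_pos":[0.2,0.1,-0.05],"spin":0},{"delta_pos":[0.2,0.1,-0.05],"spin":0}]'
python3 - <<'E'
from h import *
L=['tube_long','tube_medium','tube_short','jar','timer','holder','tank','supply','beaker','bottle']
c=marks('top',L);cv2.imwrite('pics/t40.png',cv2.resize(c['color'],(800,600),interpolation=cv2.INTER_CUBIC))
cv2.imwrite('pics/t40h.png',cv2.resize(c['color'][150:230,320:420],None,fx=7,fy=7,interpolation=cv2.INTER_CUBIC))
c=marks('scene',L);cv2.imwrite('pics/s40.png',cv2.resize(c['color'],(800,600),interpolation=cv2.INTER_CUBIC))
cv2.imwrite('pics/s40h.png',cv2.resize(c['color'][150:220,110:210],None,fx=7,fy=7,interpolation=cv2.INTER_CUBIC))
E
```

```text
t: 59.6
tool_pos: [0.4218, 0.1355, 0.2007]
orientation: [0.106, 3.114, -0.039]
force: [-0.8, -0.2, 0.9]
opening: 0.0931
top tube_long 0.72 w [ 0.5501 -0.3312  0.0054] px800 [569. 284.]
top tube_medium 0.72 w [ 0.6227  0.017  -0.001 ] px800 [357. 246.]
top tube_medium 0.45 w [ 0.5256 -0.3432  0.0061] px800 [578. 299.]
top tube_short 0.43 w [ 0.5246 -0.3169  0.0068] px800 [562. 299.]
top timer 0.84 w [0.6183 0.0174 0.0723] px800 [354. 237.]
top holder 0.97 w [ 0.5289 -0.3335  0.0006] px800 [571. 297.]
top holder 0.8 w [ 0.5539 -0.4547  0.0016] px800 [643. 281.]
top holder 0.78 w [ 0.4081 -0.3115 -0.0008] px800 [562. 371.]
top holder 0.17 w [ 0.524  -0.3185  0.0052] px800 [562. 300.]
top tank 0.57 w [ 0.523  -0.3181  0.0067] px800 [562. 300.]
top supply 0.65 w [0.627  0.0136 0.0021] px800 [359. 243.]
top beaker 0.6 w [ 0.776   0.2052 -0.0011] px800 [247. 161.]
top beaker 0.29 w [ 0.5222 -0.3468  0.0083] px800 [580. 300.]
top bottle 0.95 w [ 0.3018 -0.303   0.0014] px800 [561. 439.]
scene tube_long 0.67 w [ 0.5515 -0.3337  0.0062] px800 [248. 309.]
scene tube_long 0.31 w [0.4121 0.3554 0.0023] px800 [655. 326.]
scene tube_medium 0.51 w [ 0.5253 -0.3446  0.0042] px800 [249. 301.]
scene tube_short 0.68 w [ 0.5252 -0.3207  0.0094] px800 [261. 301.]
scene jar 0.61 w [0.4129 0.3574 0.0013] px800 [656. 327.]
scene timer 0.58 w [0.6179 0.0209 0.0684] px800 [438. 331.]
scene holder 0.85 w [ 0.4134 -0.3135  0.0027] px800 [291. 275.]
scene holder 0.68 w [ 0.5557 -0.4558 -0.0017] px800 [186. 304.]
scene holder 0.62 w [ 0.5295 -0.3382  0.0018] px800 [252. 304.]
scene tank 0.72 w [ 0.525   0.3495 -0.0016] px800 [656. 367.]
scene supply 0.67 w [ 0.6197  0.012  -0.0059] px800 [430. 370.]
scene beaker 0.65 w [7.773e-01 2.049e-01 3.000e-04] px800 [551. 467.]
scene bottle 0.42 w [ 0.7781  0.2037 -0.0027] px800 [550. 469.]
scene bottle 0.31 w [ 0.524  -0.3214  0.0056] px800 [261. 302.]
```

View pics/t40.png

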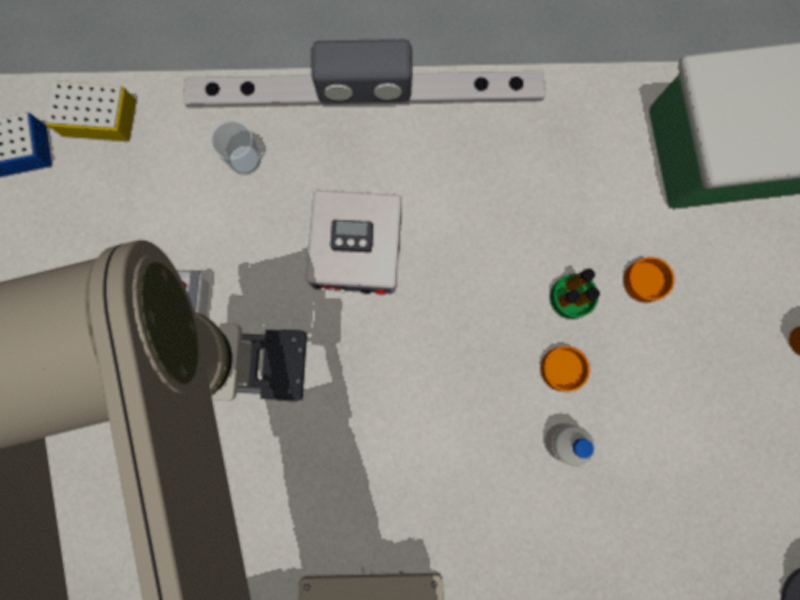

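View pics/t40h.png

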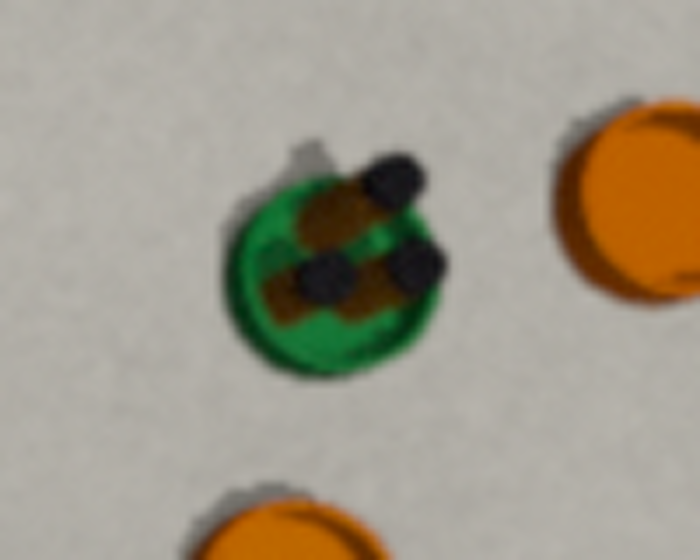

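View pics/s40.png

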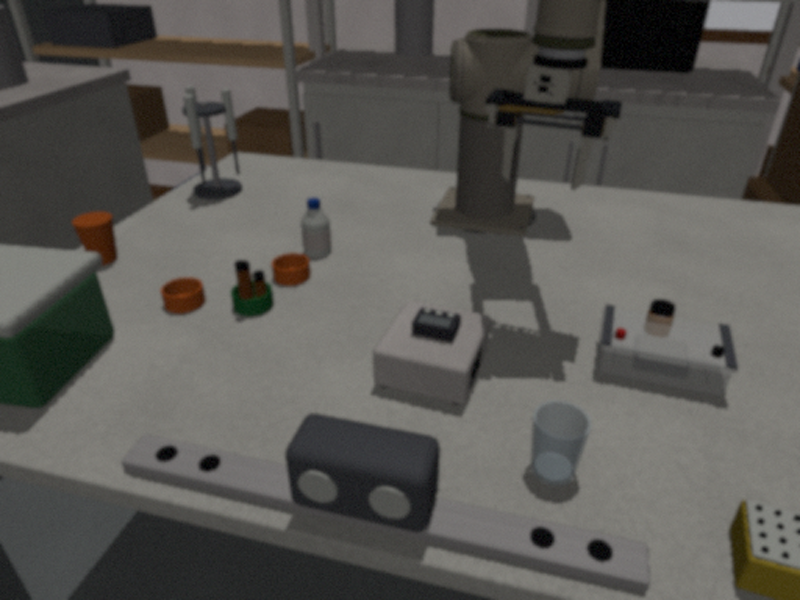

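View pics/s40h.png

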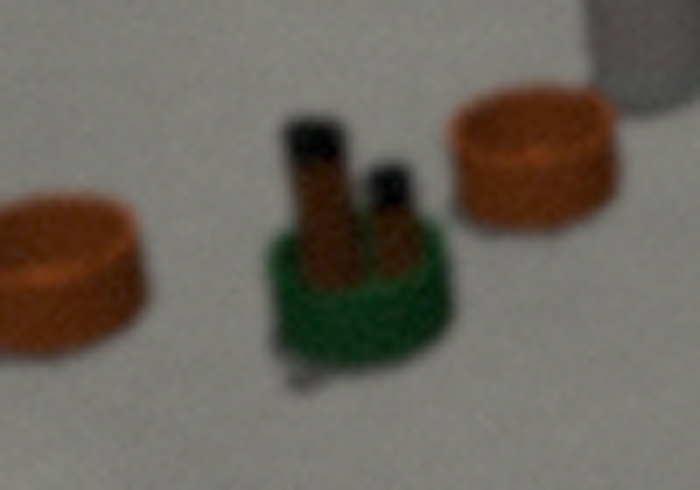

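Run:
```python
from h import *
c=robot.read_camera('top'); im=c['color']
for n,(u,v),z in (('long',(395,182),.099),('short',(326,278),.067),('medium',(418,264),.083)):
    u,v=u/7+320,v/7+150; u0,v0=int(u-7),int(v-7); m=(im[v0:v0+15,u0:u0+15].max(2)<40).astype(np.uint8)
    k,l,st,ce=cv2.connectedComponentsWithStats(m); i=l[7,7] or 1+np.argmax(st[1:,4])
    print(n,st[i,4],ray(c,*(ce[i]+[u0,v0]),z).round(4), 'manual',ray(c,u-.43,v-.43,z).round(4))
hs=cv2.cvtColor(im,cv2.COLOR_BGR2HSV); m=cv2.inRange(hs,(50,120,20),(80,255,255)); m[:150]=0;m[:,:330]=0;m[:,410:]=0;m[230:]=0
ys,xs=np.nonzero(m); pts=np.c_[xs,ys].astype(np.int32); h=cv2.convexHull(pts); e=cv2.fitEllipse(h); print(e)
# model outline: hull of base and rim circles projected; search centre
th=np.linspace(0,2*np.pi,90); best=[]
hull=np.zeros(m.shape,np.uint8); cv2.fillPoly(hull,[h],1)
for x in np.arange(.522,.537,.001):
  for y in np.arange(-.34,-.325,.001):
    q=np.concatenate([proj(c,np.c_[x+.036*np.cos(th),y+.036*np.sin(th),0*th+z]) for z in (0.001,.034)]).astype(np.float32)
    hh=cv2.convexHull(np.round(q*8).astype(np.int32)); t=np.zeros(m.shape,np.uint8); cv2.fillPoly(t,[hh],1,shift=3)
    best.append(((t!=hull).sum(),round(x,3),round(y,3)))
print(sorted(best)[:4], robot.read_state()['t'])
```

```text
long 45 [ 0.5465 -0.3298  0.099 ] manual [ 0.5478 -0.3314  0.099 ]
short 57 [ 0.5206 -0.3155  0.067 ] manual [ 0.5209 -0.3161  0.067 ]
medium 53 [ 0.5212 -0.3402  0.083 ] manual [ 0.5226 -0.3424  0.083 ]
((366.98846435546875, 189.0846710205078), (27.026613235473633, 29.392597198486328), 80.46735382080078)
[(np.int64(160), np.float64(0.529), np.float64(-0.333)), (np.int64(161), np.float64(0.528), np.float64(-0.333)), (np.int64(162), np.float64(0.529), np.float64(-0.328)), (np.int64(165), np.float64(0.532), np.float64(-0.332))] 60.75
```

All checks agree to within a few millimetres and the arm is clear, so I hand in.

Run:
```python
from plant import robot
print(robot.close_job(), robot.read_state()['t'])
```

```text
the job is handed in; nothing more can be done
the job is handed in; nothing more can be done
```

The bench is set up as asked and I handed the job in at about 61 s of the 104 s allowed. The arm was clear and holding nothing.

**Last checks:**
- **Tubes:** all three stand upright in the green holder: long at the back, short at front left, medium at front right. Cap positions from the top view are about 18–19 mm from the holder's axis for long and short. Medium reads 12–14 mm, against the nominal 17 mm.
- **Jar:** upright on the tank lid's midline, within about 1 mm in the wrist picture. I measured about 29 mm clear of the lid. The network's scene reading suggested nearer 36–37 mm, still inside the 10–40 mm band.
- **Timer:** face up, within about 4 mm of the middle of the supply's top in every reading.
- **Beaker and bottle:** within about 5 mm of where they started, which is the noise of the readings. I never touched them.

**What went wrong on the way:**
- The fingertips turned out to be about 37 mm behind the reported TCP. My first grasp of the short tube therefore closed on air above it, and the tube did not move. I corrected the height from then on.
- I placed the long tube first, then found the gripper body would come too close to it. I moved it out to the bench and placed the tubes again in the order short, medium, long. No tube fell.
- The wrist-camera overlays of the holder differed by 2–3 mm between gripper angles, so I averaged them.

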